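Clamp the craft-room curing lamp, line up the wet plaques and start it

ROBOT

A 6-joint arm with a two-finger parallel gripper is mounted at the origin on the work surface. World frame = base frame: x ahead of the robot, y to its left, z up, the work surface at z = 0. Lengths are in m, angles in rad, forces in N, time in s.
With the tool pointing down it reaches from about 0.25 to 0.775 m from the base axis. Payload 4 kg.
Tool frame: the origin (TCP) lies between the finger pads; the fingertips stand 11 mm ahead of it and the grasp point (between the pads) lies 8 mm behind it; z points along the fingers, y is the direction in which the jaws open and shut (so a half turn about z gives the same grasp; the last joint's range is limited). The gripper opens to 94 mm and grips with 3 to 60 N. Pads are 16 mm wide; open, the fingers measure 119 mm over their backs; the gripper's body (75 mm by 177 mm) begins 78 mm behind the grasp point.
Start: joints at [-1.281, 0.087, 1.371, -0, 1.684, -0.103], TCP at [0.211, -0.508, 0.217] pointing down, gripper open.
Joint ranges: [-3.1, 3.1], [-0.76, 2.03], [0.27, 2.55], [-1.08, 4.22], [0.17, 2.65], [-2.57, 2.57]. Speed limits (rad/s): [2.79, 2.79, 3.14, 3.14, 3.14, 3.14].

INTERFACE

Orientations are given as [roll, pitch, yaw] about the fixed x, y, z axes, in that order (R = Rz(yaw) Ry(pitch) Rx(roll)).
In Python, from bench import get_obs, cams, ticket gives the robot as it stands. The module is installed in compiled form; this text tells all that it offers.
- The arm moves only by the shell command python3 -m crank 'ROWS'. ROWS is JSON, a list of rows, each an object of numbers: "tx", "ty", "tz": the shift along the tool's x, y, z in cm; "twist": the turn about the tool's z in degrees; "grip": the opening, from 0 (shut) to 1 (fully open). In form: [{"tx": .., "ty": .., "tz": .., "twist": .., "grip": ..}, ...]. A call has 1 to 12 rows; each row shifts and turns the commanded pose from where the row before left it, along the tool's axes as they then stand; what a row does not reach is not made up. A row lasts 1/8 s, in which the tool goes at most 62.5 mm and 10.7 degrees, less where a joint would pass 70% of its speed; a pose out of reach is approached as far as the arm can. A call is refused whole if a number of a shift passes 6.25 or a number of a turn 10.7, either way. A call with a gripper value outside its range is refused whole. The fingers move at their own pace and stop on an object; the grip force is fixed at half the most. Time passes only in rows, so rows that do not move let the fingers close. It gives the time, the measured TCP pose, the force and the opening at its end, in the units of the state.
- get_obs(): the state, without advancing time (a new reading comes with each control period).
- cams.snapshot(name): name is "scene" or "top" or "wrist"; returns a dict with "frame" (384x512x3 uint8, red, green, blue), "intrinsics" (3x3 intrinsics, pixels), "R" (3x3) and "t" (3): a world point X has camera coordinates R X + t; the wrist camera has in their place "hand_eye" (4x4, takes a point from camera to tool coordinates, whose origin is the TCP and whose axes are the flange's). Camera axes: x right, y down, z forward; pixel columns grow to the right and rows downward; lengths in m; the calibration is good to about 2 mm. A picture is of the moment at which its call begins: read the wrist's pose just before it. There is no depth.
- ticket.close_job(): hands the job in, once; it reports no verdict.
Trained networks look in a picture, given as the dict that the camera call returned (one of the last four; its "shot" number tells which), for a name from the list of things; names that differ only in an ending like _2 or _b are one class to them, and where a whole thing is asked for, a point or a joint stands for the part that bears it (a point fixed in the world has none). Each returns a list of dicts, best first, with "conf" (0 to 1); they miss things now and then, are a little off and sometimes report something else, mostly with a low value. They report only what shows in the picture. A call takes as long as a camera call.
- cams.outline_of(picture, query): "region" (384x512 bool, what is visible of it) and "centre" ([column, row] in pixels, amid what is visible of it).
The state is a dict: "time": time; "joint_positions": joint angles; "qvel": joint speeds; "joint_torque": joint torques, N m; "tool_pos": TCP position; "ee_rot": TCP orientation; "wrist_force": force on the tool from outside, world axes, zero at the start; "wrist_torque": the same for the moment, N m; "width": finger opening in m.
Only numpy, scipy, OpenCV 4.12 (cv2) and the standard library are available. Lean on these libraries where they do the work, as an engineer would, in place of code of your own. Each camera call takes 0.05 s, during which the arm holds its last target.

TASK

Lift the large L-shaped hex key from its wooden block, flip it so that its short arm goes down into the lamp's clamp screw, use the long arm as the lever to turn the stiff screw clockwise until it is fully tight (white mark at the red mark), and stand the key back in its block, long arm down. Push every freshly varnished round plaque across the table, never lifting one, until it lies wholly on the green mat beside the lamp. Only when the screw is tight and all plaques are on the mat, slide the dust cover aside, press the green start button right down, and slide the cover fully shut again; leave the bottle, brush jar and trinket box where they are.

Things in the scene. Friction and masses are not known exactly. Their poses are not given: they have to be found in the camera images.
- lamp: Curing lamp, fixed: a low grey box 300 (x) x 100 (y) x 45 mm high; origin at the centre of its underside, x along its length (roughly away from the robot), z up. On its top, on the centre line: the clamp screw in an aluminium collar at x = -90 mm, the start button under the dust cover at x = +80 mm. Its -y side is a violet light strip facing the mat.
- mat (a point): Centre of the flat green mat with a white border, printed on the table beside the lamp's -y side: 330 (along x) x 180 mm (along y), no thickness to speak of; axes parallel to the lamp's. Its +y edge meets the lamp's side, which stops a plaque there.
- screw (a joint): Turn of the clamp screw in rad: starts between 0 and 0.25, grows clockwise seen from above, 1.2 = fully tight (hard stop; white mark on the screw head at the red mark on the collar). Stiff: resists with about 0.6 N m and stays where it is left.
- socket (a point): Centre of the mouth of the screw's hex socket, 71 mm above the table, z up: for the 14 mm key, about 1.2 mm play all round (10 degrees in turn), 20 mm deep. Turns with the screw: its x axis points to the white mark and to a corner of the hexagon; corners every 60 degrees. The head is sunk in a fixed collar 52 mm across, tops level.
- key: Dark L hex key, 14 mm across flats, 250 g. Origin at the bend. Long arm along -z, 150 mm to its end, green band; short arm along +x, 65 mm. Flats face +y and -y on both arms: with the short arm down in the socket the long arm points along a corner direction of the socket. Starts standing in the block, bend 160 mm up, leaning up to 5 degrees. Centre of mass on the long arm, 50 mm from the bend.
- key_short_tip (a point): Centre of the end face of the key's short arm (65 mm from the bend); axes as the key's.
- key_long_tip (a point): Centre of the end face of the key's long arm (150 mm from the bend); axes as the key's.
- holder: Wooden key block, fixed, 80 x 80 x 60 mm high, with an 18 mm square hole, 50 mm deep, at the centre of its top (3 mm chamfer). Origin at the centre of its underside, z up, x and y along its sides.
- holder_floor (a point): Centre of the floor of the block's hole, 10 mm above the table.
- plaque1: Round wooden plaque, white top with red flower, 80 mm across, 16 mm thick, 70 g, loose on the table, wet on top; origin at the centre of its underside. May be absent.
- plaque2: As plaque1, dark violet top with yellow flower. May be absent.
- plaque3: As plaque1, mauve top with white flower. May be absent.
- cover (a joint): Dust cover's slide in m: 0 = shut over the button, 0.07 = fully open; it slides along the lamp's -x (towards the screw), 1.5 N friction, and stays where it is left.
- cover_tab (a point): Centre of the top of the orange tab on the cover: tab 12 (x) x 30 (y) x 26 mm high, its top 93 mm above the table; the cream cover plate below it, 66 x 66 mm, is 67 mm above the table at its upper face.
- start (a joint): Travel of the green start button in m: 0 = up, 0.006 = right down; a spring returns it, about 5 N right down.
- start_top (a point): Centre of the top of the start button (34 mm across), 59 mm above the table when up; the button moves down.
- paint_bottle: Bystander: paint bottle, 44 mm across, 120 mm tall, origin at the centre of its underside.
- brush_jar: Bystander: glass jar with brushes, 68 mm across, 80 mm tall (brushes to 170 mm), origin at the centre of its underside.
- trinket_box: Bystander: mauve lidded box 80 x 120 x 58 mm, origin at the centre of its underside.

How it is judged:
By the outcome, as a careful person would: the job done as asked, in the order asked, and still so for the second after the job is handed in, with the robot touching nothing.
Of plaque1, plaque2, plaque3 only 2 to 3 are there at a start; the rules pass over those that are not, and their reading is None.
At some moment in a run one of plaque1, plaque2, plaque3 may be knocked a few centimetres aside while the robot is not near it.
It also fails if it takes over 208 s, if anything falls off the work surface, if the arm or the gripper's body presses on something with over 40 N, if the wrist force passes 120 N, or if a joint passes its speed limit or range.

## Working session

There is one attempt and no reset: what is moved stays moved. The work goes in short steps, Python scripts to look and compute and a shell command to move; the robot and the scene stay as the last step left them, time stands still between calls to the robot, and variables do not carry over. Pictures are saved under pics/ and viewed, and the job is handed in when it is done.

```bash
ls; mkdir -p pics; cat > h.py <<'E'
import numpy as np, cv2
from bench import get_obs, cams, ticket
from scipy.spatial.transform import Rotation as Ro
def save(p,name): cv2.imwrite('pics/'+name+'.png',cv2.cvtColor(p['frame'],cv2.COLOR_RGB2BGR))
def cam(p,obs=None):
    if 'R' in p: return p['R'],p['t']
    obs=obs or get_obs(); H=np.array(p['hand_eye']); T=np.eye(4)
    T[:3,:3]=Ro.from_euler('xyz',obs['ee_rot']).as_matrix(); T[:3,3]=obs['tool_pos']
    W=np.linalg.inv(T@H); return W[:3,:3],W[:3,3]
def proj(p,X,Rt=None):
    R,t=Rt or cam(p); c=(np.atleast_2d(X)@np.array(R).T+np.array(t))@np.array(p['intrinsics']).T
    return c[:,:2]/c[:,2:]
def ray(p,uv,z,Rt=None):
    R,t=Rt or cam(p); R=np.array(R);t=np.array(t)
    d=R.T@np.linalg.inv(p['intrinsics'])@np.array([uv[0],uv[1],1.]); o=-R.T@t
    return o+d*(z-o[2])/d[2]
E
python3 - <<'E'
from h import *
o=get_obs(); print({k:np.round(v,3) for k,v in o.items()})
for n in ['scene','top','wrist']:
    p=cams.snapshot(n); save(p,n+'0')
    if 'R' in p: print(n,np.round(-np.array(p['R']).T@p['t'],3),np.round(p['R'],3).tolist(),p['intrinsics'])
    else: print(np.round(p['hand_eye'],3),p['intrinsics'])
E
```

```text
pics
{'time': np.float64(0.0), 'joint_positions': array([-1.281,  0.088,  1.372, -0.   ,  1.684, -0.103]), 'qvel': array([ 0.001,  0.   , -0.   , -0.   , -0.   , -0.   ]), 'joint_torque': array([-1.0000e-03, -3.4019e+01, -3.0243e+01,  7.2000e-02,  3.3000e-02,
       -0.0000e+00]), 'tool_pos': array([ 0.21 , -0.508,  0.215]), 'ee_rot': array([-3.139, -0.   ,  0.393]), 'wrist_force': array([-0.641, -0.11 ,  0.123]), 'wrist_torque': array([ 0.005,  0.02 , -0.043]), 'width': np.float64(0.094)}
scene [ 1.533 -0.029  1.002] [[0.082, 0.997, -0.018], [0.668, -0.068, -0.741], [-0.74, 0.049, -0.671]] [[463.68963841   0.         255.69321527]
 [  0.         463.68963841 189.29760917]
 [  0.           0.           1.        ]]
top [0.495 0.028 1.132] [[0.018, -1.0, 0.024], [-0.996, -0.02, -0.09], [0.09, -0.022, -0.996]] [[372.406385     0.         258.55261849]
 [  0.         372.406385   192.04727747]
 [  0.           0.           1.        ]]
[[ 0.    -0.966 -0.258  0.074]
 [ 1.     0.     0.    -0.001]
 [-0.    -0.258  0.966 -0.167]
 [ 0.     0.     0.     1.   ]] [[343.87064588   0.         253.89453208]
 [  0.         343.87064588 194.04950594]
 [  0.           0.           1.        ]]
```

View pics/scene0.png

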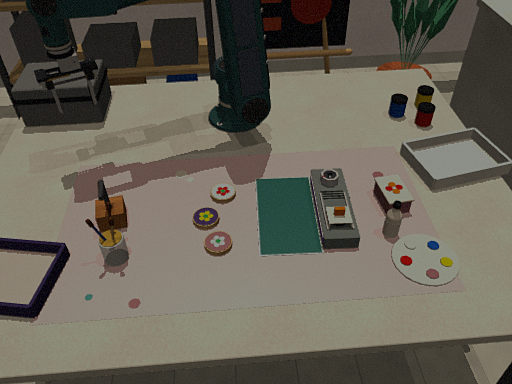

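View pics/top0.png

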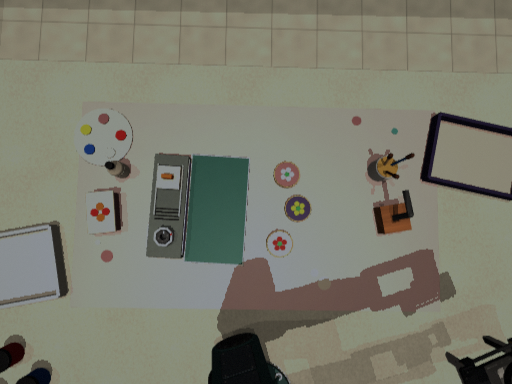

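View pics/wrist0.png

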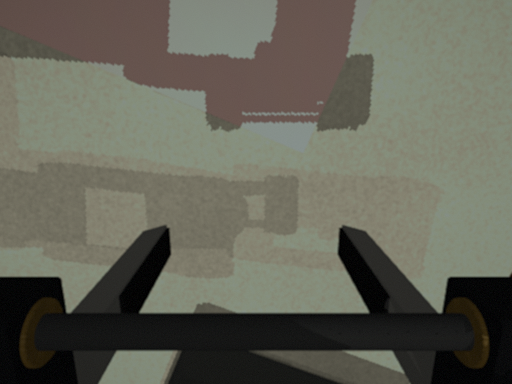

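The top view shows the lamp at (170,205), the mat at (218,210), three plaques at (286,174), (297,208) and (280,243), the block with the key at (393,217), and the jar at (380,167). The box is at (103,212) and the bottle at (118,168). Now I'll measure these.

```bash
python3 - <<'E'
from h import *
Z={'lamp':.045,'mat':0,'screw':.071,'holder':.06,'key':.16,'plaque1':.016,'plaque2':.016,'plaque3':.016,'cover_tab':.093,'cover':.067,'paint_bottle':.06,'brush_jar':.08,'trinket_box':.058}
for n in ['top','scene']:
    p=cams.snapshot(n)
    for q,z in Z.items():
        r=cams.outline_of(p,q)
        for k in r[:2]:
            m=k['region'].astype(np.uint8)
            rr=cv2.minAreaRect(cv2.findNonZero(m)) if m.sum()>3 else None
            print(n,q,round(k['conf'],2),np.round(k['centre'],1),m.sum(),np.round(ray(p,k['centre'],z),3))
    cv2.imwrite('pics/big_%s.png'%n,cv2.resize(cv2.cvtColor(p['frame'],cv2.COLOR_RGB2BGR)[140:280,80:440] if n=='top' else cv2.cvtColor(p['frame'],cv2.COLOR_RGB2BGR)[150:280,80:440],None,fx=2.2,fy=2.2,interpolation=cv2.INTER_CUBIC))
E
```

```text
top lamp 0.7 [199.5 205.6] 10324 [0.551 0.175 0.045]
top mat 0.87 [196.5 210.9] 10357 [0.537 0.19  0.   ]
top mat 0.51 [169.9 177.9] 526 [0.636 0.274 0.   ]
top screw 0.59 [404.8 210. ] 288 [ 0.548 -0.417  0.071]
top screw 0.57 [157.6 237.8] 136 [0.456 0.286 0.071]
top holder 0.92 [392.6 220.9] 851 [ 0.517 -0.385  0.06 ]
top key 0.51 [406.3 213.4] 276 [ 0.535 -0.383  0.16 ]
top plaque1 0.95 [285.4 172.7] 546 [ 0.657 -0.077  0.016]
top plaque1 0.77 [277.4 244.4] 577 [ 0.441 -0.055  0.016]
top plaque2 0.95 [285.4 172.7] 546 [ 0.657 -0.077  0.016]
top plaque2 0.77 [277.4 244.4] 577 [ 0.441 -0.055  0.016]
top plaque3 0.95 [285.4 172.7] 546 [ 0.657 -0.077  0.016]
top plaque3 0.77 [277.4 244.4] 577 [ 0.441 -0.055  0.016]
top cover_tab 0.69 [168.1 179.4] 569 [0.62  0.259 0.093]
top cover 0.72 [170.9 175.1] 553 [0.635 0.257 0.067]
top paint_bottle 0.67 [114.  168.8] 286 [0.651 0.422 0.06 ]
top paint_bottle 0.27 [297.3 207.4] 512 [ 0.55  -0.108  0.06 ]
top brush_jar 0.92 [384.4 165.9] 762 [ 0.674 -0.356  0.08 ]
top trinket_box 0.71 [103.6 213.1] 1385 [0.523 0.445 0.058]
top trinket_box 0.4 [1
[... 385 characters left out ...]
102.3 191.4] 170 [ 0.571 -0.384  0.16 ]
scene plaque1 0.94 [215.3 241.9] 553 [ 0.655 -0.089  0.016]
scene plaque1 0.63 [206.3 215.9] 506 [ 0.549 -0.114  0.016]
scene plaque2 0.94 [215.3 241.9] 553 [ 0.655 -0.089  0.016]
scene plaque2 0.63 [206.3 215.9] 506 [ 0.549 -0.114  0.016]
scene plaque3 0.94 [215.3 241.9] 553 [ 0.655 -0.089  0.016]
scene plaque3 0.63 [206.3 215.9] 506 [ 0.549 -0.114  0.016]
scene cover_tab 0.81 [339.1 217.1] 375 [0.666 0.254 0.093]
scene cover 0.62 [334.7 216.2] 445 [0.637 0.25  0.067]
scene paint_bottle 0.61 [392.1 219.7] 527 [0.659 0.409 0.06 ]
scene brush_jar 0.85 [111.7 245.1] 1007 [ 0.696 -0.358  0.08 ]
scene trinket_box 0.77 [392.4 192.6] 1085 [0.548 0.444 0.058]
```

View pics/big_top.png

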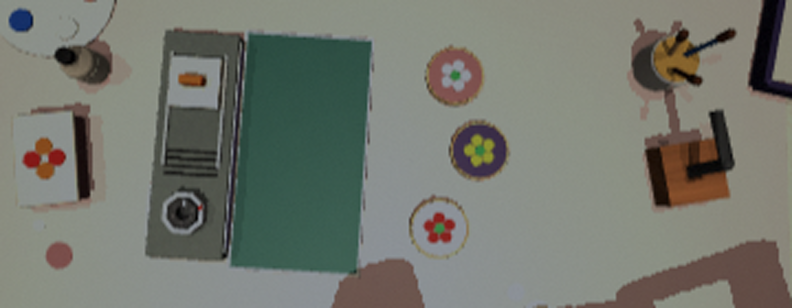

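View pics/big_scene.png

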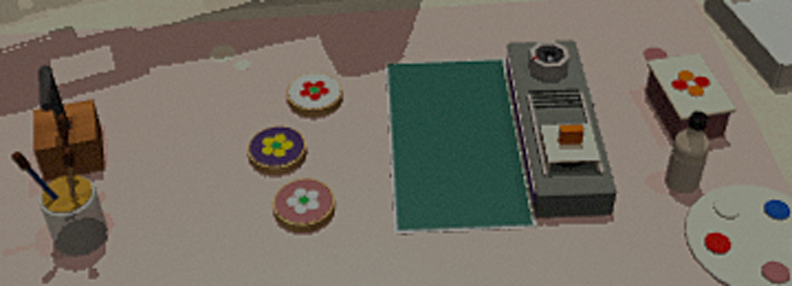

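```bash
python3 - <<'E'
from h import *
p=cams.snapshot('top')
f=lambda u,v,z: ray(p,(80+u/2.2,140+v/2.2),z)
print('lamp');L=np.array([f(*c,.045) for c in [(165,30),(243,33),(225,258),(147,254)]]);print(L.round(3),L.mean(0).round(3))
d=L[0]-L[3]+L[1]-L[2];yaw=np.arctan2(d[1],d[0]);print('yaw',yaw, np.linalg.norm(L[0]-L[3]),np.linalg.norm(L[0]-L[1]))
c=L.mean(0);ax=np.array([np.cos(yaw),np.sin(yaw),0]);ay=np.array([-ax[1],ax[0],0])
print('screw exp',c-.09*ax,'meas',f(184,212,.071),'tab exp',c+.08*ax,f(192,79,.093),'mat exp',c-.14*ay)
M=np.array([f(*q,0) for q in [(248,33),(372,40),(357,272),(232,265)]]);print('mat',M.round(3),M.mean(0))
for n,q in dict(p3=(454,76),p2=(479,150),p1=(439,228)).items(): print(n,f(*q,.016))
print('block',[f(*q,.06).round(3) for q in [(663,148),(728,138),(735,193),(668,207)]], 'key bend',f(727,166,.167),'tip',f(718,112,.167))
E
```

```text
lamp
[[0.701 0.311 0.045]
 [0.699 0.207 0.045]
 [0.401 0.22  0.045]
 [0.405 0.321 0.045]] [0.551 0.265 0.045]
yaw -0.03962201389520978 0.29623274416984585 0.10387153447988108
screw exp [0.46156723 0.26811699 0.045     ] meas [0.46077048 0.26951404 0.071     ] tab exp [0.63143381 0.26138301 0.045     ] [0.62944991 0.26132338 0.093     ] mat exp [0.54595097 0.12466182 0.045     ]
mat [[0.708 0.207 0.   ]
 [0.702 0.034 0.   ]
 [0.381 0.048 0.   ]
 [0.388 0.218 0.   ]] [0.54479633 0.12684238 0.        ]
p3 [ 0.65131361 -0.07963502  0.016     ]
p2 [ 0.55015045 -0.11502881  0.016     ]
p1 [ 0.44357809 -0.06172456  0.016     ]
block [array([ 0.555, -0.353,  0.06 ]), array([ 0.57, -0.44,  0.06]), array([ 0.498, -0.448,  0.06 ]), array([ 0.478, -0.358,  0.06 ])] key bend [ 0.5294543  -0.39102627  0.167     ] tip [ 0.59366787 -0.38137473  0.167     ]
```

```bash
python3 - <<'E'
from h import *
for n,b in [('top',(360,140,440,250)),('scene',(80,170,140,270))]:
    p=cams.snapshot(n); im=cv2.cvtColor(p['frame'],cv2.COLOR_RGB2BGR)[b[1]:b[3],b[0]:b[2]]
    cv2.imwrite(f'pics/k_{n}.png',cv2.resize(im,None,fx=6 if n=='top' else 6,fy=6 if n=='top' else 6,interpolation=cv2.INTER_CUBIC)[:600,:800])
E
```

```text
(no output)
```

View pics/k_top.png

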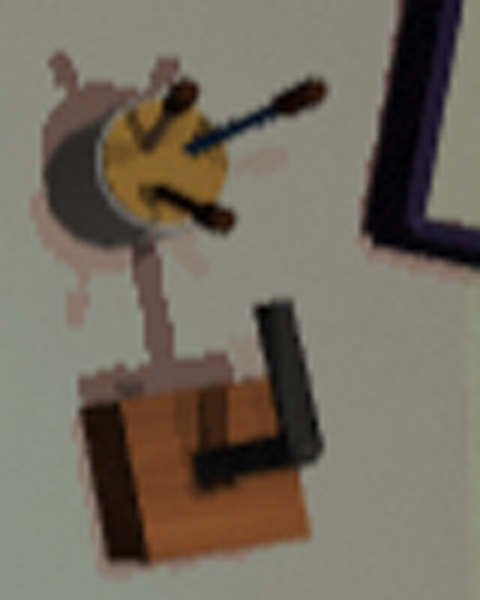

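View pics/k_scene.png

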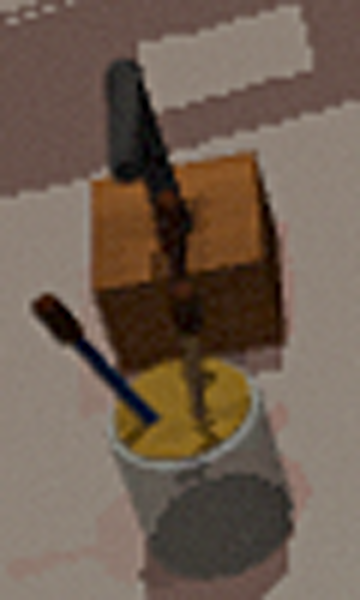

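```bash
cat >> h.py <<'E'
def tri(ps,uvs,Rts=None):
    A=[];b=[]
    for i,(p,uv) in enumerate(zip(ps,uvs)):
        R,t=(Rts[i] if Rts else cam(p)); R=np.array(R);o=-R.T@np.array(t)
        d=R.T@np.linalg.inv(p['intrinsics'])@np.array([*uv,1.]);d/=np.linalg.norm(d)
        P=np.eye(3)-np.outer(d,d);A.append(P);b.append(P@o)
    return np.linalg.solve(sum(A),sum(b))
E
python3 - <<'E'
from h import *
t=cams.snapshot('top');s=cams.snapshot('scene')
T=lambda u,v:(360+u/6,140+v/6)
S=lambda u,v:(80+u/6,170+v/6)
print('bend',tri([t,s],[T(305,447),S(125,75)]))
print('tip',tri([t,s],[T(274,307),S(126,162)]))
c=[ray(t,T(*q),.06) for q in [(120,402),(268,377),(310,540),(150,560)]]
print(np.round(c,3),np.mean(c,0))
c=[ray(s,S(*q),.06) for q in [(92,182),(256,153),(276,258),(98,290)]]
print(np.round(c,3),np.mean(c,0))
print('hole',ray(t,T(213,472),.06),ray(s,S(178,228),.06))
for q in ['brush_jar','paint_bottle','trinket_box']:
  for p in (t,s):
    r=cams.outline_of(p,q)[0]['region']; ys,xs=np.nonzero(r)
    print(q,[ray(p,(u,v),0).round(3).tolist()[:2] for u,v in [(xs.min(),ys.mean()),(xs.max(),ys.mean()),(xs.mean(),ys.min()),(xs.mean(),ys.max())]])
E
```

```text
bend [ 0.5322405  -0.39462518  0.15958351]
tip [ 0.59365838 -0.38290007  0.16018896]
[[ 0.556 -0.349  0.06 ]
 [ 0.57  -0.421  0.06 ]
 [ 0.491 -0.44   0.06 ]
 [ 0.48  -0.362  0.06 ]] [ 0.52434012 -0.39318249  0.06      ]
[[ 0.495 -0.44   0.06 ]
 [ 0.482 -0.361  0.06 ]
 [ 0.558 -0.342  0.06 ]
 [ 0.571 -0.424  0.06 ]] [ 0.5264326  -0.39180103  0.06      ]
hole [ 0.52313917 -0.39363011  0.06      ] [ 0.53228036 -0.39227803  0.06      ]
brush_jar [[0.681, -0.328], [0.685, -0.474], [0.725, -0.389], [0.64, -0.388]]
brush_jar [[0.609, -0.465], [0.621, -0.341], [0.441, -0.415], [0.7, -0.377]]
paint_bottle [[0.658, 0.468], [0.659, 0.399], [0.684, 0.433], [0.632, 0.431]]
paint_bottle [[0.604, 0.406], [0.61, 0.462], [0.525, 0.462], [0.671, 0.418]]
trinket_box [[0.527, 0.52], [0.529, 0.419], [0.591, 0.475], [0.465, 0.468]]
trinket_box [[0.483, 0.416], [0.495, 0.535], [0.403, 0.498], [0.572, 0.447]]
```

```bash
cat >> h.py <<'E'
def go(x,y,z,yaw=None):
    "TCP target -> shift in present tool axes (cm), twist (deg)"
    o=get_obs(); R=Ro.from_euler('xyz',o['ee_rot']).as_matrix()
    d=R.T@(np.array([x,y,z])-o['tool_pos'])*100
    ps=np.arctan2(R[1,0],R[0,0])
    print('t=%.1f'%o['time'],'pos',np.round(o['tool_pos'],4),'yaw %.4f'%ps,'F',np.round(o['wrist_force'],1),'T',np.round(o['wrist_torque'],2),'w',round(float(o['width']),4))
    print('SHIFT cm',np.round(d,2),'TWIST deg',None if yaw is None else round(float(-np.degrees((yaw-ps+np.pi)%(2*np.pi)-np.pi)),2))
E
python3 -c "
from h import *
go(.529,-.394,.22,.188)"
```

```text
t=2.1 pos [ 0.2105 -0.5081  0.2165] yaw 0.3928 F [-1.2 -0.1  0.2] T [ 0.01 -0.07 -0.08] w 0.094
SHIFT cm [33.79  1.65 -0.35] TWIST deg 11.73
```

```bash
python3 -m crank '[{"tx":5.5,"ty":0.3,"tz":-0.1},{"tx":5.5,"ty":0.3},{"tx":5.5,"ty":0.3},{"tx":5.5,"ty":0.3},{"tx":5.5,"ty":0.3},{"tx":5.0,"ty":0.1},{"tx":1.3,"ty":0,"twist":6},{"twist":5.7},{}]'; python3 - <<'E'
from h import *
go(.529,-.394,.102,.188)
p=cams.snapshot('wrist');save(p,'w1')
E
```

```text
t=2.1 pos [ 0.2105 -0.5081  0.2165] yaw 0.3928 F [-1.2 -0.1  0.2] T [ 0.01 -0.07 -0.08] w 0.094
SHIFT cm [33.79  1.65 11.45] TWIST deg 11.73invalid input at $[0]: expected keys tx, ty, tz, twist, grip
```

View pics/w1.png

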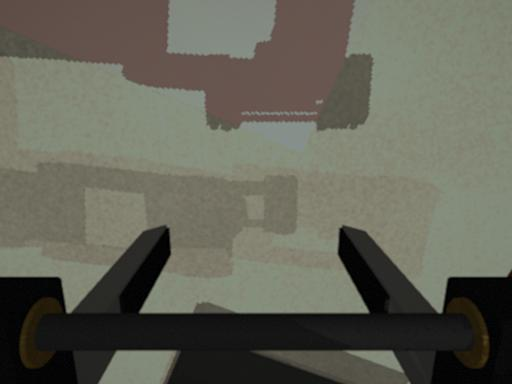

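All five keys are needed in every row.

```bash
python3 -m crank '[{"tx":5.5,"ty":0.3,"tz":-0.1,"twist":0,"grip":1},{"tx":5.5,"ty":0.3,"tz":0,"twist":0,"grip":1},{"tx":5.5,"ty":0.3,"tz":0,"twist":0,"grip":1},{"tx":5.5,"ty":0.3,"tz":0,"twist":0,"grip":1},{"tx":5.5,"ty":0.3,"tz":0,"twist":0,"grip":1},{"tx":5.0,"ty":0.1,"tz":0,"twist":0,"grip":1},{"tx":1.3,"ty":0,"tz":0,"twist":6,"grip":1},{"tx":0,"ty":0,"tz":0,"twist":5.7,"grip":1},{"tx":0,"ty":0,"tz":0,"twist":0,"grip":1}]'; python3 - <<'E'
from h import *
go(.529,-.394,.102,.188)
p=cams.snapshot('wrist');save(p,'w1')
E
```

```text
time: 3.28
tool_pos: [0.5292, -0.3933, 0.2172]
ee_rot: [-3.141, 0.0, 0.19]
wrist_force: [-0.2, -0.9, -0.1]
width: 0.0943
t=3.3 pos [ 0.5292 -0.3933  0.2172] yaw 0.1903 F [-0.2 -0.9 -0.1] T [-0.02  0.07  0.08] w 0.0943
SHIFT cm [-0.03  0.07 11.52] TWIST deg 0.13
```

View pics/w1.png

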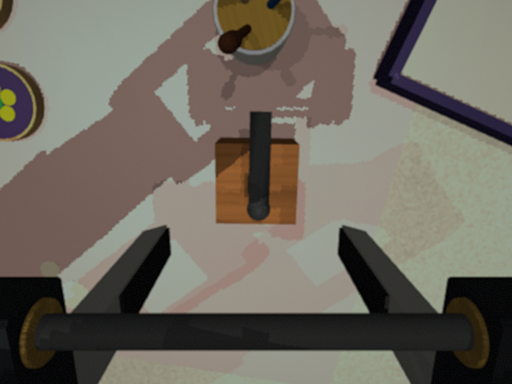

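The wrist view shows the key's short arm at (260,150), running straight up the image between the fingers. The block at (258,182) is square with the tool. I'll descend and grip.

```bash
python3 -m crank '[{"tx":0,"ty":0.05,"tz":4,"twist":0,"grip":1},{"tx":0,"ty":0,"tz":4,"twist":0,"grip":1},{"tx":0,"ty":0,"tz":3.4,"twist":0,"grip":1},{"tx":0,"ty":0,"tz":0,"twist":0,"grip":0},{"tx":0,"ty":0,"tz":0,"twist":0,"grip":0},{"tx":0,"ty":0,"tz":0,"twist":0,"grip":0},{"tx":0,"ty":0,"tz":0,"twist":0,"grip":0},{"tx":0,"ty":0,"tz":0,"twist":0,"grip":0}]'; python3 - <<'E'
from h import *
go(.529,-.394,.102,.188)
p=cams.snapshot('wrist');save(p,'w2')
E
```

```text
time: 4.32
tool_pos: [0.5293, -0.3943, 0.1045]
ee_rot: [3.14, -0.001, 0.189]
wrist_force: [-0.5, -0.3, 0.5]
width: 0.0475
t=4.3 pos [ 0.5293 -0.3943  0.1045] yaw 0.1887 F [-0.5 -0.3  0.5] T [ 0.08 -0.03  0.05] w 0.0475
SHIFT cm [-0.03 -0.03  0.25] TWIST deg 0.04
```

View pics/w2.png

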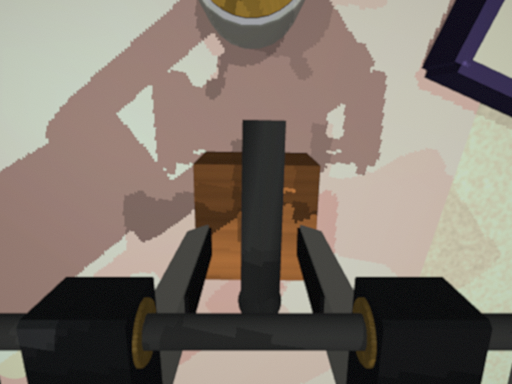

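```bash
python3 -m crank '[{"tx":0,"ty":0,"tz":0,"twist":0,"grip":0},{"tx":0,"ty":0,"tz":0,"twist":0,"grip":0},{"tx":0,"ty":0,"tz":0,"twist":0,"grip":0},{"tx":0,"ty":0,"tz":0,"twist":0,"grip":0},{"tx":0,"ty":0,"tz":0,"twist":0,"grip":0},{"tx":0,"ty":0,"tz":0,"twist":0,"grip":0}]'
```

```text
time: 5.12
tool_pos: [0.529, -0.3941, 0.1035]
ee_rot: [3.141, -0.0, 0.189]
wrist_force: [-0.1, -0.1, -0.2]
width: 0.014
```

```bash
python3 -m crank '[{"tx":0,"ty":0,"tz":-4,"twist":0,"grip":0},{"tx":0,"ty":0,"tz":-4.5,"twist":0,"grip":0},{"tx":0,"ty":0,"tz":0,"twist":-10,"grip":0},{"tx":0,"ty":0,"tz":0,"twist":-10,"grip":0},{"tx":0,"ty":0,"tz":0,"twist":-10,"grip":0},{"tx":0,"ty":0,"tz":0,"twist":-10,"grip":0},{"tx":0,"ty":0,"tz":0,"twist":-10,"grip":0},{"tx":0,"ty":0,"tz":0,"twist":-10,"grip":0},{"tx":0,"ty":0,"tz":0,"twist":-10,"grip":0},{"tx":0,"ty":0,"tz":0,"twist":-10,"grip":0},{"tx":0,"ty":0,"tz":0,"twist":-10,"grip":0},{"tx":0,"ty":0,"tz":0,"twist":0,"grip":0}]'; python3 -c "
from h import *
go(.5246,-.4945,.122,1.76)"
```

```text
time: 6.62
tool_pos: [0.5287, -0.3937, 0.1876]
ee_rot: [-3.141, -0.001, 1.757]
wrist_force: [0.0, -0.4, -1.6]
width: 0.0139
t=6.6 pos [ 0.5287 -0.3937  0.1876] yaw 1.7573 F [ 0.  -0.4 -1.6] T [-0.08 -0.09  0.08] w 0.0139
SHIFT cm [-9.83 -2.27  6.55] TWIST deg -0.15
```

```bash
python3 -m crank '[{"tx":-5,"ty":-1.1,"tz":0,"twist":0,"grip":0},{"tx":-5,"ty":-1.1,"tz":0,"twist":0,"grip":0},{"tx":0,"ty":0,"tz":3.3,"twist":0,"grip":0},{"tx":0,"ty":0,"tz":3.2,"twist":0,"grip":0},{"tx":0,"ty":0,"tz":0,"twist":0,"grip":0}]'; python3 - <<'E'
from h import *
go(.5246,-.4945,.122,1.76)
p=cams.snapshot('scene');save(p,'s1')
p=cams.snapshot('wrist');save(p,'w3')
E
```

```text
time: 7.25
tool_pos: [0.5243, -0.4947, 0.1183]
ee_rot: [-3.137, -0.008, 1.757]
wrist_force: [-0.7, 0.7, -3.0]
width: 0.0139
t=7.2 pos [ 0.5243 -0.4947  0.1183] yaw 1.7568 F [-0.7  0.7 -3. ] T [-0.01 -0.07 -0.02] w 0.0139
SHIFT cm [ 0.01  0.03 -0.37] TWIST deg -0.19
```

View pics/s1.png

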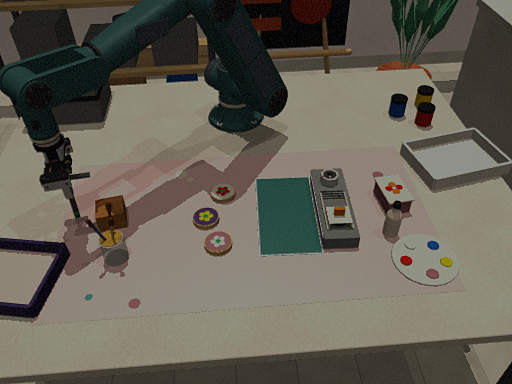

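View pics/w3.png

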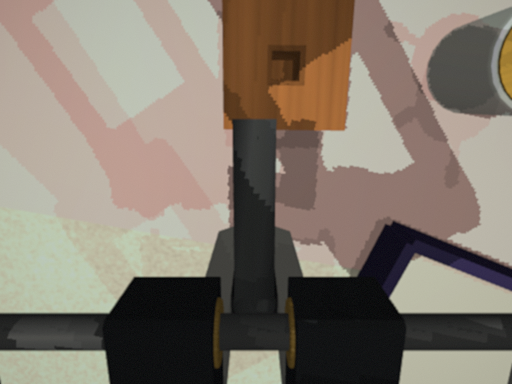

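```bash
python3 -m crank '[{"tx":2.5,"ty":0,"tz":0,"twist":0,"grip":0},{"tx":2.5,"ty":0,"tz":0,"twist":0,"grip":0},{"tx":1,"ty":0,"tz":0,"twist":0,"grip":0},{"tx":1,"ty":0,"tz":0,"twist":0,"grip":0},{"tx":1,"ty":0,"tz":0,"twist":0,"grip":0},{"tx":0,"ty":0,"tz":0,"twist":0,"grip":0}]'; python3 - <<'E'
from h import *
go(.5246,-.4945,.122,1.76)
p=cams.snapshot('scene');save(p,'s2')
p=cams.snapshot('wrist');save(p,'w4')
E
```

```text
time: 8.1
tool_pos: [0.5126, -0.421, 0.127]
ee_rot: [3.138, 0.01, 1.758]
wrist_force: [1.7, -4.4, -3.1]
width: 0.0143
t=8.1 pos [ 0.5126 -0.421   0.127 ] yaw 1.7583 F [ 1.7 -4.4 -3.1] T [-1.11 -0.4  -0.05] w 0.0143
SHIFT cm [-7.44 -0.19  0.58] TWIST deg -0.1
```

View pics/w4.png

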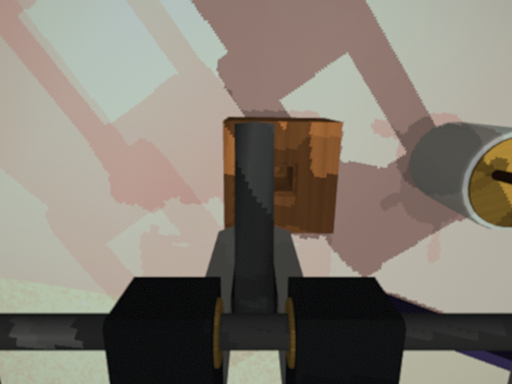

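```bash
python3 -m crank '[{"tx":1,"ty":0,"tz":0,"twist":0,"grip":0},{"tx":1,"ty":0,"tz":0,"twist":0,"grip":0},{"tx":1,"ty":0,"tz":0,"twist":0,"grip":0},{"tx":1,"ty":0,"tz":0,"twist":0,"grip":0},{"tx":0,"ty":0,"tz":0,"twist":0,"grip":0}]'; python3 - <<'E'
from h import *
go(.5246,-.4945,.122,1.76)
p=cams.snapshot('scene');save(p,'s2')
im=cv2.cvtColor(p['frame'],cv2.COLOR_RGB2BGR)[130:270,40:180];cv2.imwrite('pics/s2.png',cv2.resize(im,None,fx=4,fy=4,interpolation=cv2.INTER_CUBIC))
E
```

```text
time: 8.82
tool_pos: [0.5038, -0.3776, 0.1246]
ee_rot: [3.141, -0.0, 1.76]
wrist_force: [-0.7, -2.1, 0.2]
width: 0.0138
t=8.8 pos [ 0.5038 -0.3776  0.1246] yaw 1.7601 F [-0.7 -2.1  0.2] T [-0.4  -0.16 -0.05] w 0.0138
SHIFT cm [-11.88  -0.16   0.26] TWIST deg 0.01
```

View pics/s2.png

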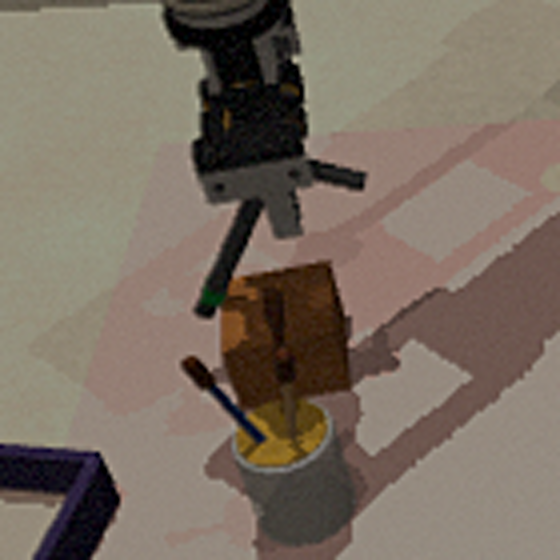

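```bash
python3 -m crank '[{"tx":0.7,"ty":0,"tz":0.7,"twist":0,"grip":0},{"tx":0.7,"ty":0,"tz":0.7,"twist":0,"grip":0},{"tx":0.4,"ty":0,"tz":0.7,"twist":0,"grip":0},{"tx":0.4,"ty":0,"tz":0.7,"twist":0,"grip":0},{"tx":0.2,"ty":0,"tz":0.7,"twist":0,"grip":0},{"tx":0,"ty":0,"tz":0,"twist":0,"grip":0}]'; python3 - <<'E'
from h import *
go(.5246,-.4945,.122,1.76)
p=cams.snapshot('scene')
im=cv2.cvtColor(p['frame'],cv2.COLOR_RGB2BGR)[130:270,40:180];cv2.imwrite('pics/s3.png',cv2.resize(im,None,fx=4,fy=4,interpolation=cv2.INTER_CUBIC))
E
```

```text
time: 9.62
tool_pos: [0.4988, -0.3544, 0.0873]
ee_rot: [-3.141, -0.001, 1.76]
wrist_force: [1.4, -1.5, -0.5]
width: 0.0141
t=9.6 pos [ 0.4988 -0.3544  0.0873] yaw 1.7596 F [ 1.4 -1.5 -0.5] T [-0.29 -0.24  0.02] w 0.0141
SHIFT cm [-14.24  -0.1   -3.49] TWIST deg -0.02
```

View pics/s3.png

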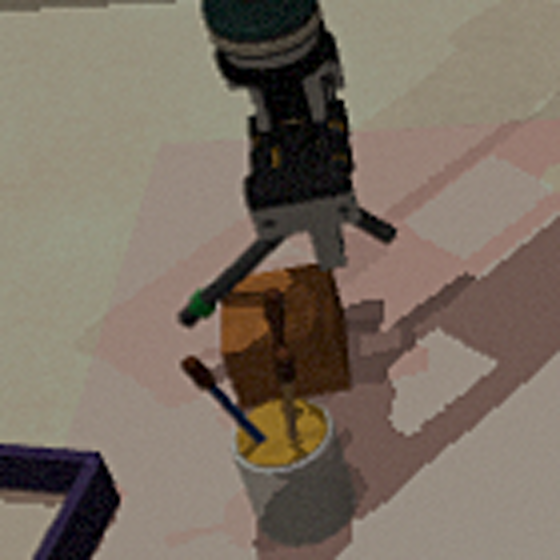

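```bash
python3 -m crank '[{"tx":1,"ty":0,"tz":0,"twist":0,"grip":0},{"tx":1,"ty":0,"tz":0.2,"twist":0,"grip":0},{"tx":0,"ty":0,"tz":0.6,"twist":0,"grip":0},{"tx":0,"ty":0,"tz":0.6,"twist":0,"grip":0},{"tx":0,"ty":0,"tz":0.6,"twist":0,"grip":0},{"tx":0,"ty":0,"tz":0.4,"twist":0,"grip":0},{"tx":0,"ty":0,"tz":0,"twist":0,"grip":0}]'; python3 - <<'E'
from h import *
go(.5246,-.4945,.060,1.76)
p=cams.snapshot('scene')
im=cv2.cvtColor(p['frame'],cv2.COLOR_RGB2BGR)[130:270,40:180];cv2.imwrite('pics/s4.png',cv2.resize(im,None,fx=4,fy=4,interpolation=cv2.INTER_CUBIC))
E
```

```text
time: 10.55
tool_pos: [0.4952, -0.3352, 0.0638]
ee_rot: [-3.141, -0.001, 1.759]
wrist_force: [0.3, -0.8, 0.3]
width: 0.014
t=10.6 pos [ 0.4952 -0.3352  0.0638] yaw 1.7593 F [ 0.3 -0.8  0.3] T [-0.27 -0.18  0.07] w 0.014
SHIFT cm [-16.19  -0.1    0.37] TWIST deg -0.04
```

View pics/s4.png

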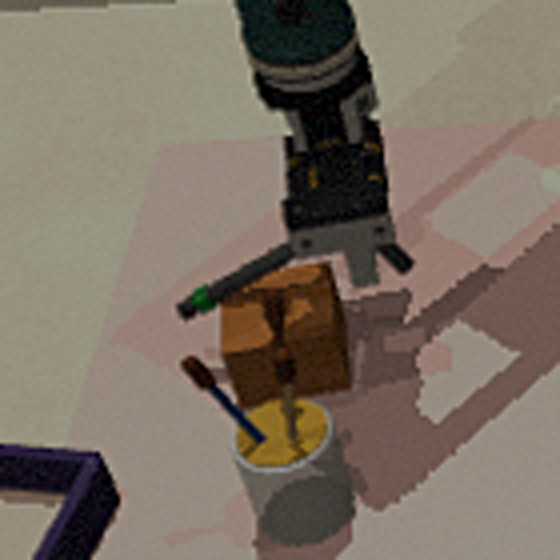

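```bash
python3 -m crank '[{"tx":0,"ty":0,"tz":0.4,"twist":0,"grip":0},{"tx":0,"ty":0,"tz":0,"twist":0,"grip":0}]'; python3 -m crank '[{"tx":0,"ty":0,"tz":-4,"twist":0,"grip":0},{"tx":0,"ty":0,"tz":-4,"twist":0,"grip":0},{"tx":4,"ty":0,"tz":-2,"twist":0,"grip":0},{"tx":5,"ty":0,"tz":0,"twist":0,"grip":0},{"tx":5,"ty":0,"tz":0,"twist":0,"grip":0},{"tx":0,"ty":0,"tz":0,"twist":0,"grip":0}]';python3 - <<'E'
from h import *
go(.5246,-.4945,.060,1.76)
p=cams.snapshot('scene')
im=cv2.cvtColor(p['frame'],cv2.COLOR_RGB2BGR)[100:240,80:260];cv2.imwrite('pics/s5.png',cv2.resize(im,None,fx=4,fy=4,interpolation=cv2.INTER_CUBIC))
p=cams.snapshot('top');save(p,'t5')
p=cams.snapshot('wrist');save(p,'w5')
E
```

```text
time: 10.85
tool_pos: [0.4954, -0.3355, 0.0603]
ee_rot: [3.142, 0.0, 1.759]
wrist_force: [0.5, -0.3, 1.2]
width: 0.014
time: 11.6
tool_pos: [0.4678, -0.1943, 0.1594]
ee_rot: [-3.14, -0.003, 1.763]
wrist_force: [0.8, -0.9, -1.4]
width: 0.0138
t=11.6 pos [ 0.4678 -0.1943  0.1594] yaw 1.7632 F [ 0.8 -0.9 -1.4] T [ 0.02 -0.12 -0.01] w 0.0138
SHIFT cm [-30.58  -0.14   9.84] TWIST deg 0.18
```

View pics/s5.png

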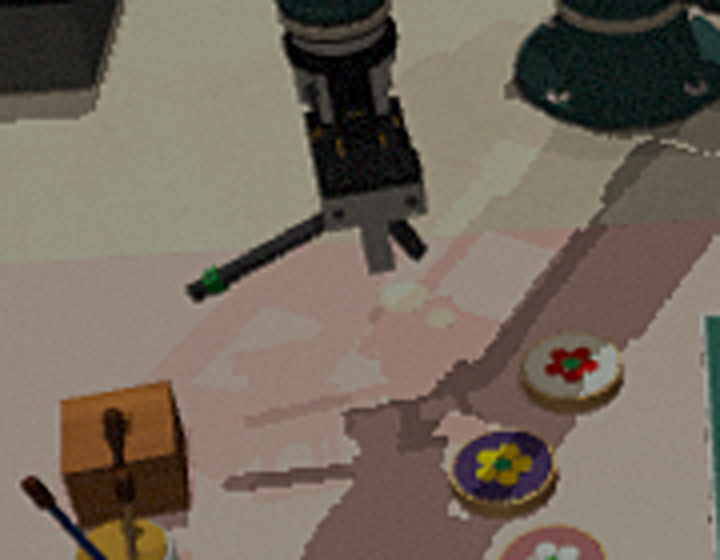

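View pics/w5.png

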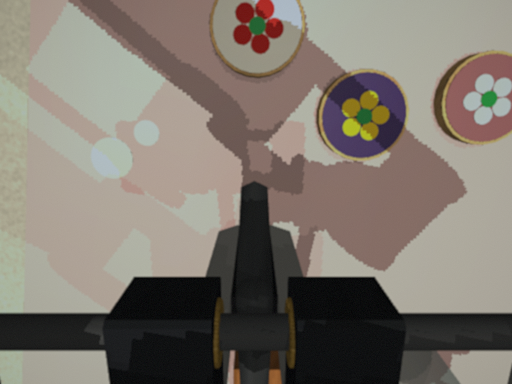

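View pics/t5.png

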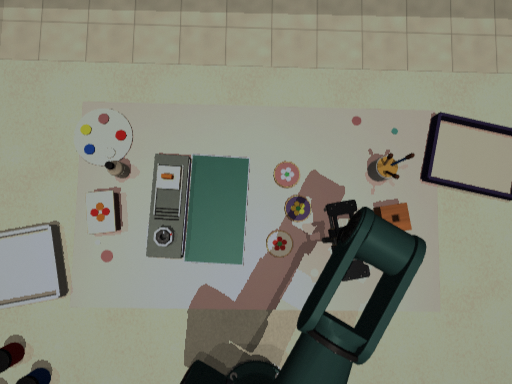

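```bash
cat >> h.py <<'E'
def keypts(th,d,dz=0.):
    "key points in tool frame; th = tilt from ideal (positive: long tip lower); grasp at tool (0,0,-.008)"
    g=np.array([0,0,-.008+dz]); c,s=np.cos(th),np.sin(th)
    R=lambda x,z: g+np.array([x*c-z*s*1, 0, 0])*0+np.array([x*c+z*s,0,-x*s+z*c])
    # tool x fwd, tool z down ; long arm along -x ; positive th rotates long tip to +z
    return dict(bend=R(d,0),long=R(d-.15,0),short=R(d,.065))
def toolT(o=None):
    o=o or get_obs();T=np.eye(4);T[:3,:3]=Ro.from_euler('xyz',o['ee_rot']).as_matrix();T[:3,3]=o['tool_pos'];return T
E
python3 - <<'E'
from h import *
from scipy.optimize import least_squares
s=cams.snapshot('scene');w=cams.snapshot('wrist');T=toolT()
def f(v):
    k=keypts(v[0],v[1]); W={n:T[:3,:3]@q+T[:3,3] for n,q in k.items()}
    return np.concatenate([proj(s,W['long'])[0]-(128.75,173),proj(s,W['short'])[0]-(185.5,162),proj(w,W['short'])[0]-(255,193)])
r=least_squares(f,[0,.05]);print(np.degrees(r.x[0]),r.x[1],r.fun.round(1))
E
```

```text
5.747129902763326 0.012458972126370645 [-3.7  0.7 -4.  14.8  0.4 -2.8]
```

```bash
python3 - <<'E'
from h import *
s=cams.snapshot('scene');w=cams.snapshot('wrist');T=toolT()
for d in (.03,.05):
  for th in (0,10,20):
    k=keypts(np.radians(th),d); W={n:T[:3,:3]@q+T[:3,3] for n,q in k.items()}
    print(d,th,{n:((proj(s,q)[0]-(80,100))*4).round().tolist() for n,q in W.items()},{n:proj(w,q)[0].round().tolist() for n,q in W.items()})
im=cv2.cvtColor(w['frame'],cv2.COLOR_RGB2BGR)[150:360,180:340];im=np.clip(im.astype(float)*2.5,0,255).astype(np.uint8)
cv2.imwrite('pics/w5b.png',cv2.resize(im,None,fx=3.5,fy=2.8))
E
```

```text
0.03 0 {'bend': [410.0, 238.0], 'long': [200.0, 276.0], 'short': [421.0, 306.0]} {'bend': [256.0, 200.0], 'long': [255.0, 443.0], 'short': [255.0, 173.0]}
0.03 10 {'bend': [409.0, 232.0], 'long': [209.0, 298.0], 'short': [434.0, 297.0]} {'bend': [256.0, 205.0], 'long': [255.0, 411.0], 'short': [255.0, 159.0]}
0.03 20 {'bend': [406.0, 227.0], 'long': [222.0, 317.0], 'short': [446.0, 286.0]} {'bend': [256.0, 211.0], 'long': [255.0, 379.0], 'short': [256.0, 145.0]}
0.05 0 {'bend': [438.0, 233.0], 'long': [229.0, 271.0], 'short': [447.0, 301.0]} {'bend': [256.0, 159.0], 'long': [255.0, 417.0], 'short': [255.0, 143.0]}
0.05 10 {'bend': [435.0, 224.0], 'long': [236.0, 289.0], 'short': [460.0, 289.0]} {'bend': [256.0, 164.0], 'long': [255.0, 390.0], 'short': [256.0, 128.0]}
0.05 20 {'bend': [431.0, 215.0], 'long': [246.0, 305.0], 'short': [470.0, 275.0]} {'bend': [256.0, 173.0], 'long': [255.0, 364.0], 'short': [256.0, 114.0]}
```

View pics/w5b.png

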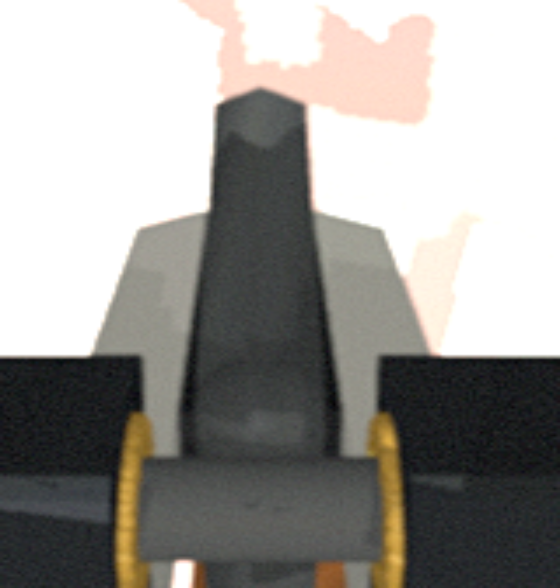

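```bash
python3 - <<'E'
from h import *
from scipy.optimize import least_squares
s=cams.snapshot('scene');w=cams.snapshot('wrist');T=toolT()
def pts(v):
    k=keypts(v[0],v[1],v[2]); return {n:T[:3,:3]@q+T[:3,3] for n,q in k.items()}
def f(v):
    W=pts(v)
    return np.concatenate([proj(s,W['long'])[0]-(128.75,173),proj(s,W['short'])[0]-(185.5,162),proj(w,W['short'])[0]-(255,192),proj(w,W['bend'])[0]-(255,300)])
for x0 in ([.4,.05,0],[.8,.05,0]):
  r=least_squares(f,x0);print(np.degrees(r.x[0]),r.x[1:],r.fun.round(1)); W=pts(r.x); print({n:q.round(3) for n,q in W.items()})
E
```

```text
23.45517580109977 [ 0.00625423 -0.04504564] [-2.  -0.1 -1.8  0.6  0.8 -1.   1.4  0.3]
{'bend': array([ 0.468, -0.193,  0.216]), 'long': array([ 0.494, -0.328,  0.156]), 'short': array([ 0.463, -0.167,  0.156])}
23.455176783004223 [ 0.00625423 -0.04504564] [-2.  -0.1 -1.8  0.6  0.8 -1.   1.4  0.3]
{'bend': array([ 0.468, -0.193,  0.216]), 'long': array([ 0.494, -0.328,  0.156]), 'short': array([ 0.463, -0.167,  0.156])}
```

The key swung about its bend instead of the grasp point. The fingers grip along their full length, so the bend is now 45 mm too high in the hand and tilted 23°. I'll swing it back against the block's wall, stand it in the hole, and regrip at the bend.

```bash
python3 -m crank '[{"tx":0,"ty":0,"tz":3.6,"twist":0,"grip":0},{"tx":0,"ty":0,"tz":3.6,"twist":0,"grip":0},{"tx":0,"ty":0,"tz":3.5,"twist":0,"grip":0},{"tx":-1.4,"ty":0,"tz":0,"twist":0,"grip":0},{"tx":-1.2,"ty":0,"tz":0,"twist":0,"grip":0},{"tx":-0.8,"ty":0,"tz":-1.2,"twist":0,"grip":0},{"tx":-0.8,"ty":0,"tz":-1.2,"twist":0,"grip":0},{"tx":-0.8,"ty":0,"tz":-1.2,"twist":0,"grip":0},{"tx":-1,"ty":0,"tz":-0.9,"twist":0,"grip":0},{"tx":-1,"ty":0,"tz":-0.9,"twist":0,"grip":0},{"tx":0,"ty":0,"tz":0,"twist":0,"grip":0}]';python3 - <<'E'
from h import *
go(.5246,-.4945,.060,1.76)
p=cams.snapshot('scene')
im=cv2.cvtColor(p['frame'],cv2.COLOR_RGB2BGR)[100:240,80:260];cv2.imwrite('pics/s6.png',cv2.resize(im,None,fx=4,fy=4,interpolation=cv2.INTER_CUBIC))
E
```

```text
time: 13.42
tool_pos: [0.4837, -0.2681, 0.1105]
ee_rot: [3.138, 0.003, 1.758]
wrist_force: [-0.0, 1.2, -1.1]
width: 0.0137
t=13.4 pos [ 0.4837 -0.2681  0.1105] yaw 1.7584 F [-0.   1.2 -1.1] T [ 0.35 -0.07  0.03] w 0.0137
SHIFT cm [-22.99  -0.22   5.13] TWIST deg -0.09
```

View pics/s6.png

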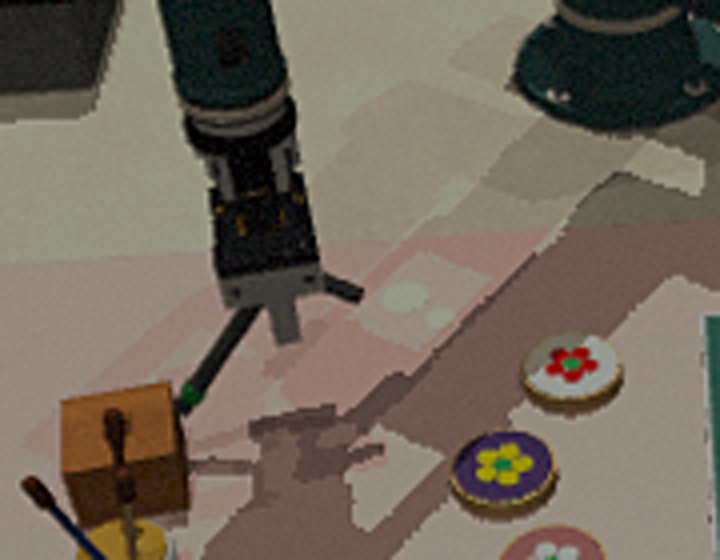

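```bash
python3 -m crank '[{"tx":-1.2,"ty":0,"tz":-0.9,"twist":0,"grip":0},{"tx":-1.2,"ty":0,"tz":-0.8,"twist":0,"grip":0},{"tx":-1.2,"ty":0,"tz":-0.6,"twist":0,"grip":0},{"tx":-1.2,"ty":0,"tz":-0.5,"twist":0,"grip":0},{"tx":-1.2,"ty":0,"tz":-0.3,"twist":0,"grip":0},{"tx":-1.2,"ty":0,"tz":0,"twist":0,"grip":0},{"tx":-1,"ty":0,"tz":0,"twist":0,"grip":0},{"tx":-0.7,"ty":0,"tz":0,"twist":0,"grip":0},{"tx":0,"ty":0,"tz":0,"twist":0,"grip":0}]';python3 - <<'E'
from h import *
go(.5246,-.4945,.060,1.76)
p=cams.snapshot('scene')
im=cv2.cvtColor(p['frame'],cv2.COLOR_RGB2BGR)[100:240,50:230];cv2.imwrite('pics/s7.png',cv2.resize(im,None,fx=4,fy=4,interpolation=cv2.INTER_CUBIC))
p=cams.snapshot('wrist');save(p,'w7')
E
```

```text
time: 14.6
tool_pos: [0.4989, -0.3541, 0.1388]
ee_rot: [-3.141, -0.002, 1.759]
wrist_force: [-0.4, 4.9, 0.8]
width: 0.014
t=14.6 pos [ 0.4989 -0.3541  0.1388] yaw 1.7590 F [-0.4  4.9  0.8] T [ 1.38  0.03 -0.04] w 0.014
SHIFT cm [-14.29  -0.1    7.85] TWIST deg -0.06
```

View pics/s7.png

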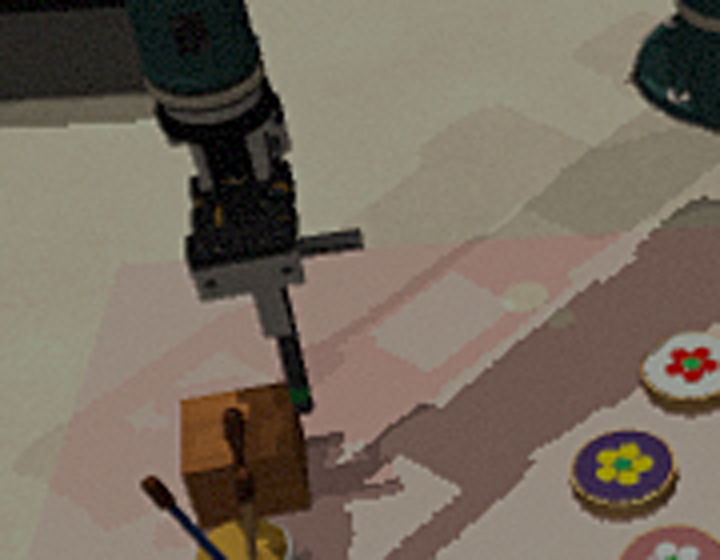

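View pics/w7.png

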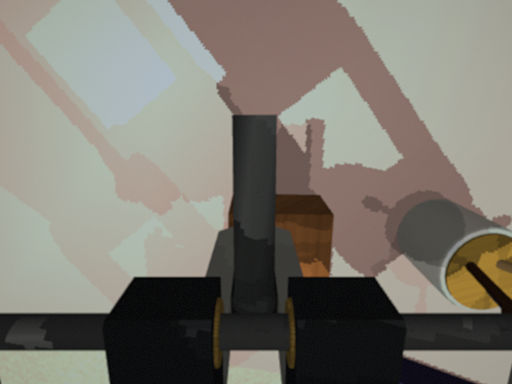

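```bash
python3 - <<'E'
from h import *
p=cams.snapshot('wrist')
for o,uv in [({'tool_pos':[.5243,-.4947,.1183],'ee_rot':[-3.137,-.008,1.757]},(287,65)),({'tool_pos':[.5126,-.421,.127],'ee_rot':[3.138,.01,1.758]},(284,180))]:
    print(ray(p,uv,.06,cam(p,o)))
s=cams.snapshot('scene')
T=toolT()
for x in (-.005,0,.005,.01):
  q=T[:3,:3]@np.array([x,0,.097])+T[:3,3]; print(x,q,(proj(s,q)[0]-(50,100))*4)
E
```

```text
[ 0.52494077 -0.39452247  0.06      ]
[ 0.52824366 -0.39497253  0.06      ]
-0.005 [ 0.49976091 -0.35879824  0.0417494 ] [295.90221824 416.02954042]
0 [ 0.49882426 -0.35388676  0.04175475] [302.66483284 414.70931003]
0.005 [ 0.49788761 -0.34897528  0.0417601 ] [309.41844461 413.39083722]
0.01 [ 0.49695095 -0.3440638   0.04176546] [316.16307154 412.07411848]
```

```bash
python3 -m crank '[{"tx":0.3,"ty":0,"tz":0,"twist":0,"grip":0},{"tx":0,"ty":0,"tz":-3,"twist":0,"grip":0},{"tx":0,"ty":0,"tz":-1,"twist":0,"grip":0},{"tx":0,"ty":0,"tz":0,"twist":0,"grip":0}]';python3 - <<'E'
from h import *
go(.5266,-.397,.1,1.76)
E
```

```text
time: 15.3
tool_pos: [0.4988, -0.3523, 0.1797]
ee_rot: [3.14, 0.004, 1.759]
wrist_force: [0.3, 0.3, -1.5]
width: 0.0137
t=15.3 pos [ 0.4988 -0.3523  0.1797] yaw 1.7588 F [ 0.3  0.3 -1.5] T [-0.03 -0.08  0.02] w 0.0137
SHIFT cm [-4.88  1.89  7.99] TWIST deg -0.07
```

```bash
python3 -m crank '[{"tx":-2.5,"ty":1,"tz":0,"twist":0,"grip":0},{"tx":-2.4,"ty":0.9,"tz":0,"twist":0,"grip":0},{"tx":0,"ty":0,"tz":0.5,"twist":0,"grip":0},{"tx":0,"ty":0,"tz":0,"twist":0,"grip":0}]';python3 - <<'E'
from h import *
go(.5266,-.397,.1,1.76)
p=cams.snapshot('scene')
im=cv2.cvtColor(p['frame'],cv2.COLOR_RGB2BGR)[130:230,70:170];cv2.imwrite('pics/s8.png',cv2.resize(im,None,fx=5.5,fy=5.5,interpolation=cv2.INTER_CUBIC))
T=toolT()
for n,q in dict(tip=[.003,0,.097],tip2=[0.003,0,.107]).items():
  X=T[:3,:3]@np.array(q)+T[:3,3]; print(n,X,(proj(p,X)[0]-(70,130))*5.5)
print((proj(p,[.526,-.394,.06])[0]-(70,130))*5.5)
E
```

```text
time: 15.8
tool_pos: [0.5254, -0.3947, 0.1714]
ee_rot: [-3.139, -0.003, 1.759]
wrist_force: [0.2, 0.5, -1.5]
width: 0.0139
t=15.8 pos [ 0.5254 -0.3947  0.1714] yaw 1.7594 F [ 0.2  0.5 -1.5] T [-0.07 -0.09 -0.  ] w 0.0139
SHIFT cm [-0.27  0.1   7.14] TWIST deg -0.04
tip [ 0.52477074 -0.39161026  0.07521041] [215.0111591  398.49950423]
tip2 [ 0.52475103 -0.39159421  0.06521045] [219.36697869 412.04393038]
[216.68183088 421.00474637]
```

View pics/s8.png

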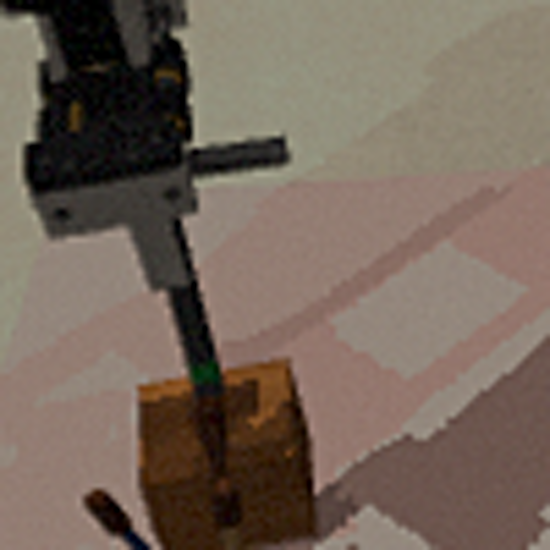

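```bash
python3 -m crank '[{"tx":-0.25,"ty":0.1,"tz":0,"twist":0,"grip":0},{"tx":0,"ty":0,"tz":1,"twist":0,"grip":0},{"tx":0,"ty":0,"tz":1,"twist":0,"grip":0},{"tx":0,"ty":0,"tz":0.7,"twist":0,"grip":0},{"tx":0,"ty":0,"tz":0,"twist":0,"grip":0}]'
```

```text
time: 16.48
tool_pos: [0.5272, -0.3974, 0.145]
ee_rot: [-3.14, -0.002, 1.759]
wrist_force: [0.3, 0.4, -1.8]
width: 0.0141
```

```bash
python3 -m crank '[{"tx":0,"ty":0,"tz":1.2,"twist":0,"grip":0},{"tx":0,"ty":0,"tz":1.2,"twist":0,"grip":0},{"tx":0,"ty":0,"tz":1,"twist":0,"grip":0},{"tx":0,"ty":0,"tz":0,"twist":0,"grip":0}]'
```

```text
time: 16.98
tool_pos: [0.527, -0.3973, 0.1106]
ee_rot: [-3.14, -0.002, 1.759]
wrist_force: [0.5, 0.2, -1.1]
width: 0.0135
```

```bash
python3 -m crank '[{"tx":0,"ty":0,"tz":0,"twist":0,"grip":0.35},{"tx":0,"ty":0,"tz":0,"twist":0,"grip":0.35},{"tx":0,"ty":0,"tz":-2.2,"twist":0,"grip":0.35},{"tx":0,"ty":0,"tz":-2.3,"twist":0,"grip":0.35},{"tx":0,"ty":0,"tz":0,"twist":0,"grip":0.35}]';python3 - <<'E'
from h import *
p=cams.snapshot('scene')
im=cv2.cvtColor(p['frame'],cv2.COLOR_RGB2BGR)[130:230,70:170];cv2.imwrite('pics/s9.png',cv2.resize(im,None,fx=5.5,fy=5.5,interpolation=cv2.INTER_CUBIC))
p=cams.snapshot('wrist');save(p,'w9')
E
```

```text
time: 17.6
tool_pos: [0.5291, -0.399, 0.1613]
ee_rot: [3.137, 0.006, 1.759]
wrist_force: [-0.2, 0.3, 0.3]
width: 0.0327
```

View pics/s9.png

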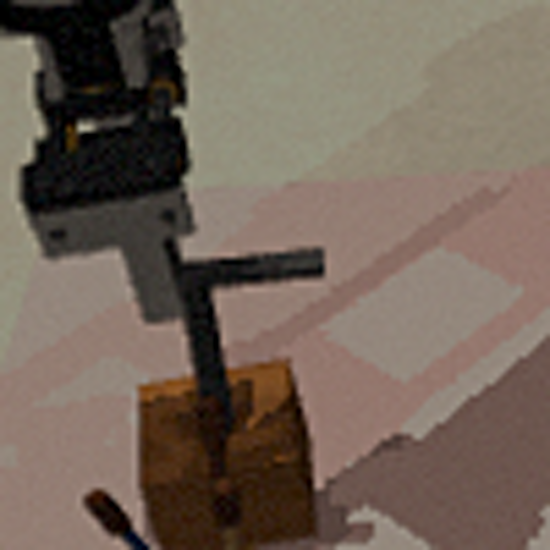

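View pics/w9.png

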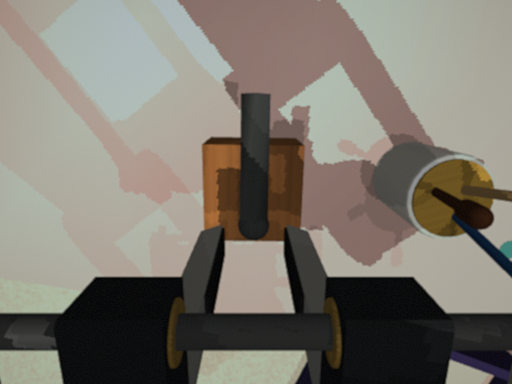

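```bash
python3 - <<'E'
from h import *
w=cams.snapshot('wrist');T=toolT()
go(.529,-.397,.156)
for uv in [(255,228),(255,240),(255,93)]:
    X=ray(w,uv,.167); print(uv,X.round(4),(np.linalg.inv(T)@[*X,1]).round(4))
E
```

```text
t=17.8 pos [ 0.5275 -0.3976  0.1567] yaw 1.7594 F [-0.5  0.2 -0.3] T [ 0.01 -0.05 -0.  ] w 0.033
SHIFT cm [0.03 0.16 0.07] TWIST deg None
(255, 228) [ 0.5239 -0.3812  0.167 ] [ 1.68e-02 -4.00e-04 -1.03e-02  1.00e+00]
(255, 240) [ 0.5251 -0.3873  0.167 ] [ 1.06e-02 -4.00e-04 -1.03e-02  1.00e+00]
(255, 93) [ 0.5121 -0.3196  0.167 ] [ 7.95e-02 -5.00e-04 -1.02e-02  1.00e+00]
```

```bash
python3 -m crank '[{"tx":1.3,"ty":0,"tz":0,"twist":0,"grip":0.35},{"tx":0,"ty":0,"tz":0,"twist":0,"grip":0},{"tx":0,"ty":0,"tz":0,"twist":0,"grip":0},{"tx":0,"ty":0,"tz":0,"twist":0,"grip":0},{"tx":0,"ty":0,"tz":0,"twist":0,"grip":0},{"tx":0,"ty":0,"tz":0,"twist":0,"grip":0},{"tx":0,"ty":0,"tz":-4,"twist":0,"grip":0},{"tx":0,"ty":0,"tz":-4,"twist":0,"grip":0},{"tx":0,"ty":0,"tz":0,"twist":0,"grip":0}]';python3 - <<'E'
from h import *
go(.529,-.397,.156)
p=cams.snapshot('scene')
im=cv2.cvtColor(p['frame'],cv2.COLOR_RGB2BGR)[110:240,70:200];cv2.imwrite('pics/s10.png',cv2.resize(im,None,fx=4.5,fy=4.5,interpolation=cv2.INTER_CUBIC))
p=cams.snapshot('wrist');save(p,'w10')
E
```

```text
time: 18.88
tool_pos: [0.5266, -0.3863, 0.2418]
ee_rot: [3.136, 0.007, 1.759]
wrist_force: [0.3, 0.8, -1.6]
width: 0.014
t=18.9 pos [ 0.5266 -0.3863  0.2418] yaw 1.7593 F [ 0.3  0.8 -1.6] T [ 0.02 -0.05 -0.  ] w 0.014
SHIFT cm [-1.03 -0.01  8.59] TWIST deg None
```

View pics/s10.png

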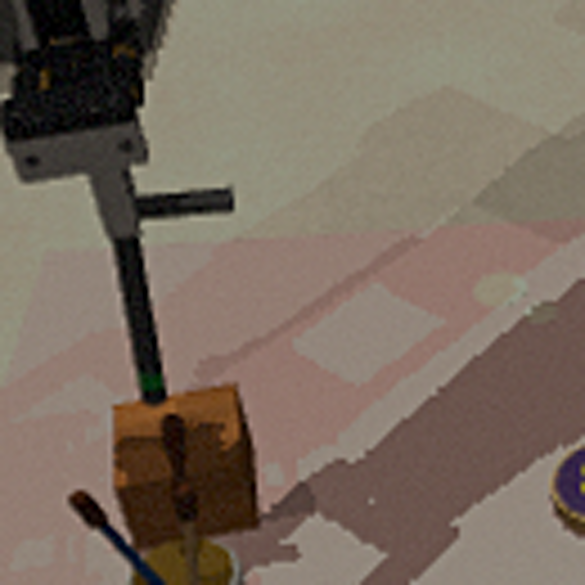

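View pics/w10.png

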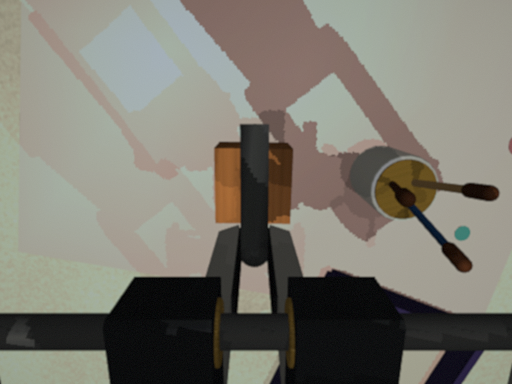

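```bash
python3 -m crank '[{"tx":-5.5,"ty":-0.7,"tz":0,"twist":0,"grip":0},{"tx":-5.5,"ty":-0.8,"tz":0,"twist":0,"grip":0},{"tx":0,"ty":0,"tz":3.5,"twist":0,"grip":0},{"tx":0,"ty":0,"tz":3,"twist":0,"grip":0},{"tx":2,"ty":0,"tz":0,"twist":0,"grip":0},{"tx":2,"ty":0,"tz":0,"twist":0,"grip":0},{"tx":1.5,"ty":0,"tz":0,"twist":0,"grip":0},{"tx":1.5,"ty":0,"tz":0,"twist":0,"grip":0},{"tx":1.5,"ty":0,"tz":0,"twist":0,"grip":0},{"tx":1.5,"ty":0,"tz":0,"twist":0,"grip":0},{"tx":0,"ty":0,"tz":0,"twist":0,"grip":0}]';python3 - <<'E'
from h import *
go(.529,-.397,.156)
p=cams.snapshot('scene')
im=cv2.cvtColor(p['frame'],cv2.COLOR_RGB2BGR)[110:240,40:170];cv2.imwrite('pics/s11.png',cv2.resize(im,None,fx=4.5,fy=4.5,interpolation=cv2.INTER_CUBIC))
E
```

```text
time: 20.35
tool_pos: [0.5123, -0.3966, 0.1734]
ee_rot: [3.141, 0.0, 1.76]
wrist_force: [-0.5, -0.8, -2.2]
width: 0.0138
t=20.4 pos [ 0.5123 -0.3966  0.1734] yaw 1.7603 F [-0.5 -0.8 -2.2] T [-0.16 -0.06 -0.01] w 0.0138
SHIFT cm [-0.36  1.63  1.74] TWIST deg None
```

View pics/s11.png

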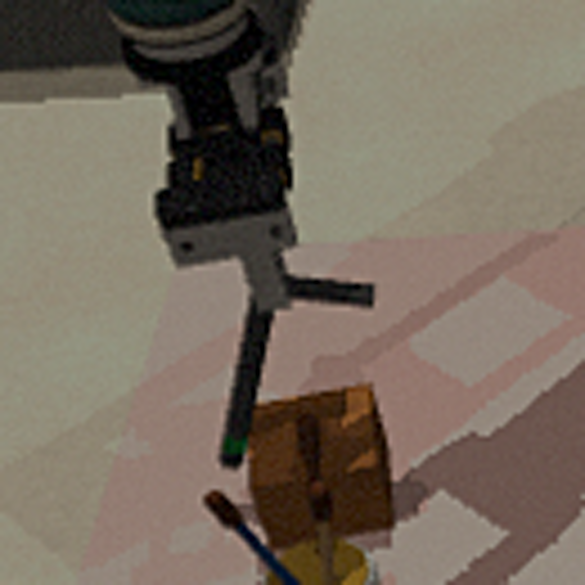

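```bash
python3 -m crank '[{"tx":1.5,"ty":0,"tz":0,"twist":0,"grip":0},{"tx":1.5,"ty":0,"tz":0,"twist":0,"grip":0},{"tx":1.5,"ty":0,"tz":0.2,"twist":0,"grip":0},{"tx":1.2,"ty":0,"tz":1,"twist":0,"grip":0},{"tx":1.2,"ty":0,"tz":1.2,"twist":0,"grip":0},{"tx":1,"ty":0,"tz":1.2,"twist":0,"grip":0},{"tx":0.7,"ty":0,"tz":1.2,"twist":0,"grip":0},{"tx":0.7,"ty":0,"tz":1.2,"twist":0,"grip":0},{"tx":0.5,"ty":0,"tz":1.2,"twist":0,"grip":0},{"tx":0,"ty":0,"tz":0,"twist":0,"grip":0}]';python3 - <<'E'
from h import *
go(.529,-.397,.156)
p=cams.snapshot('scene')
im=cv2.cvtColor(p['frame'],cv2.COLOR_RGB2BGR)[110:240,60:190];cv2.imwrite('pics/s12.png',cv2.resize(im,None,fx=4.5,fy=4.5,interpolation=cv2.INTER_CUBIC))
E
```

```text
time: 21.65
tool_pos: [0.4933, -0.3004, 0.0987]
ee_rot: [-3.14, -0.003, 1.76]
wrist_force: [0.4, 0.4, -0.8]
width: 0.0133
t=21.6 pos [ 0.4933 -0.3004  0.0987] yaw 1.7597 F [ 0.4  0.4 -0.8] T [-0.01 -0.13  0.08] w 0.0133
SHIFT cm [-10.14   1.68  -5.76] TWIST deg None
```

View pics/s12.png

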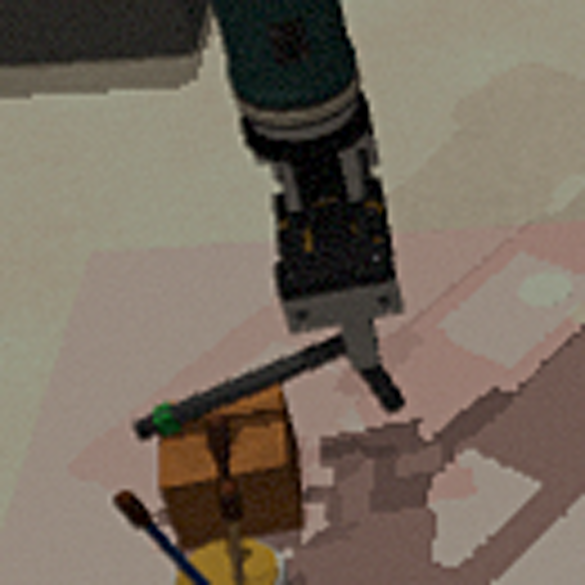

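```bash
python3 -m crank '[{"tx":0,"ty":0,"tz":0.8,"twist":0,"grip":0},{"tx":0,"ty":0,"tz":0.8,"twist":0,"grip":0},{"tx":0,"ty":0,"tz":0.8,"twist":0,"grip":0},{"tx":0,"ty":0,"tz":0.6,"twist":0,"grip":0},{"tx":0,"ty":0,"tz":0,"twist":0,"grip":0}]';python3 - <<'E'
from h import *
go(.529,-.397,.156)
p=cams.snapshot('scene')
im=cv2.cvtColor(p['frame'],cv2.COLOR_RGB2BGR)[110:240,60:190];cv2.imwrite('pics/s13.png',cv2.resize(im,None,fx=4.5,fy=4.5,interpolation=cv2.INTER_CUBIC))
p=cams.snapshot('wrist');save(p,'w13')
E
```

```text
time: 22.32
tool_pos: [0.4937, -0.3012, 0.0696]
ee_rot: [-3.141, -0.001, 1.759]
wrist_force: [-0.6, 1.3, 0.5]
width: 0.0136
t=22.3 pos [ 0.4937 -0.3012  0.0696] yaw 1.7594 F [-0.6  1.3  0.5] T [-0.07 -0.18 -0.01] w 0.0136
SHIFT cm [-10.07   1.67  -8.65] TWIST deg None
```

View pics/s13.png

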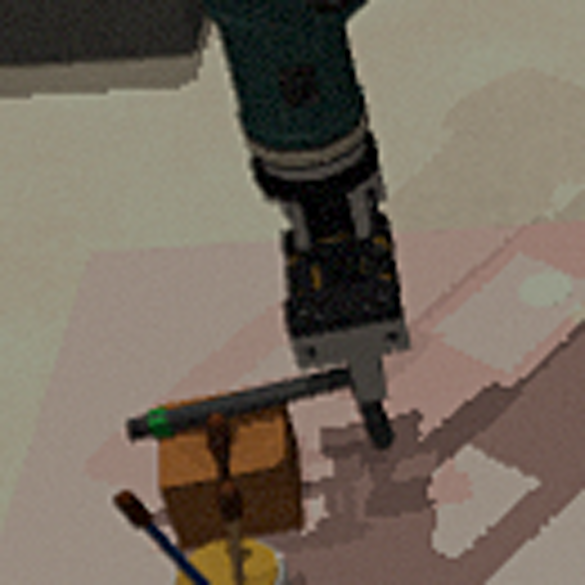

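View pics/w13.png

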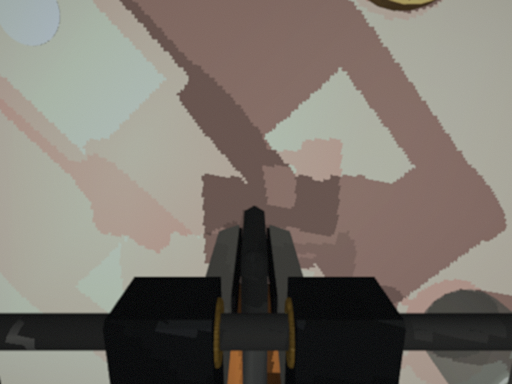

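```bash
cat >> h.py <<'E'
from scipy.optimize import least_squares
def fitkey(s,w,lt,st,wst,T=None):
    T=toolT() if T is None else T
    P=lambda v:{n:T[:3,:3]@q+T[:3,3] for n,q in keypts(*v).items()}
    def f(v):
        W=P(v);L=[proj(s,W['long'])[0]-lt,proj(s,W['short'])[0]-st]
        if wst is not None: L.append(proj(w,W['short'])[0]-wst)
        return np.concatenate(L)
    r=least_squares(f,[0.1,.0,0.]);print('tilt',np.degrees(r.x[0]).round(1),'bend tool x,z',(r.x[1]*np.cos(r.x[0])).round(4),(-.008+r.x[2]-r.x[1]*np.sin(r.x[0])).round(4),r.fun.round(1)); print({n:q.round(4).tolist() for n,q in P(r.x).items()})
    return r.x
E
python3 - <<'E'
from h import *
s=cams.snapshot('scene');w=cams.snapshot('wrist')
fitkey(s,w,(90,205.5),(144.9,207.8),(255,215))
E
```

```text
tilt 4.2 bend tool x,z -0.0037 -0.008 [-1.  -0.1  0.6  0.1  0.3 -0.1]
{'bend': [0.4945, -0.305, 0.0783], 'long': [0.5226, -0.4519, 0.0671], 'short': [0.4936, -0.3002, 0.0134]}
```

```bash
python3 -m crank '[{"tx":0,"ty":0,"tz":0.5,"twist":0,"grip":0},{"tx":0,"ty":0,"tz":0.3,"twist":0,"grip":0},{"tx":0,"ty":0,"tz":0.1,"twist":0,"grip":0},{"tx":0,"ty":0,"tz":0,"twist":0,"grip":0}]'; python3 -m crank '[{"tx":0,"ty":0,"tz":-3.5,"twist":0,"grip":0},{"tx":0,"ty":0,"tz":-4,"twist":0,"grip":0},{"tx":0,"ty":0,"tz":-4,"twist":0,"grip":0},{"tx":0,"ty":0,"tz":0,"twist":0,"grip":0}]';python3 - <<'E'
from h import *
go(.529,-.397,.156)
p=cams.snapshot('scene')
im=cv2.cvtColor(p['frame'],cv2.COLOR_RGB2BGR)[70:200,60:190];cv2.imwrite('pics/s14.png',cv2.resize(im,None,fx=4.5,fy=4.5,interpolation=cv2.INTER_CUBIC))
p=cams.snapshot('wrist');save(p,'w14')
E
```

```text
time: 23.02
tool_pos: [0.4941, -0.3015, 0.0615]
ee_rot: [3.142, 0.0, 1.759]
wrist_force: [-0.2, 0.8, 0.9]
width: 0.0139
time: 23.52
tool_pos: [0.4956, -0.3027, 0.18]
ee_rot: [3.137, 0.006, 1.759]
wrist_force: [0.3, -0.3, -2.0]
width: 0.0137
t=23.5 pos [ 0.4956 -0.3027  0.18  ] yaw 1.7592 F [ 0.3 -0.3 -2. ] T [ 0.11 -0.02  0.05] w 0.0137
SHIFT cm [-9.87  1.51  2.46] TWIST deg None
```

View pics/s14.png

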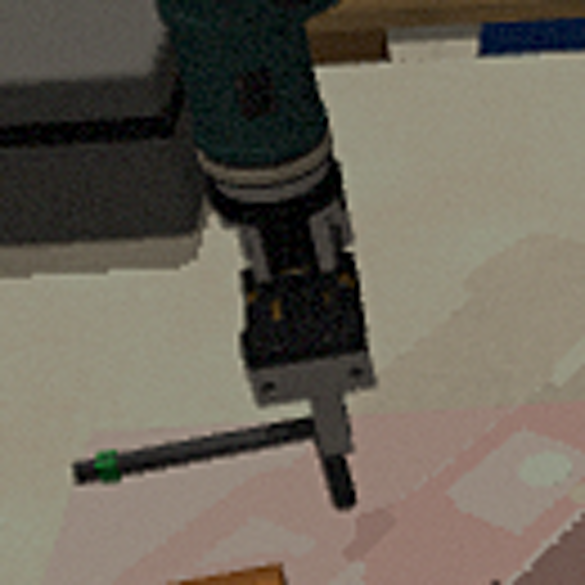

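View pics/w14.png

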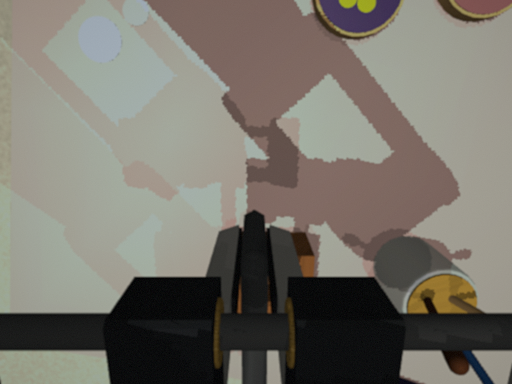

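```bash
python3 - <<'E'
from h import *
s=cams.snapshot('scene');w=cams.snapshot('wrist')
fitkey(s,w,(77.5,175.1),(136.5,181.6),(255,218))
print(get_obs()['time'])
E
```

```text
tilt 0.9 bend tool x,z -0.002 -0.0106 [1.6 0.3 2.2 0.3 0.3 1. ]
{'bend': [0.4932, -0.3026, 0.1838], 'long': [0.5213, -0.4499, 0.1809], 'short': [0.4927, -0.3013, 0.1188]}
23.725
```

```bash
python3 -m crank '[{"tx":5,"ty":0,"tz":-1,"twist":0,"grip":0},{"tx":6,"ty":0.9,"tz":-1,"twist":0,"grip":0},{"tx":6,"ty":0.9,"tz":0,"twist":0,"grip":0},{"tx":6,"ty":0.9,"tz":0,"twist":0,"grip":0},{"tx":6,"ty":0.9,"tz":0,"twist":0,"grip":0},{"tx":6,"ty":0.9,"tz":0,"twist":0,"grip":0},{"tx":6,"ty":0.9,"tz":0,"twist":0,"grip":0},{"tx":5,"ty":0.6,"tz":0,"twist":0,"grip":0},{"tx":2,"ty":0,"tz":0,"twist":0,"grip":0},{"tx":0,"ty":0,"tz":0,"twist":0,"grip":0}]';python3 - <<'E'
from h import *
go(.478,.181,.2)
p=cams.snapshot('wrist');save(p,'w15')
E
```

```text
time: 24.98
tool_pos: [0.4617, 0.1822, 0.1941]
ee_rot: [-3.138, 0.0, 1.762]
wrist_force: [-0.5, -0.5, -2.0]
width: 0.0138
t=25.0 pos [0.4617 0.1822 0.1941] yaw 1.7625 F [-0.5 -0.5 -2. ] T [-0.01 -0.15  0.07] w 0.0138
SHIFT cm [-0.43  1.57 -0.59] TWIST deg None
```

View pics/w15.png

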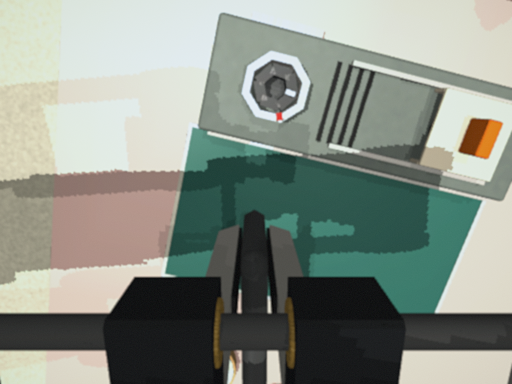

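```bash
python3 - <<'E'
from h import *
T=toolT();p=cams.snapshot('wrist')
im=cv2.cvtColor(p['frame'],cv2.COLOR_RGB2BGR)
cv2.imwrite('pics/w15b.png',cv2.resize(im[40:135,225:330],None,fx=6,fy=6,interpolation=cv2.INTER_CUBIC))
# lamp corners
for uv,z in [((221,13),.045),((199,130),.045),((501,199),.045),((277,87),.071),((481,138),.093)]:
    print(uv,ray(p,uv,z).round(4))
E
```

```text
(221, 13) [0.4064 0.32   0.045 ]
(199, 130) [0.4025 0.2211 0.045 ]
(501, 199) [0.6956 0.211  0.045 ]
(277, 87) [0.4631 0.2696 0.071 ]
(481, 138) [0.6247 0.2612 0.093 ]
```

View pics/w15b.png

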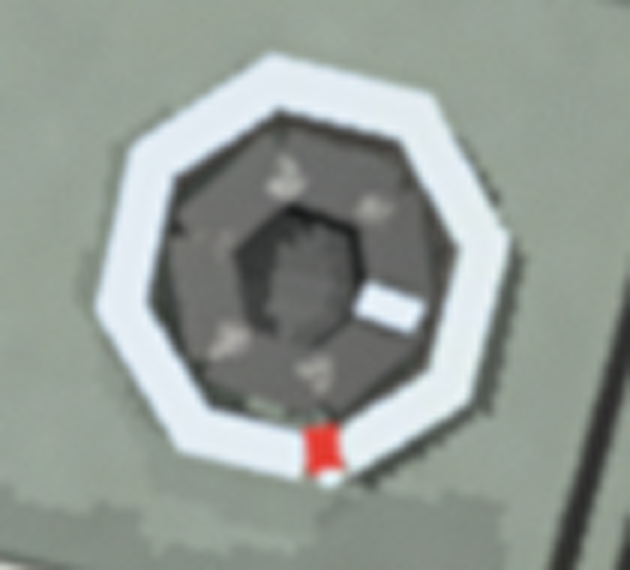

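```bash
python3 - <<'E'
from h import *
p=cams.snapshot('wrist')
f=lambda u,v: ray(p,(225+u/6,40+v/6),.071)
# collar outer vertices
V=np.array([f(*q) for q in [(275,55),(432,95),(510,238),(470,402),(330,485),(180,447),(97,303),(130,150)]])
c=V.mean(0);print('collar c',c.round(4),np.linalg.norm(V-c,axis=1).round(4))
H=np.array([f(*q) for q in [(290,205),(350,225),(362,290),(305,345),(250,325),(235,255)]]);ch=H.mean(0);print('hex',ch.round(4),np.linalg.norm(H-ch,axis=1).round(4),(np.degrees(np.arctan2(*(H-ch)[:,1::-1].T))).round(0))
m=f(392,307)-c;r=f(323,450)-c
print('mark',np.degrees(np.arctan2(m[1],m[0])),'red',np.degrees(np.arctan2(r[1],r[0])))
go(*c[:2],.2)
E
```

```text
collar c [0.4622 0.2701 0.071 ] [0.0278 0.0281 0.0281 0.0285 0.0281 0.028  0.028  0.0281]
hex [0.4616 0.27   0.071 ] [0.009  0.0093 0.0088 0.0092 0.0092 0.0089] [ 109.   54.   -2.  -73. -124.  175.]
mark -8.234773024667103 red -71.4737971921728
t=25.1 pos [0.4628 0.1802 0.1953] yaw 1.7583 F [-0.3  0.2 -2.1] T [ 0.11 -0.06  0.03] w 0.0136
SHIFT cm [ 8.83  1.62 -0.48] TWIST deg None
```

```bash
python3 -m crank '[{"tx":0,"ty":0,"tz":0,"twist":-5.7,"grip":0},{"tx":0,"ty":0,"tz":0,"twist":-5.6,"grip":0},{"tx":0,"ty":0,"tz":0,"twist":0,"grip":0}]';python3 - <<'E'
from h import *
go(.4616,.271,.132,np.radians(112.2))
E
```

```text
time: 25.5
tool_pos: [0.4632, 0.18, 0.1962]
ee_rot: [-3.141, 0.0, 1.953]
wrist_force: [-0.2, -0.0, -1.6]
width: 0.014
t=25.5 pos [0.4632 0.18   0.1962] yaw 1.9533 F [-0.2 -0.  -1.6] T [ 0.12 -0.05 -0.02] w 0.014
SHIFT cm [8.5  3.25 6.42] TWIST deg -0.28
```

```bash
python3 -m crank '[{"tx":4.3,"ty":1.6,"tz":0,"twist":-0.3,"grip":0},{"tx":4.2,"ty":1.6,"tz":0,"twist":0,"grip":0},{"tx":0,"ty":0,"tz":3,"twist":0,"grip":0},{"tx":0,"ty":0,"tz":2.7,"twist":0,"grip":0},{"tx":0,"ty":0,"tz":0,"twist":0,"grip":0},{"tx":0,"ty":0,"tz":0,"twist":0,"grip":0}]';python3 - <<'E'
from h import *
go(.4616,.271,.132,np.radians(112.2))
p=cams.snapshot('wrist');save(p,'w16')
im=cv2.cvtColor(p['frame'],cv2.COLOR_RGB2BGR)[160:300,200:310];cv2.imwrite('pics/w16b.png',cv2.resize(np.clip(im.astype(float)*1.5,0,255).astype(np.uint8),None,fx=5,fy=4.2,interpolation=cv2.INTER_CUBIC))
p=cams.snapshot('scene')
im=cv2.cvtColor(p['frame'],cv2.COLOR_RGB2BGR)[120:220,260:380];cv2.imwrite('pics/s16.png',cv2.resize(im,None,fx=6,fy=6,interpolation=cv2.INTER_CUBIC))
E
```

```text
time: 26.25
tool_pos: [0.4611, 0.2718, 0.1405]
ee_rot: [3.14, 0.0, 1.96]
wrist_force: [-0.2, -0.0, -1.9]
width: 0.0136
t=26.2 pos [0.4611 0.2718 0.1405] yaw 1.9602 F [-0.2 -0.  -1.9] T [ 0.05 -0.05 -0.01] w 0.0136
SHIFT cm [-0.09  0.01  0.85] TWIST deg 0.11
```

View pics/w16b.png

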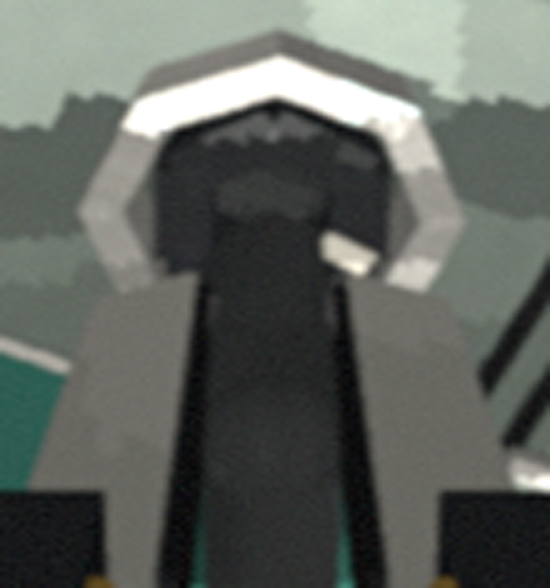

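View pics/s16.png

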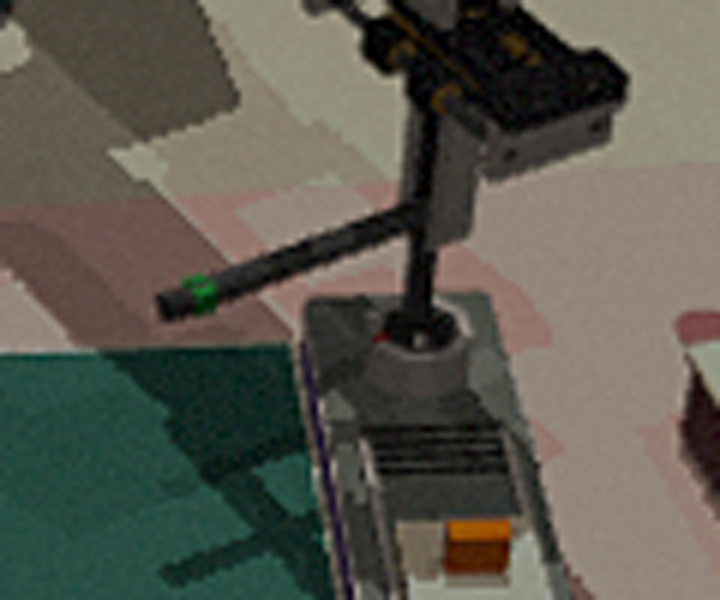

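```bash
python3 -m crank '[{"tx":-0.1,"ty":0,"tz":0.6,"twist":0,"grip":0},{"tx":0,"ty":0,"tz":0.5,"twist":0,"grip":0},{"tx":0,"ty":0,"tz":0.4,"twist":0,"grip":0},{"tx":0,"ty":0,"tz":0.4,"twist":0,"grip":0},{"tx":0,"ty":0,"tz":0,"twist":0,"grip":0}]'; python3 -c "
from h import *
go(.4616,.271,.110,np.radians(112.2))"
```

```text
time: 26.98
tool_pos: [0.4619, 0.2717, 0.1275]
ee_rot: [3.136, 0.0, 1.962]
wrist_force: [-6.3, -2.7, 21.6]
width: 0.0138
t=27.0 pos [0.4619 0.2717 0.1275] yaw 1.9619 F [-6.3 -2.7 21.6] T [-0.82  1.56 -0.03] w 0.0138
SHIFT cm [-0.05 -0.06  1.75] TWIST deg 0.21
```

```bash
python3 -m crank '[{"tx":0,"ty":0,"tz":-0.4,"twist":0,"grip":0},{"tx":0,"ty":-0.1,"tz":0,"twist":0,"grip":0},{"tx":0,"ty":0,"tz":0,"twist":0,"grip":0}]'; python3 -c "
from h import *
go(.4616,.271,.110,np.radians(112.2))"
python3 -m crank '[{"tx":0,"ty":-0.1,"tz":0,"twist":0,"grip":0},{"tx":0,"ty":0,"tz":0.1,"twist":0,"grip":0},{"tx":0,"ty":0,"tz":0,"twist":0,"grip":0}]'; python3 -c "
from h import *
go(.4616,.271,.110,np.radians(112.2))
w=cams.snapshot('wrist');save(w,'w17')
im=cv2.cvtColor(w['frame'],cv2.COLOR_RGB2BGR)[160:300,200:310];cv2.imwrite('pics/w17b.png',cv2.resize(np.clip(im.astype(float)*2,0,255).astype(np.uint8),None,fx=5,fy=4.2,interpolation=cv2.INTER_CUBIC))
p=cams.snapshot('scene')
im=cv2.cvtColor(p['frame'],cv2.COLOR_RGB2BGR)[120:220,260:380];cv2.imwrite('pics/s17.png',cv2.resize(im,None,fx=6,fy=6,interpolation=cv2.INTER_CUBIC))
"
```

```text
time: 27.35
tool_pos: [0.4612, 0.2713, 0.1282]
ee_rot: [3.136, 0.0, 1.962]
wrist_force: [-1.4, -1.3, 9.7]
width: 0.0143
t=27.4 pos [0.4612 0.2713 0.1282] yaw 1.9618 F [-1.4 -1.3  9.7] T [-0.27  0.37  0.04] w 0.0143
SHIFT cm [-0.04  0.01  1.82] TWIST deg 0.2
time: 27.72
tool_pos: [0.4611, 0.2712, 0.1281]
ee_rot: [3.134, 0.0, 1.962]
wrist_force: [-0.9, -0.5, 11.6]
width: 0.0139
t=27.7 pos [0.4611 0.2712 0.1281] yaw 1.9618 F [-0.9 -0.5 11.6] T [-0.25  0.21 -0.04] w 0.0139
SHIFT cm [-0.04  0.03  1.81] TWIST deg 0.2
```

View pics/w17b.png

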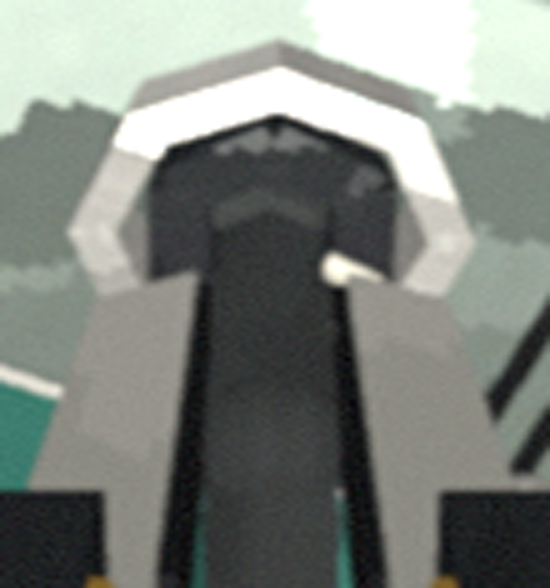

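View pics/s17.png

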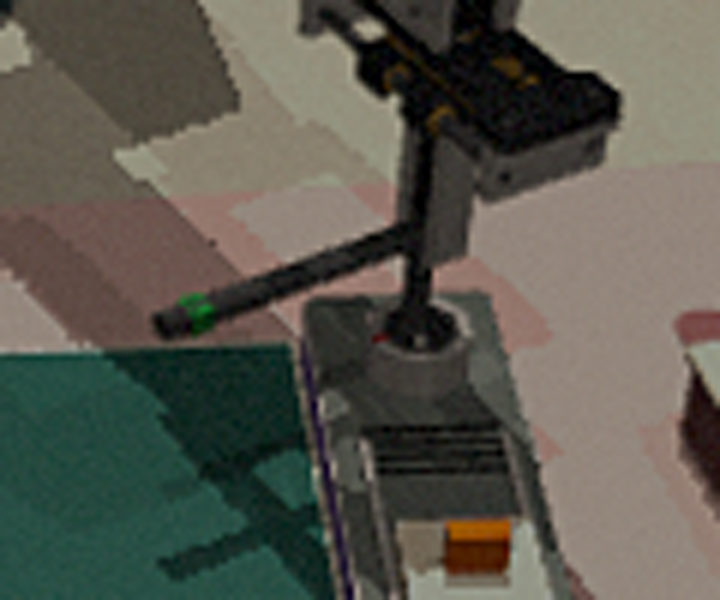

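```bash
python3 - <<'E'
from h import *
w=cams.snapshot('wrist');T=toolT();print(np.round(get_obs()['tool_pos'],4))
im=cv2.cvtColor(w['frame'],cv2.COLOR_RGB2BGR)[150:290,195:315]
im=cv2.resize(np.clip(im.astype(float)*2.5,0,255).astype(np.uint8),None,fx=5,fy=4.2,interpolation=cv2.INTER_CUBIC)
def ring(c,r,n,ph,col):
    a=ph+np.arange(n+1)*2*np.pi/n
    P=np.c_[c[0]+r*np.cos(a),c[1]+r*np.sin(a),np.full(n+1,c[2])]
    q=((proj(w,P)-(195,150))*[5,4.2]).astype(int); cv2.polylines(im,[q.reshape(-1,1,2)],False,col,1)
ring([.462,.270,.071],.026,32,0,(0,255,0)); ring([.462,.270,.071],.0095,6,np.radians(-8),(0,255,255))
k=T[:3,:3]@np.array([-.001,0,.054])+T[:3,3];print(k); ring(k,.0081,6,np.radians(112),(0,0,255))
cv2.imwrite('pics/w18.png',im)
E
```

```text
[0.461  0.2713 0.1281]
[0.46181357 0.27047966 0.0740761 ]
```

View pics/w18.png

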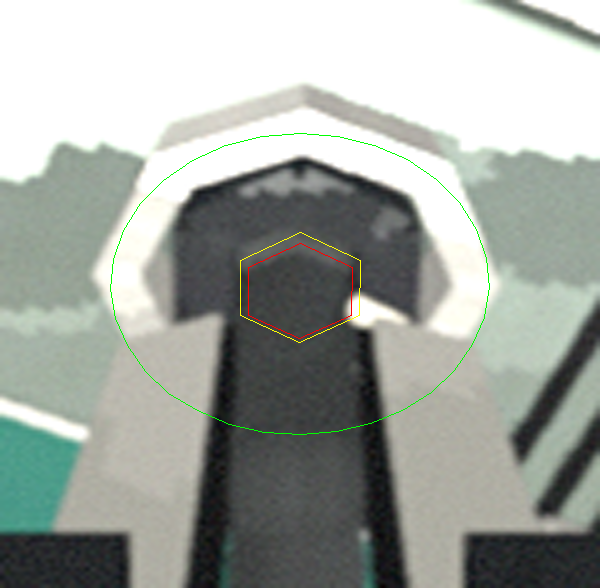

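```bash
python3 - <<'E'
from h import *
w=cams.snapshot('wrist');T=toolT()
obs=np.array([(303,108),(447,155),(495,278),(95,278),(160,153)])/[5,4.2]+(195,150)
def P(v):
    a=v[2]+np.arange(8)*np.pi/4; return np.c_[v[0]+.028*np.cos(a),v[1]+.028*np.sin(a),np.full(8,.071)]
yaw=np.radians(112)
def f(v):
    q=proj(w,P(v)); idx=[0,7,6,2,1]; return (q[idx]-obs).ravel()
best=least_squares(f,[.462,.27,yaw]);print(best.x,best.fun.round(1))
d=np.array([*best.x[:2],.071,1]);print('in tool',(np.linalg.inv(T)@d).round(4)); print('old', (np.linalg.inv(T)@[.462,.27,.071,1]).round(4))
E
```

```text
[0.46094844 0.27202636 1.94762679] [-0.2 -0.2  0.3  0.9  1.5 -0.2 -0.1 -1.2 -1.4  0.7]
in tool [ 8.00e-04 -2.00e-04  5.71e-02  1.00e+00]
old [-0.0015 -0.      0.0571  1.    ]
```

```bash
python3 -m crank '[{"tx":0.1,"ty":0,"tz":0,"twist":0,"grip":0},{"tx":0,"ty":0,"tz":0,"twist":0,"grip":0}]'; python3 -m crank '[{"tx":0.1,"ty":0,"tz":0,"twist":0,"grip":0},{"tx":0,"ty":0,"tz":0.1,"twist":0,"grip":0},{"tx":0,"ty":0,"tz":0,"twist":0,"grip":0}]'; python3 -c "
from h import *
go(.4616,.271,.110,np.radians(112.2))"
```

```text
time: 28.18
tool_pos: [0.4609, 0.2716, 0.128]
ee_rot: [3.134, 0.002, 1.962]
wrist_force: [-0.7, -1.9, 12.5]
width: 0.0134
time: 28.55
tool_pos: [0.4609, 0.272, 0.1278]
ee_rot: [3.133, 0.003, 1.961]
wrist_force: [-1.0, -2.7, 13.8]
width: 0.0139
t=28.6 pos [0.4609 0.272  0.1278] yaw 1.9613 F [-1.  -2.7 13.8] T [-0.84  0.19 -0.04] w 0.0139
SHIFT cm [-0.11  0.02  1.78] TWIST deg 0.18
```

```bash
python3 -m crank '[{"tx":0,"ty":0,"tz":-0.7,"twist":0,"grip":0},{"tx":0,"ty":0,"tz":0,"twist":0,"grip":0},{"tx":0,"ty":0,"tz":0,"twist":0,"grip":0}]'; python3 -c "
from h import *
go(.4616,.271,.110,np.radians(112.2))
w=cams.snapshot('wrist');save(w,'w19')
im=cv2.cvtColor(w['frame'],cv2.COLOR_RGB2BGR)[150:290,195:315]
cv2.imwrite('pics/w19b.png',cv2.resize(np.clip(im.astype(float)*2.5,0,255).astype(np.uint8),None,fx=5,fy=4.2,interpolation=cv2.INTER_CUBIC))
p=cams.snapshot('scene')
im=cv2.cvtColor(p['frame'],cv2.COLOR_RGB2BGR)[120:200,290:370];cv2.imwrite('pics/s19.png',cv2.resize(im,None,fx=7,fy=7,interpolation=cv2.INTER_CUBIC))
p=cams.snapshot('top')
im=cv2.cvtColor(p['frame'],cv2.COLOR_RGB2BGR)[180:270,120:240];cv2.imwrite('pics/t19.png',cv2.resize(im,None,fx=6,fy=6,interpolation=cv2.INTER_CUBIC))
"
```

```text
time: 28.92
tool_pos: [0.458, 0.2723, 0.1289]
ee_rot: [-3.141, -0.0, 1.962]
wrist_force: [0.3, -0.3, 0.6]
width: 0.0135
t=28.9 pos [0.458  0.2723 0.1289] yaw 1.9619 F [ 0.3 -0.3  0.6] T [ 0.17 -0.13  0.02] w 0.0135
SHIFT cm [-0.26  0.28  1.89] TWIST deg 0.21
```

View pics/w19b.png

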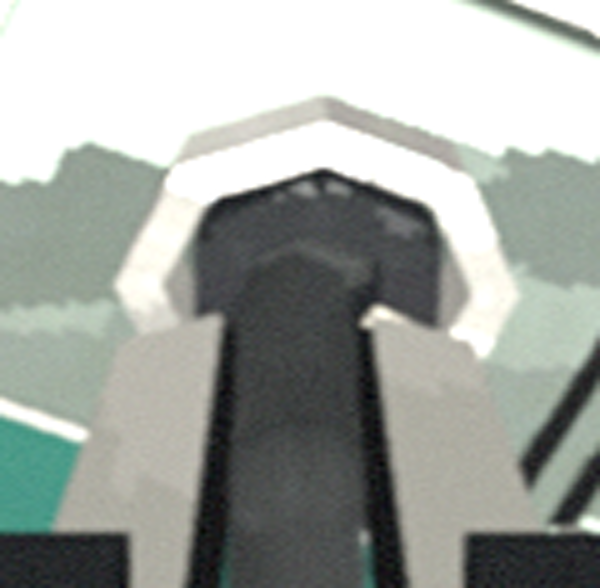

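View pics/s19.png

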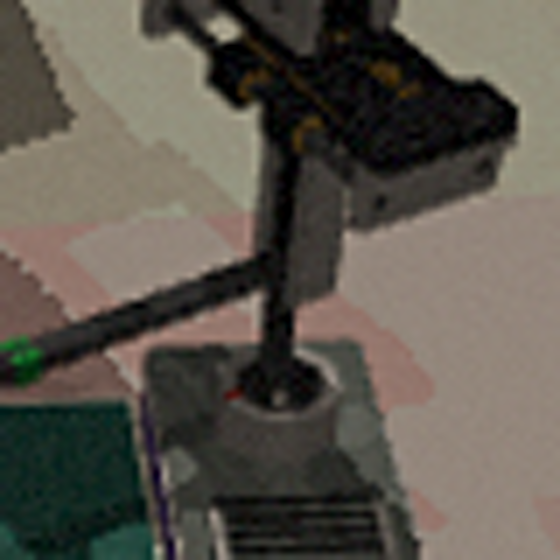

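View pics/t19.png

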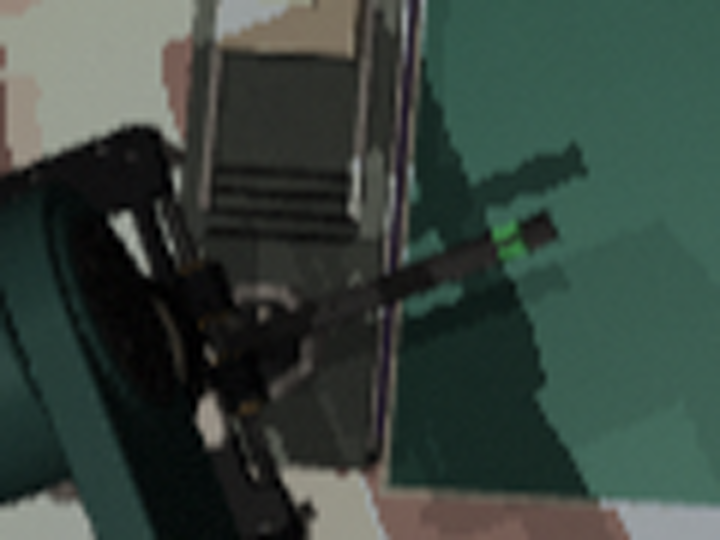

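```bash
cat >> h.py <<'E'
def collar(w,px,idx,r=.028,z=.071):
    def P(v):
        a=v[2]+np.arange(8)*np.pi/4; return np.c_[v[0]+r*np.cos(a),v[1]+r*np.sin(a),np.full(8,z)]
    f=lambda v:(proj(w,P(v))[idx]-px).ravel()
    b=least_squares(f,[.462,.27,1.95]); T=toolT()
    print('collar',b.x.round(4),b.fun.round(1),'in tool',(np.linalg.inv(T)@[*b.x[:2],z,1]).round(4))
E
python3 - <<'E'
from h import *
w=cams.snapshot('wrist')
collar(w,np.array([(322,122),(475,180),(518,295),(118,288),(165,178)])/[5,4.2]+(195,150),[0,7,6,2,1])
T=toolT()
# key front corner at tip etc
for x in (-.004,-.002,0,.002):
  for z in (.05,.054,.058):
    q=T[:3,:3]@np.array([x+.0081,0,z])+T[:3,3]; print(x,z,((proj(w,q)[0]-(195,150))*[5,4.2]).round())
E
```

```text
collar [0.4612 0.2709 1.9467] [-0.1  1.  -1.6 -0.5  0.5 -0.  -0.6  0.4  1.8 -0.9] in tool [-0.0025  0.0024  0.058   1.    ]
-0.004 0.05 [300. 269.]
-0.004 0.054 [300. 262.]
-0.004 0.058 [300. 254.]
-0.002 0.05 [300. 257.]
-0.002 0.054 [300. 250.]
-0.002 0.058 [300. 242.]
0 0.05 [301. 245.]
0 0.054 [300. 238.]
0 0.058 [300. 230.]
0.002 0.05 [301. 233.]
0.002 0.054 [300. 226.]
0.002 0.058 [300. 219.]
```

```bash
python3 -m crank '[{"tx":0,"ty":0.24,"tz":0,"twist":0,"grip":0},{"tx":0,"ty":0,"tz":0,"twist":0,"grip":0},{"tx":0,"ty":0,"tz":0.2,"twist":0,"grip":0},{"tx":0,"ty":0,"tz":0.2,"twist":0,"grip":0},{"tx":0,"ty":0,"tz":0,"twist":0,"grip":0}]'; python3 -c "
from h import *
go(.4616,.271,.110,np.radians(112.2))
w=cams.snapshot('wrist');save(w,'w20')
im=cv2.cvtColor(w['frame'],cv2.COLOR_RGB2BGR)[150:290,195:315]
cv2.imwrite('pics/w20b.png',cv2.resize(np.clip(im.astype(float)*2.5,0,255).astype(np.uint8),None,fx=5,fy=4.2,interpolation=cv2.INTER_CUBIC))
"
```

```text
time: 29.75
tool_pos: [0.4602, 0.2732, 0.125]
ee_rot: [-3.141, -0.0, 1.962]
wrist_force: [0.7, 1.6, -2.4]
width: 0.0138
t=29.8 pos [0.4602 0.2732 0.125 ] yaw 1.9619 F [ 0.7  1.6 -2.4] T [ 0.2  -0.02 -0.02] w 0.0138
SHIFT cm [-0.25  0.05  1.5 ] TWIST deg 0.21
```

View pics/w20b.png

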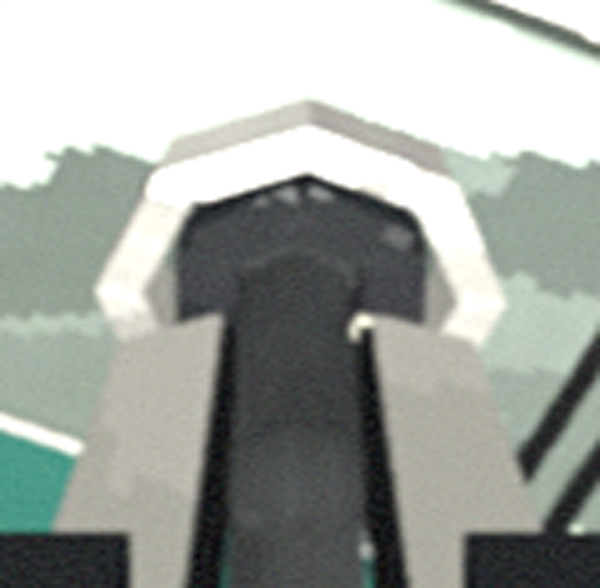

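```bash
python3 -m crank '[{"tx":0,"ty":0,"tz":0.4,"twist":0,"grip":0},{"tx":0,"ty":0,"tz":0.4,"twist":0,"grip":0},{"tx":0,"ty":0,"tz":0.4,"twist":0,"grip":0},{"tx":0,"ty":0,"tz":0,"twist":0,"grip":0}]'; python3 -c "
from h import *
go(.4616,.271,.110,np.radians(112.2))"
```

```text
time: 30.3
tool_pos: [0.4602, 0.2733, 0.1129]
ee_rot: [-3.141, -0.0, 1.962]
wrist_force: [-0.2, 0.9, -3.3]
width: 0.0139
t=30.3 pos [0.4602 0.2733 0.1129] yaw 1.9618 F [-0.2  0.9 -3.3] T [ 0.39 -0.1   0.01] w 0.0139
SHIFT cm [-0.26  0.04  0.29] TWIST deg 0.2
```

```bash
python3 -m crank '[{"tx":0,"ty":0,"tz":0.3,"twist":0,"grip":0},{"tx":0,"ty":0,"tz":0,"twist":0,"grip":0.3},{"tx":0,"ty":0,"tz":0,"twist":0,"grip":0.3},{"tx":0,"ty":0,"tz":0,"twist":0,"grip":0.3},{"tx":0,"ty":0,"tz":0,"twist":0,"grip":0.3}]'; python3 -c "
from h import *
go(.4616,.271,.110,np.radians(112.2))
w=cams.snapshot('wrist');save(w,'w21')
p=cams.snapshot('scene')
im=cv2.cvtColor(p['frame'],cv2.COLOR_RGB2BGR)[120:220,260:380];cv2.imwrite('pics/s21.png',cv2.resize(im,None,fx=6,fy=6,interpolation=cv2.INTER_CUBIC))
"
```

```text
time: 30.92
tool_pos: [0.4605, 0.2731, 0.1107]
ee_rot: [3.141, 0.0, 1.962]
wrist_force: [-0.5, -0.5, -0.8]
width: 0.0284
t=30.9 pos [0.4605 0.2731 0.1107] yaw 1.9618 F [-0.5 -0.5 -0.8] T [-0.03 -0.12  0.04] w 0.0284
SHIFT cm [-0.24  0.02  0.07] TWIST deg 0.2
```

View pics/w21.png

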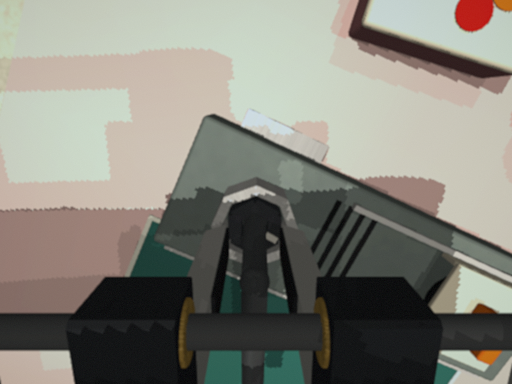

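View pics/s21.png

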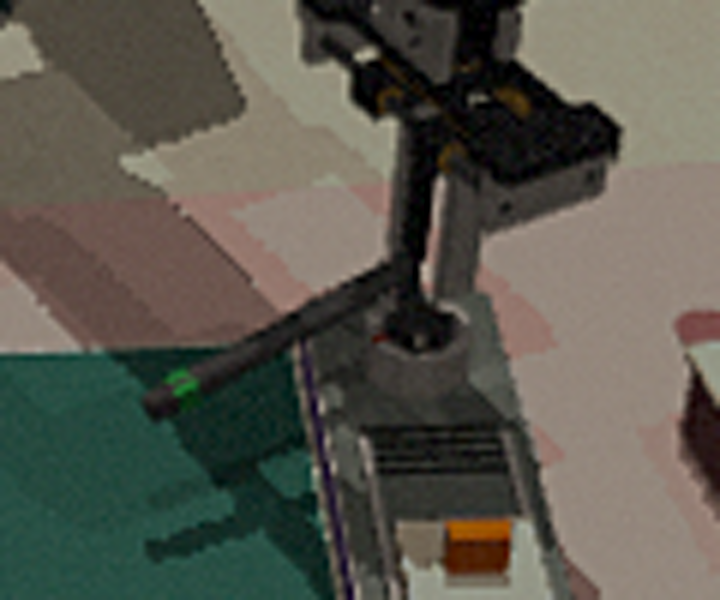

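```bash
python3 - <<'E'
from h import *
s=cams.snapshot('scene')
d=np.array([np.cos(np.radians(-67.6)),np.sin(np.radians(-67.6)),0])
S=np.array([.4612,.271,.051])
for ph in (0,5,8,12,16,20):
    p=np.radians(ph); u=np.cos(p)*d+[0,0,-np.sin(p)]; v=np.sin(p)*d+[0,0,np.cos(p)]
    B=S+.065*v; L=B+.15*u
    print(ph,((proj(s,np.array([B,L]))-(260,120))*6).round().tolist(),L.round(3))
E
```

```text
0 [[426.0, 258.0], [167.0, 351.0]] [0.518 0.132 0.116]
5 [[416.0, 262.0], [158.0, 374.0]] [0.52  0.128 0.103]
8 [[410.0, 265.0], [153.0, 389.0]] [0.521 0.125 0.094]
12 [[403.0, 269.0], [147.0, 407.0]] [0.522 0.123 0.083]
16 [[395.0, 273.0], [144.0, 425.0]] [0.523 0.121 0.072]
20 [[388.0, 278.0], [141.0, 443.0]] [0.523 0.12  0.061]
```

```bash
python3 -m crank '[{"tx":-2.5,"ty":0,"tz":0.3,"twist":0,"grip":0.3},{"tx":-2.5,"ty":0,"tz":0.5,"twist":0,"grip":0.3},{"tx":-2.5,"ty":0,"tz":0.6,"twist":0,"grip":0.3},{"tx":-2.5,"ty":0,"tz":0.6,"twist":0,"grip":0.3},{"tx":0,"ty":0,"tz":0,"twist":0,"grip":0.3},{"tx":0,"ty":0,"tz":0,"twist":0,"grip":0.3}]'; python3 -c "
from h import *
go(.4616,.271,.110,np.radians(112.2))
w=cams.snapshot('wrist');save(w,'w22')
p=cams.snapshot('scene')
im=cv2.cvtColor(p['frame'],cv2.COLOR_RGB2BGR)[120:220,260:380];cv2.imwrite('pics/s22.png',cv2.resize(im,None,fx=6,fy=6,interpolation=cv2.INTER_CUBIC))
"
```

```text
time: 31.82
tool_pos: [0.4984, 0.1813, 0.0907]
ee_rot: [3.141, -0.0, 1.962]
wrist_force: [-0.4, -0.3, -0.1]
width: 0.0282
t=31.8 pos [0.4984 0.1813 0.0907] yaw 1.9619 F [-0.4 -0.3 -0.1] T [-0.   -0.06 -0.03] w 0.0282
SHIFT cm [ 9.7   0.02 -1.93] TWIST deg 0.21
```

View pics/w22.png

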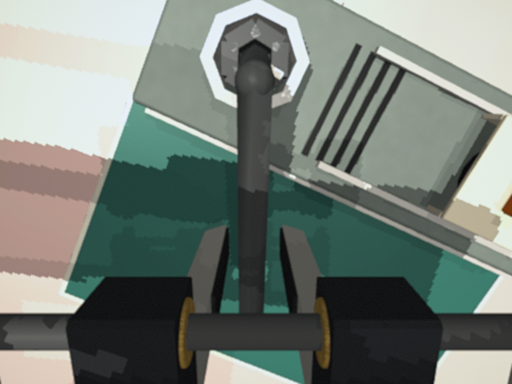

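View pics/s22.png

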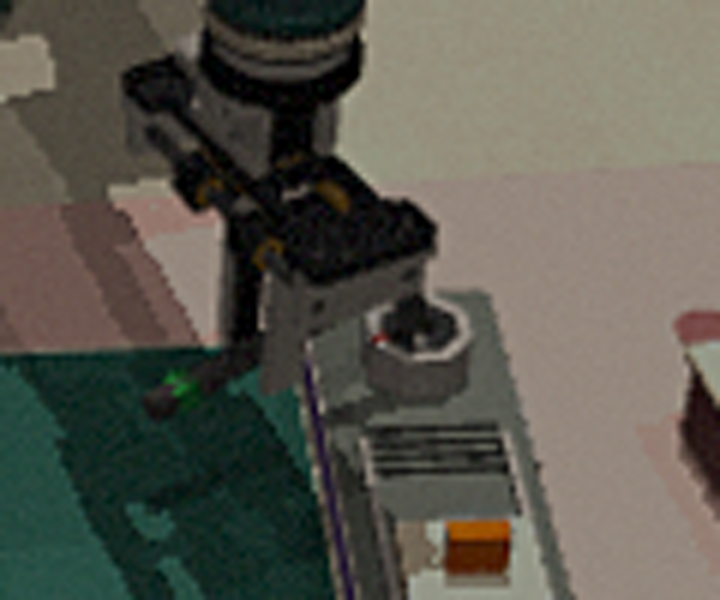

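```bash
python3 -m crank '[{"tx":0,"ty":0,"tz":0,"twist":0,"grip":0},{"tx":0,"ty":0,"tz":0,"twist":0,"grip":0},{"tx":0,"ty":0,"tz":0,"twist":0,"grip":0},{"tx":0,"ty":0,"tz":0,"twist":0,"grip":0},{"tx":0.04,"ty":-0.85,"tz":0,"twist":5,"grip":0},{"tx":0.04,"ty":-0.85,"tz":0,"twist":5,"grip":0},{"tx":0,"ty":0,"tz":0,"twist":0,"grip":0}]'; python3 -c "
from h import *
go(.461,.2715,.110,np.radians(112.2))
w=cams.snapshot('wrist');save(w,'w23')
"
```

```text
time: 32.8
tool_pos: [0.4829, 0.1764, 0.0911]
ee_rot: [3.139, -0.001, 1.789]
wrist_force: [1.4, 3.3, -0.2]
width: 0.0136
t=32.8 pos [0.4829 0.1764 0.0911] yaw 1.7888 F [ 1.4  3.3 -0.2] T [ 0.49 -0.39  0.13] w 0.0136
SHIFT cm [ 9.76 -0.08 -1.88] TWIST deg -9.71
```

View pics/w23.png

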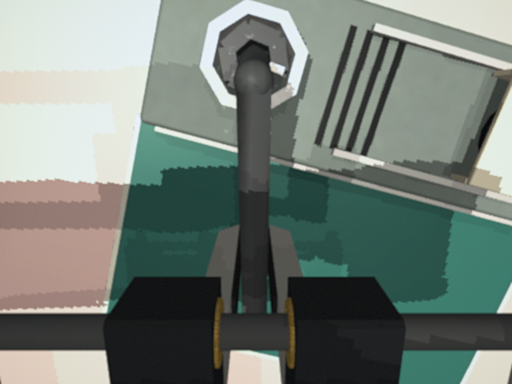

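```bash
python3 -m crank '[{"tx":0.04,"ty":-0.85,"tz":0,"twist":5,"grip":0},{"tx":0.04,"ty":-0.85,"tz":0,"twist":5,"grip":0},{"tx":0.04,"ty":-0.85,"tz":0,"twist":5,"grip":0},{"tx":0.04,"ty":-0.85,"tz":0,"twist":5,"grip":0},{"tx":0,"ty":0,"tz":0,"twist":0,"grip":0}]'; python3 -c "
from h import *
go(.461,.2715,.110,np.radians(112.2))
w=cams.snapshot('wrist');save(w,'w24')
"
```

```text
time: 33.48
tool_pos: [0.45, 0.1751, 0.0912]
ee_rot: [3.138, -0.002, 1.441]
wrist_force: [3.8, 2.5, -0.4]
width: 0.0137
t=33.5 pos [0.45   0.1751 0.0912] yaw 1.4406 F [ 3.8  2.5 -0.4] T [ 0.44 -0.75  0.19] w 0.0137
SHIFT cm [ 9.71 -0.15 -1.87] TWIST deg -29.66
```

View pics/w24.png

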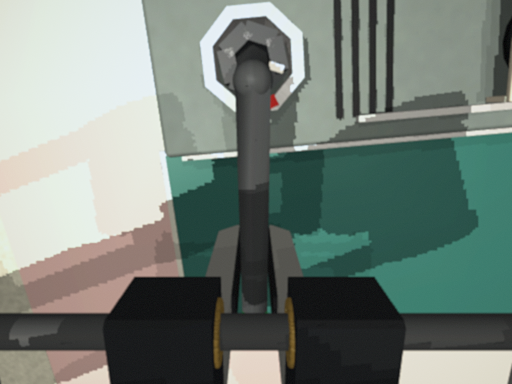

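```bash
python3 -m crank '[{"tx":0.04,"ty":-0.85,"tz":0,"twist":5,"grip":0},{"tx":0.04,"ty":-0.85,"tz":0,"twist":5,"grip":0},{"tx":0.04,"ty":-0.85,"tz":0,"twist":5,"grip":0},{"tx":0.04,"ty":-0.85,"tz":0,"twist":5,"grip":0},{"tx":0.04,"ty":-0.85,"tz":0,"twist":5,"grip":0},{"tx":0.04,"ty":-0.85,"tz":0,"twist":5,"grip":0},{"tx":0,"ty":0,"tz":0,"twist":0,"grip":0}]'; python3 -c "
from h import *
go(.461,.2715,.110,np.radians(112.2))
w=cams.snapshot('wrist');save(w,'w25')
"
```

```text
time: 34.4
tool_pos: [0.4039, 0.1938, 0.0912]
ee_rot: [3.137, -0.002, 0.918]
wrist_force: [5.2, 1.0, -0.2]
width: 0.0137
t=34.4 pos [0.4039 0.1938 0.0912] yaw 0.9175 F [ 5.2  1.  -0.2] T [ 0.06 -0.94  0.22] w 0.0137
SHIFT cm [ 9.65 -0.18 -1.86] TWIST deg -59.63
```

View pics/w25.png

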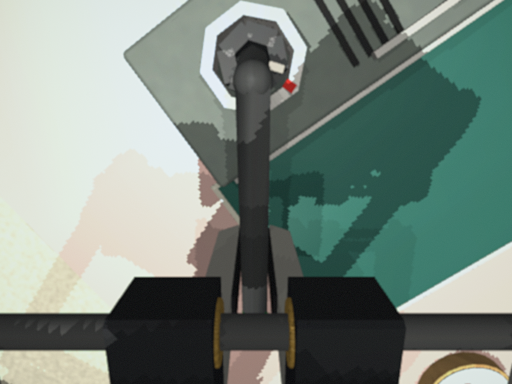

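```bash
python3 -m crank '[{"tx":0.02,"ty":-0.51,"tz":0,"twist":3,"grip":0},{"tx":0.02,"ty":-0.51,"tz":0,"twist":3,"grip":0},{"tx":0.02,"ty":-0.51,"tz":0,"twist":3,"grip":0},{"tx":0,"ty":0,"tz":0,"twist":0,"grip":0}]'; python3 -c "
from h import *
go(.461,.2715,.110,np.radians(112.2))
w=cams.snapshot('wrist');save(w,'w26')
im=cv2.cvtColor(w['frame'],cv2.COLOR_RGB2BGR)[0:120,190:320];cv2.imwrite('pics/w26b.png',cv2.resize(im,None,fx=5,fy=5,interpolation=cv2.INTER_CUBIC))
"
```

```text
time: 34.95
tool_pos: [0.3926, 0.2037, 0.0911]
ee_rot: [3.138, -0.002, 0.761]
wrist_force: [5.7, -0.0, 0.4]
width: 0.0136
t=35.0 pos [0.3926 0.2037 0.0911] yaw 0.7605 F [ 5.7 -0.   0.4] T [-0.19 -0.94  0.22] w 0.0136
SHIFT cm [ 9.63 -0.19 -1.87] TWIST deg -68.63
```

View pics/w26b.png

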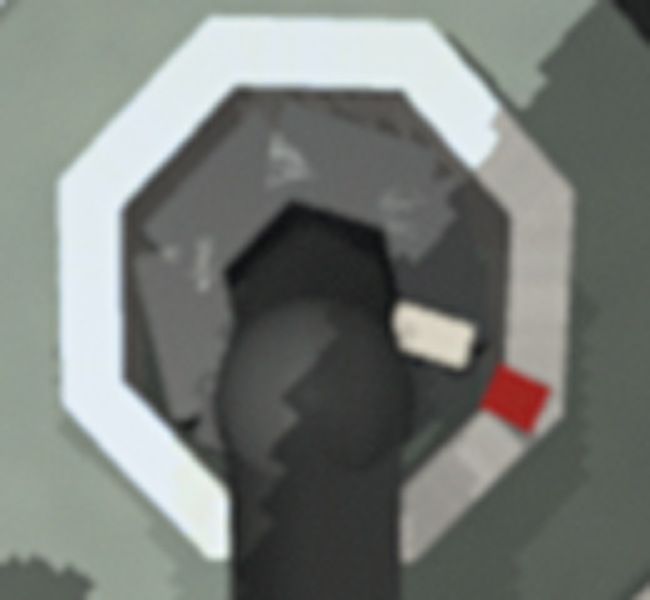

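```bash
python3 -m crank '[{"tx":0.02,"ty":-0.51,"tz":0,"twist":3,"grip":0},{"tx":0.02,"ty":-0.51,"tz":0,"twist":3,"grip":0},{"tx":0.02,"ty":-0.51,"tz":0,"twist":3,"grip":0},{"tx":0,"ty":0,"tz":0,"twist":0,"grip":0}]'; python3 -c "
from h import *
go(.461,.2715,.110,np.radians(112.2))
w=cams.snapshot('wrist');save(w,'w27')
im=cv2.cvtColor(w['frame'],cv2.COLOR_RGB2BGR)[0:120,190:320];cv2.imwrite('pics/w27b.png',cv2.resize(im,None,fx=5,fy=5,interpolation=cv2.INTER_CUBIC))
"
```

```text
time: 35.5
tool_pos: [0.3831, 0.2154, 0.0911]
ee_rot: [3.137, -0.002, 0.603]
wrist_force: [4.9, -2.1, 0.8]
width: 0.014
t=35.5 pos [0.3831 0.2154 0.0911] yaw 0.6034 F [ 4.9 -2.1  0.8] T [-0.36 -0.86  0.23] w 0.014
SHIFT cm [ 9.61 -0.19 -1.88] TWIST deg -77.63
```

View pics/w27b.png

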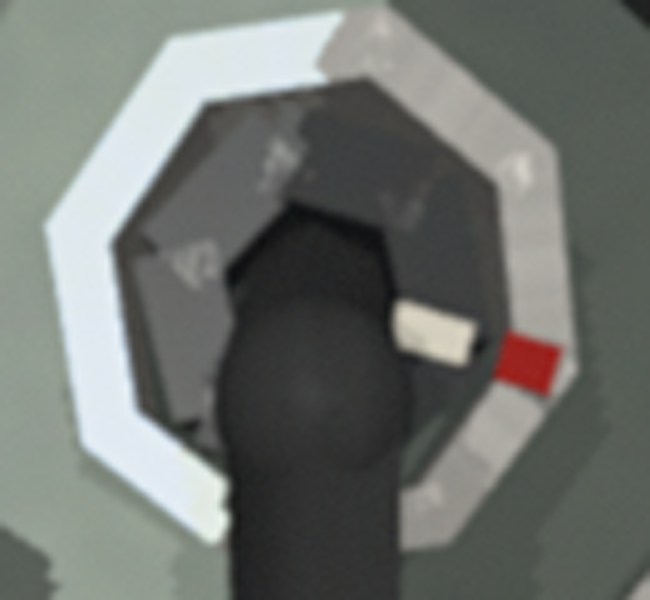

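```bash
python3 -m crank '[{"tx":0.02,"ty":-0.34,"tz":0,"twist":2,"grip":0},{"tx":0.02,"ty":-0.34,"tz":0,"twist":2,"grip":0},{"tx":0,"ty":0,"tz":0,"twist":0,"grip":0}]';python3 -m crank '[{"tx":0.02,"ty":-0.34,"tz":0,"twist":2,"grip":0},{"tx":0.0,"ty":0,"tz":0,"twist":0,"grip":0}]'; python3 -c "
from h import *
go(.461,.2715,.110,np.radians(112.2))
w=cams.snapshot('wrist');save(w,'w28')
im=cv2.cvtColor(w['frame'],cv2.COLOR_RGB2BGR)[0:120,190:320];cv2.imwrite('pics/w28b.png',cv2.resize(im,None,fx=5,fy=5,interpolation=cv2.INTER_CUBIC))
"
```

```text
time: 35.92
tool_pos: [0.3802, 0.22, 0.0914]
ee_rot: [3.134, -0.002, 0.534]
wrist_force: [5.5, -4.8, 2.2]
width: 0.0136
time: 36.17
tool_pos: [0.3789, 0.2222, 0.0916]
ee_rot: [3.133, -0.001, 0.499]
wrist_force: [5.1, -6.5, 2.8]
width: 0.0137
t=36.2 pos [0.3789 0.2222 0.0916] yaw 0.4990 F [ 5.1 -6.5  2.8] T [-1.39 -1.03  0.5 ] w 0.0137
SHIFT cm [ 9.57 -0.38 -1.83] TWIST deg -83.61
```

View pics/w28b.png

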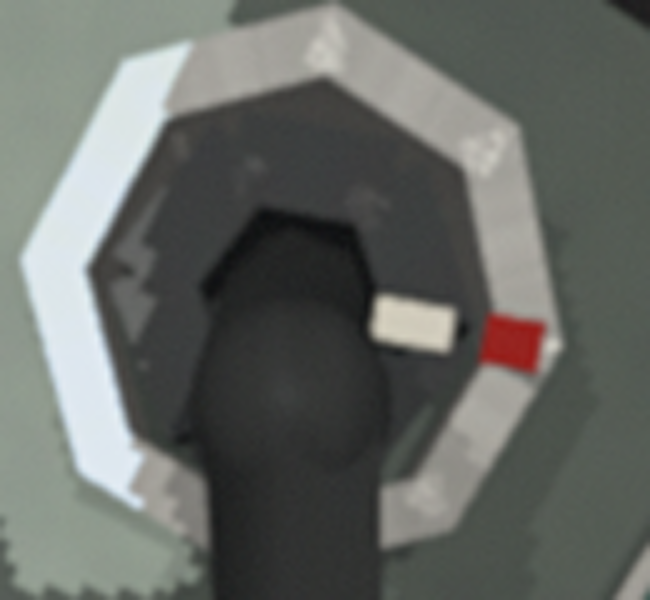

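```bash
python3 -m crank '[{"tx":0.02,"ty":-0.34,"tz":0,"twist":2,"grip":0},{"tx":0.0,"ty":0,"tz":0,"twist":0,"grip":0},{"tx":0.0,"ty":0,"tz":0,"twist":0,"grip":0}]'; python3 -c "
from h import *
go(.461,.2715,.110,np.radians(112.2))
w=cams.snapshot('wrist');save(w,'w29')
im=cv2.cvtColor(w['frame'],cv2.COLOR_RGB2BGR)[0:120,190:320];cv2.imwrite('pics/w29b.png',cv2.resize(im,None,fx=5,fy=5,interpolation=cv2.INTER_CUBIC))
f=lambda u,v: ray(w,(190+u/5,v/5),.071)
V=np.array([f(*q) for q in [(330,3),(520,130),(560,345),(455,530),(20,260),(125,60)]])
def g(v): return np.linalg.norm(V[:,:2]-v[:2],axis=1)-.028
c=least_squares(g,[.461,.271]).x; m=f(415,323)[:2]-c; r=f(513,343)[:2]-c; print(c,np.degrees(np.arctan2(m[1],m[0])),np.degrees(np.arctan2(r[1],r[0])))
"
```

```text
time: 36.6
tool_pos: [0.3778, 0.2244, 0.0917]
ee_rot: [3.131, -0.001, 0.464]
wrist_force: [6.3, -9.3, 5.2]
width: 0.014
t=36.6 pos [0.3778 0.2244 0.0917] yaw 0.4641 F [ 6.3 -9.3  5.2] T [-1.9  -1.11  0.58] w 0.014
SHIFT cm [ 9.55 -0.47 -1.83] TWIST deg -85.61
[0.46085664 0.26985996] -71.45095397371156 -72.66283428672985
```

View pics/w29b.png

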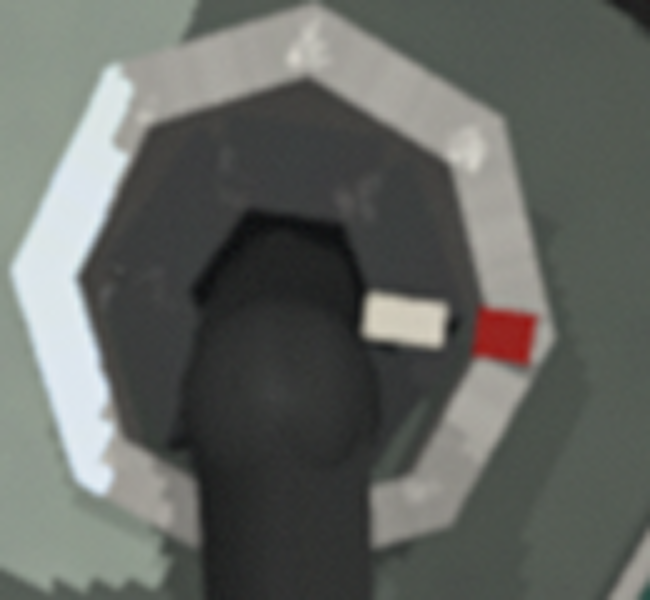

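```bash
python3 -m crank '[{"tx":0.02,"ty":0.5,"tz":0,"twist":-3,"grip":0},{"tx":0.02,"ty":0.5,"tz":0,"twist":-3,"grip":0},{"tx":0,"ty":0,"tz":0,"twist":0,"grip":0.3},{"tx":0,"ty":0,"tz":0,"twist":0,"grip":0.3},{"tx":0,"ty":0,"tz":0,"twist":0,"grip":0.3},{"tx":0,"ty":0,"tz":0,"twist":0,"grip":0.3}]'; python3 -c "
from h import *
go(.461,.2705,.110,np.radians(48.5))
w=cams.snapshot('wrist');save(w,'w30')
p=cams.snapshot('scene')
im=cv2.cvtColor(p['frame'],cv2.COLOR_RGB2BGR)[120:220,260:380];cv2.imwrite('pics/s30.png',cv2.resize(im,None,fx=6,fy=6,interpolation=cv2.INTER_CUBIC))
"
```

```text
time: 37.4
tool_pos: [0.3799, 0.2198, 0.0905]
ee_rot: [3.141, -0.0, 0.566]
wrist_force: [3.1, -2.5, 2.9]
width: 0.0286
t=37.4 pos [0.3799 0.2198 0.0905] yaw 0.5660 F [ 3.1 -2.5  2.9] T [-0.44 -0.64  0.06] w 0.0286
SHIFT cm [ 9.57  0.07 -1.95] TWIST deg -16.07
```

View pics/w30.png

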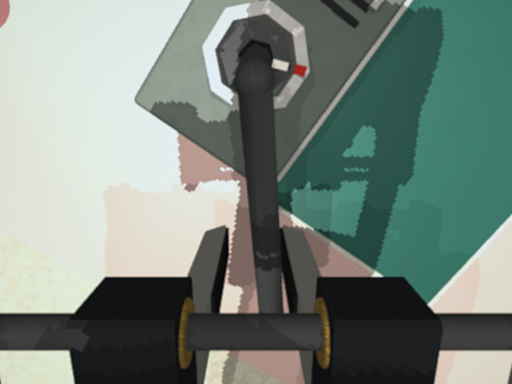

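View pics/s30.png

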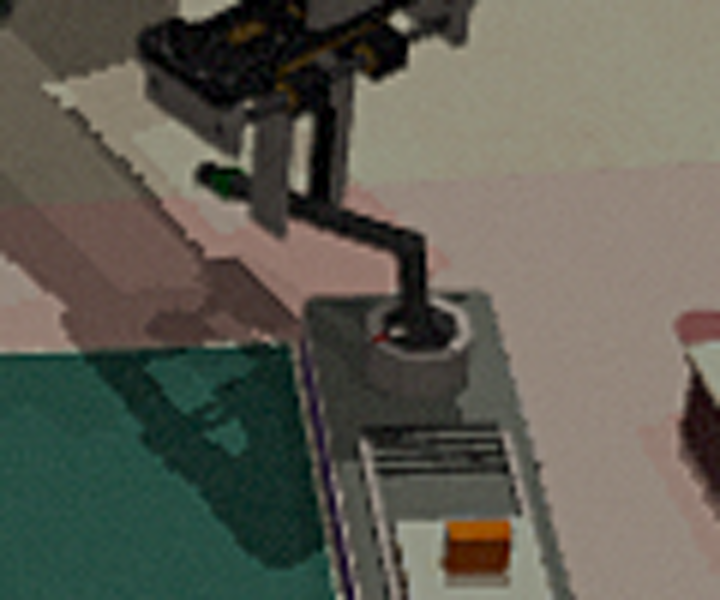

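```bash
python3 - <<'E'
from h import *
w=cams.snapshot('wrist');T=toolT()
for ph in (0,6,10):
  zb=.051+.065*np.cos(np.radians(ph)); 
  A=ray(w,(255,76),zb);B=ray(w,(271,300),zb-.09*np.sin(np.radians(ph)));d=A-B
  iv=np.linalg.inv(T); print(ph,'bend tool',(iv@[*A,1]).round(4),'B tool',(iv@[*B,1]).round(4),'yaw',np.degrees(np.arctan2(d[1],d[0])))
E
```

```text
0 bend tool [ 8.41e-02 -6.00e-04 -2.55e-02  1.00e+00] B tool [-0.0144  0.0069 -0.0255  1.    ] yaw 36.80644900137333
6 bend tool [ 8.42e-02 -6.00e-04 -2.52e-02  1.00e+00] B tool [-0.0205  0.0075 -0.0158  1.    ] yaw 36.850792476670954
10 bend tool [ 8.42e-02 -6.00e-04 -2.45e-02  1.00e+00] B tool [-0.0248  0.0079 -0.0089  1.    ] yaw 36.87717795413748
```

```bash
python3 -m crank '[{"tx":0.03,"ty":0.66,"tz":-0.2,"twist":-4.5,"grip":0.3},{"tx":2.8,"ty":0,"tz":-0.4,"twist":0,"grip":0.3},{"tx":2.8,"ty":0,"tz":-0.4,"twist":0,"grip":0.3},{"tx":2.9,"ty":0,"tz":-0.4,"twist":0,"grip":0.3},{"tx":0,"ty":0,"tz":0,"twist":0,"grip":0.3},{"tx":0,"ty":0,"tz":0,"twist":0,"grip":0.3}]'; python3 -c "
from h import *
go(.461,.2705,.110,np.radians(48.5))
w=cams.snapshot('wrist');save(w,'w31')
p=cams.snapshot('scene')
im=cv2.cvtColor(p['frame'],cv2.COLOR_RGB2BGR)[120:220,260:380];cv2.imwrite('pics/s31.png',cv2.resize(im,None,fx=6,fy=6,interpolation=cv2.INTER_CUBIC))
"
```

```text
time: 38.3
tool_pos: [0.4498, 0.2651, 0.1032]
ee_rot: [-3.14, 0.004, 0.645]
wrist_force: [-0.1, 0.3, -0.4]
width: 0.0282
t=38.3 pos [0.4498 0.2651 0.1032] yaw 0.6445 F [-0.1  0.3 -0.4] T [-0.01 -0.02  0.01] w 0.0282
SHIFT cm [ 1.22  0.24 -0.68] TWIST deg -11.57
```

View pics/w31.png

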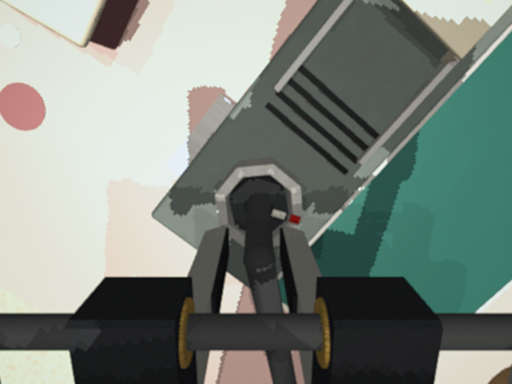

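View pics/s31.png

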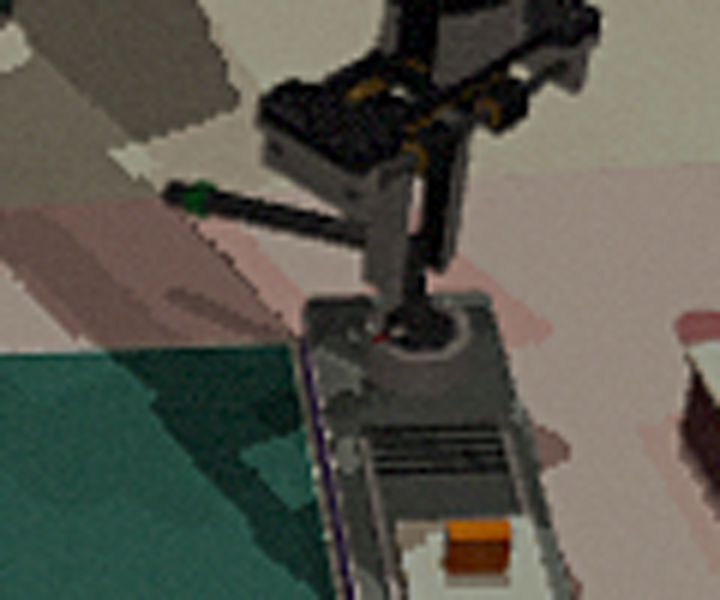

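```bash
python3 - <<'E'
from h import *
w=cams.snapshot('wrist');T=toolT();iv=np.linalg.inv(T)
A=ray(w,(257,196),.1195);print('front top of bend',(iv@[*A,1]).round(4))
A=ray(w,(258,220),.115);B=ray(w,(284,372),.100);d=A-B
print((iv@[*A,1]).round(4),(iv@[*B,1]).round(4),np.degrees(np.arctan2(d[1],d[0])))
im=cv2.cvtColor(w['frame'],cv2.COLOR_RGB2BGR)[150:384,180:340];cv2.imwrite('pics/w31b.png',cv2.resize(np.clip(im.astype(float)*2,0,255).astype(np.uint8),None,fx=3.5,fy=2.5,interpolation=cv2.INTER_CUBIC))
E
```

```text
front top of bend [ 3.30e-02  3.00e-04 -1.55e-02  1.00e+00]
[ 1.99e-02  9.00e-04 -1.10e-02  1.00e+00] [-0.0814  0.017   0.0041  1.    ] 45.91660707201792
```

View pics/w31b.png

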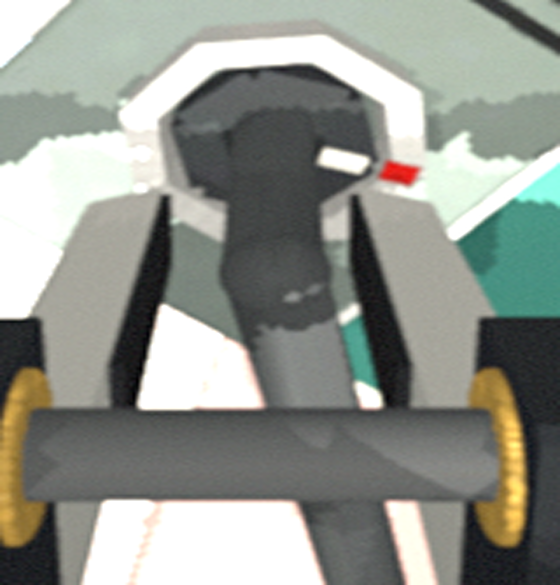

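```bash
python3 - <<'E'
from h import *
w=cams.snapshot('wrist');T=toolT();iv=np.linalg.inv(T)
A=ray(w,(259,258),.118);B=ray(w,(281.5,366),.108);d=A-B
print((iv@[*A,1]).round(4),(iv@[*B,1]).round(4),np.degrees(np.arctan2(d[1],d[0])))
E
```

```text
[ 0.0013  0.0014 -0.0138  1.    ] [-0.0702  0.0146 -0.0037  1.    ] 47.36006950294668
```

```bash
python3 -m crank '[{"tx":0.1,"ty":0.1,"tz":0,"twist":-5,"grip":0.3},{"tx":0,"ty":0,"tz":0,"twist":-4.7,"grip":0.3},{"tx":0,"ty":0,"tz":0,"twist":0,"grip":0},{"tx":0,"ty":0,"tz":0,"twist":0,"grip":0},{"tx":0,"ty":0,"tz":0,"twist":0,"grip":0},{"tx":0,"ty":0,"tz":0,"twist":0,"grip":0},{"tx":0,"ty":0,"tz":0,"twist":0,"grip":0}]'; python3 -c "
from h import *
go(.461,.2705,.110,np.radians(48.5))
w=cams.snapshot('wrist');save(w,'w32')
im=cv2.cvtColor(w['frame'],cv2.COLOR_RGB2BGR)[150:384,180:340];cv2.imwrite('pics/w32b.png',cv2.resize(np.clip(im.astype(float)*2,0,255).astype(np.uint8),None,fx=3.5,fy=2.5,interpolation=cv2.INTER_CUBIC))
"
```

```text
time: 39.38
tool_pos: [0.454, 0.2638, 0.1044]
ee_rot: [3.138, 0.0, 0.812]
wrist_force: [3.4, -3.8, -0.6]
width: 0.0138
t=39.4 pos [0.454  0.2638 0.1044] yaw 0.8121 F [ 3.4 -3.8 -0.6] T [-0.98 -0.86 -0.08] w 0.0138
SHIFT cm [ 0.96  0.05 -0.56] TWIST deg -1.97
```

View pics/w32b.png

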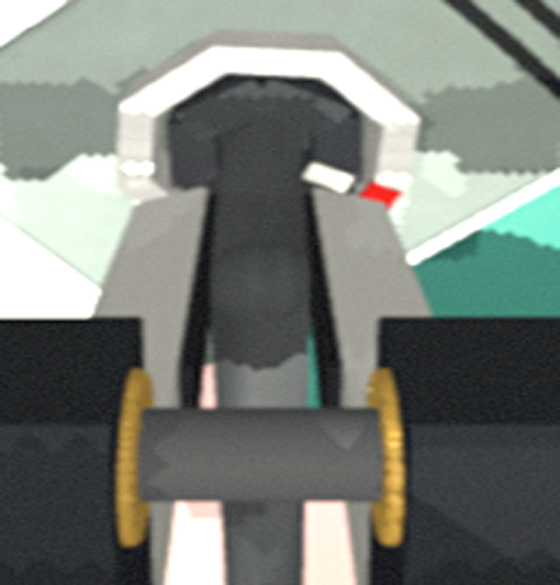

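```bash
python3 -m crank '[{"tx":0,"ty":0.15,"tz":0,"twist":0,"grip":0},{"tx":0,"ty":0,"tz":-0.6,"twist":0,"grip":0},{"tx":0,"ty":0,"tz":-0.8,"twist":0,"grip":0},{"tx":0,"ty":0,"tz":-1,"twist":0,"grip":0},{"tx":0,"ty":0,"tz":-1.5,"twist":0,"grip":0},{"tx":0,"ty":0,"tz":-3,"twist":0,"grip":0},{"tx":0,"ty":0,"tz":-3,"twist":0,"grip":0},{"tx":0,"ty":0,"tz":0,"twist":0,"grip":0}]'; python3 -c "
from h import *
go(.461,.2705,.110,np.radians(48.5))
w=cams.snapshot('wrist');save(w,'w33')
p=cams.snapshot('scene')
im=cv2.cvtColor(p['frame'],cv2.COLOR_RGB2BGR)[80:220,240:400];cv2.imwrite('pics/s33.png',cv2.resize(im,None,fx=4.2,fy=4.2,interpolation=cv2.INTER_CUBIC))
"
```

```text
time: 40.42
tool_pos: [0.4556, 0.2656, 0.2079]
ee_rot: [3.139, -0.008, 0.814]
wrist_force: [0.5, 0.1, -1.9]
width: 0.0137
t=40.4 pos [0.4556 0.2656 0.2079] yaw 0.8141 F [ 0.5  0.1 -1.9] T [ 0.08 -0.12 -0.01] w 0.0137
SHIFT cm [0.64 0.03 9.8 ] TWIST deg -1.85
```

View pics/w33.png

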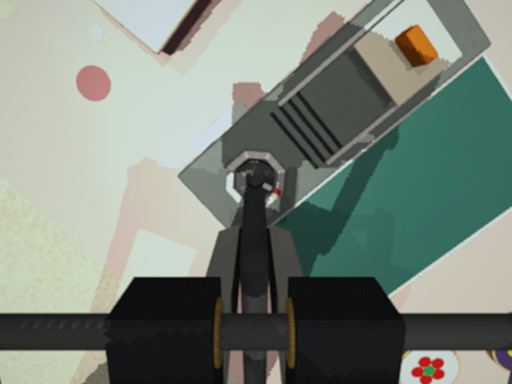

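View pics/s33.png

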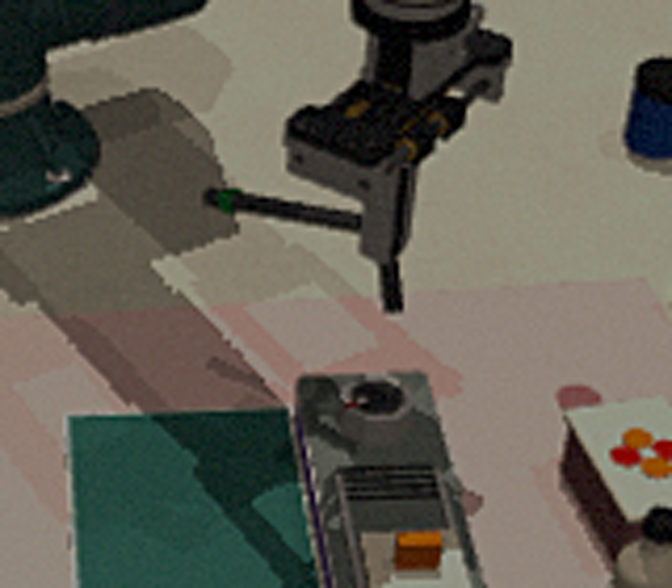

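```bash
python3 -m crank '[{"tx":0,"ty":0,"tz":0,"twist":-9,"grip":0},{"tx":0,"ty":0,"tz":0,"twist":-9,"grip":0},{"tx":0,"ty":0,"tz":0,"twist":-9,"grip":0},{"tx":0,"ty":0,"tz":0,"twist":-9,"grip":0},{"tx":0,"ty":0,"tz":0,"twist":-9,"grip":0},{"tx":0,"ty":0,"tz":0,"twist":-9.2,"grip":0},{"tx":0,"ty":0,"tz":0,"twist":0,"grip":0}]'; python3 -c "
from h import *
go(.466,-.186,.18,1.76)
"
```

```text
time: 41.4
tool_pos: [0.4531, 0.2639, 0.2015]
ee_rot: [-3.138, 0.0, 1.758]
wrist_force: [-0.3, 0.5, -2.6]
width: 0.0136
t=41.4 pos [0.4531 0.2639 0.2015] yaw 1.7576 F [-0.3  0.5 -2.6] T [ 0.11 -0.06  0.02] w 0.0136
SHIFT cm [-44.45  -7.08   2.19] TWIST deg -0.14
```

```bash
python3 -m crank '[{"tx":-5.5,"ty":-0.9,"tz":0,"twist":0,"grip":0},{"tx":-5.5,"ty":-0.9,"tz":0,"twist":0,"grip":0},{"tx":-5.5,"ty":-0.9,"tz":0,"twist":0,"grip":0},{"tx":-5.5,"ty":-0.9,"tz":0,"twist":0,"grip":0},{"tx":-5.5,"ty":-0.9,"tz":0,"twist":0,"grip":0},{"tx":-5.5,"ty":-0.9,"tz":0,"twist":0,"grip":0},{"tx":-5.5,"ty":-0.9,"tz":0,"twist":0,"grip":0},{"tx":-5,"ty":-0.7,"tz":0,"twist":0,"grip":0},{"tx":-1,"ty":-0.1,"tz":2,"twist":0,"grip":0},{"tx":0,"ty":0,"tz":0,"twist":0,"grip":0}]'; python3 -c "
from h import *
go(.466,-.186,.18,1.76)
w=cams.snapshot('wrist');save(w,'w34')
p=cams.snapshot('scene')
im=cv2.cvtColor(p['frame'],cv2.COLOR_RGB2BGR)[80:220,90:250];cv2.imwrite('pics/s34.png',cv2.resize(im,None,fx=4.5,fy=4.2,interpolation=cv2.INTER_CUBIC))
"
```

```text
time: 42.65
tool_pos: [0.466, -0.1862, 0.1805]
ee_rot: [-3.137, -0.004, 1.755]
wrist_force: [0.1, 0.3, -3.0]
width: 0.0138
t=42.6 pos [ 0.466  -0.1862  0.1805] yaw 1.7552 F [ 0.1  0.3 -3. ] T [ 0.15 -0.01  0.04] w 0.0138
SHIFT cm [0.02 0.   0.05] TWIST deg -0.27
```

View pics/w34.png

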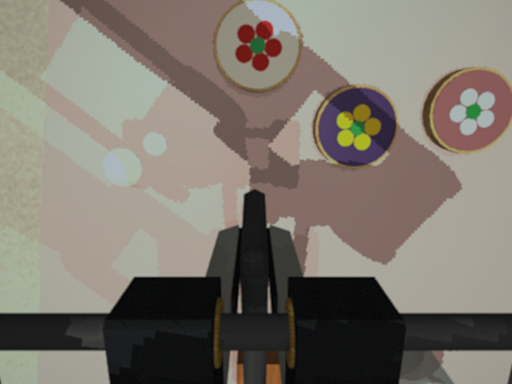

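View pics/s34.png

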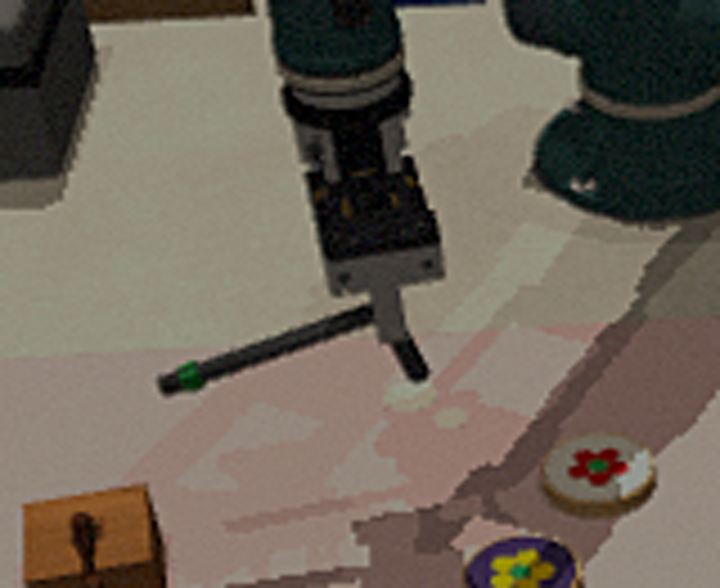

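```bash
python3 - <<'E'
from h import *
s=cams.snapshot('scene');w=cams.snapshot('wrist')
fitkey(s,w,(127.3,171.2),(183.6,168.8),(255,200))
E
```

```text
tilt 13.5 bend tool x,z -0.0007 -0.0149 [-1.6  0.1 -0.4 -0.3  0.4 -0.5]
{'bend': [0.4682, -0.1862, 0.199], 'long': [0.4956, -0.3294, 0.164], 'short': [0.4654, -0.1713, 0.1358]}
```

```bash
python3 -m crank '[{"tx":0,"ty":0,"tz":4,"twist":0,"grip":0},{"tx":0,"ty":0,"tz":4,"twist":0,"grip":0},{"tx":0,"ty":0,"tz":3.9,"twist":0,"grip":0},{"tx":-1.2,"ty":0,"tz":0,"twist":0,"grip":0},{"tx":-1,"ty":0,"tz":0,"twist":0,"grip":0},{"tx":-0.5,"ty":0,"tz":0,"twist":0,"grip":0},{"tx":-0.5,"ty":0,"tz":0,"twist":0,"grip":0},{"tx":-0.5,"ty":0,"tz":-0.2,"twist":0,"grip":0},{"tx":0,"ty":0,"tz":0,"twist":0,"grip":0}]'; python3 -c "
from h import *
go(.466,-.186,.18,1.76)
p=cams.snapshot('scene')
im=cv2.cvtColor(p['frame'],cv2.COLOR_RGB2BGR)[100:240,70:230];cv2.imwrite('pics/s35.png',cv2.resize(im,None,fx=4.5,fy=4.2,interpolation=cv2.INTER_CUBIC))
"
```

```text
time: 43.98
tool_pos: [0.4741, -0.2146, 0.0672]
ee_rot: [3.141, -0.017, 1.761]
wrist_force: [-3.7, 21.8, 3.3]
width: 0.0136
t=44.0 pos [ 0.4741 -0.2146  0.0672] yaw 1.7612 F [-3.7 21.8  3.3] T [3.61 0.42 0.14] w 0.0136
SHIFT cm [  3.16  -0.24 -11.22] TWIST deg 0.07
```

View pics/s35.png

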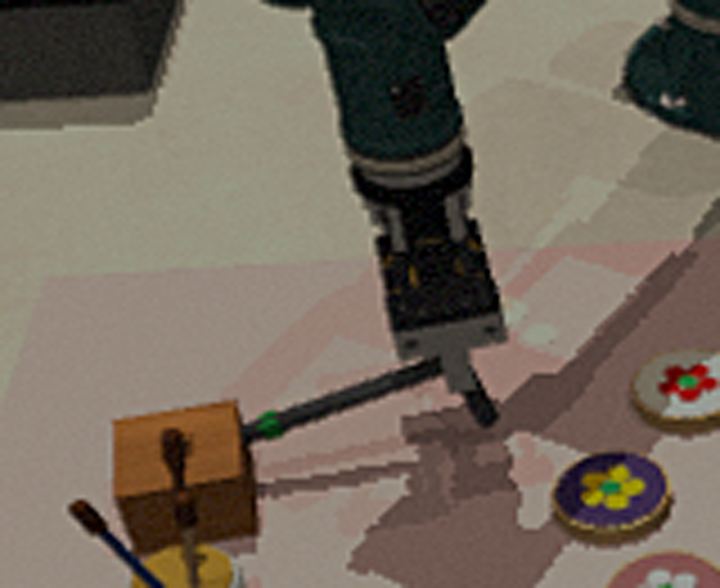

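```bash
python3 -m crank '[{"tx":0.3,"ty":0,"tz":0,"twist":0,"grip":0},{"tx":0,"ty":0,"tz":-0.5,"twist":0,"grip":0},{"tx":-0.1,"ty":0,"tz":-0.5,"twist":0,"grip":0},{"tx":-0.1,"ty":0,"tz":-0.5,"twist":0,"grip":0},{"tx":-0.2,"ty":0,"tz":-0.5,"twist":0,"grip":0},{"tx":0,"ty":0,"tz":0,"twist":0,"grip":0}]'; python3 -c "
from h import *
go(.466,-.186,.18,1.76)
p=cams.snapshot('scene')
im=cv2.cvtColor(p['frame'],cv2.COLOR_RGB2BGR)[100:240,70:230];cv2.imwrite('pics/s36.png',cv2.resize(im,None,fx=4.5,fy=4.2,interpolation=cv2.INTER_CUBIC))
"
```

```text
time: 44.78
tool_pos: [0.4757, -0.2222, 0.0883]
ee_rot: [3.139, -0.003, 1.76]
wrist_force: [0.8, 5.3, -1.6]
width: 0.0138
t=44.8 pos [ 0.4757 -0.2222  0.0883] yaw 1.7598 F [ 0.8  5.3 -1.6] T [ 1.28 -0.03  0.09] w 0.0138
SHIFT cm [ 3.76 -0.25 -9.16] TWIST deg -0.01
```

View pics/s36.png

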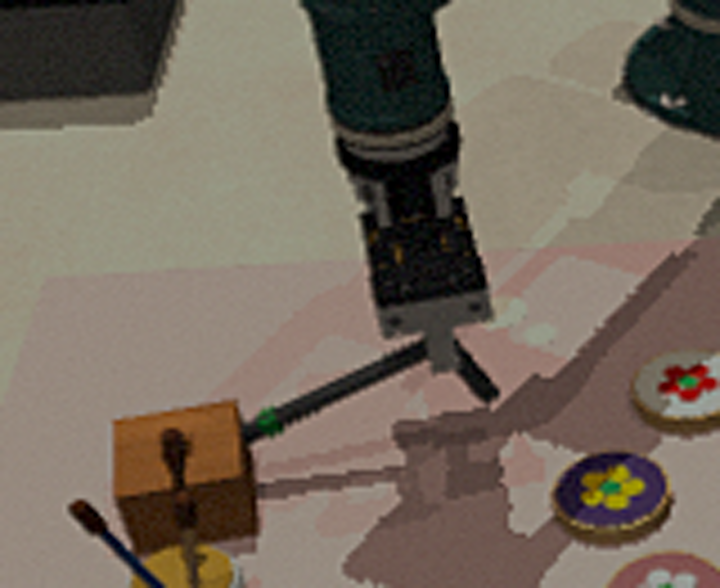

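```bash
python3 -m crank '[{"tx":-0.4,"ty":0,"tz":-1,"twist":0,"grip":0},{"tx":-0.5,"ty":0,"tz":-1,"twist":0,"grip":0},{"tx":-0.7,"ty":0,"tz":-1,"twist":0,"grip":0},{"tx":-0.8,"ty":0,"tz":-0.9,"twist":0,"grip":0},{"tx":-1,"ty":0,"tz":-0.9,"twist":0,"grip":0},{"tx":-1,"ty":0,"tz":-0.9,"twist":0,"grip":0},{"tx":-1.1,"ty":0,"tz":-0.8,"twist":0,"grip":0},{"tx":0,"ty":0,"tz":0,"twist":0,"grip":0}]'; python3 -c "
from h import *
go(.466,-.186,.18,1.76)
p=cams.snapshot('scene')
im=cv2.cvtColor(p['frame'],cv2.COLOR_RGB2BGR)[100:240,70:230];cv2.imwrite('pics/s37.png',cv2.resize(im,None,fx=4.5,fy=4.2,interpolation=cv2.INTER_CUBIC))
"
```

```text
time: 45.82
tool_pos: [0.4861, -0.2795, 0.1538]
ee_rot: [3.139, 0.004, 1.758]
wrist_force: [-0.2, 1.0, -2.3]
width: 0.0139
t=45.8 pos [ 0.4861 -0.2795  0.1538] yaw 1.7580 F [-0.2  1.  -2.3] T [ 0.28 -0.1   0.03] w 0.0139
SHIFT cm [ 9.55 -0.23 -2.66] TWIST deg -0.11
```

View pics/s37.png

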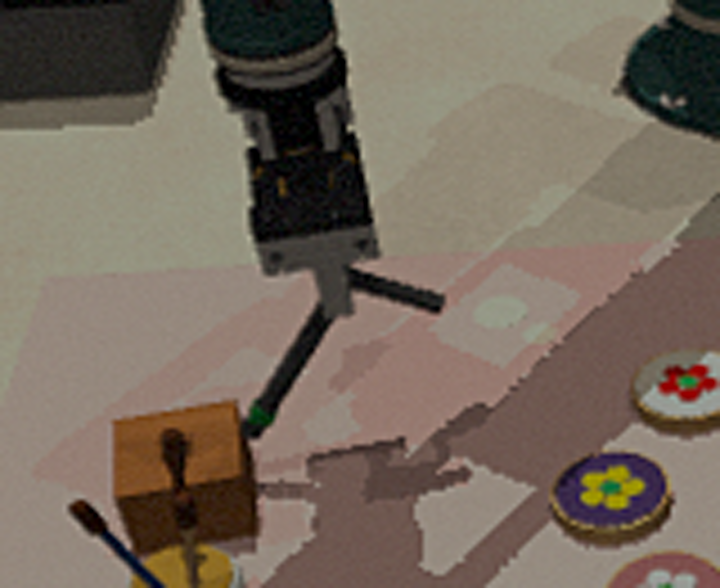

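```bash
python3 -m crank '[{"tx":-1.2,"ty":0,"tz":-0.9,"twist":0,"grip":0},{"tx":-1.2,"ty":0,"tz":-0.7,"twist":0,"grip":0},{"tx":-1.2,"ty":0,"tz":-0.5,"twist":0,"grip":0},{"tx":-1.2,"ty":0,"tz":-0.3,"twist":0,"grip":0},{"tx":-1.2,"ty":0,"tz":0,"twist":0,"grip":0},{"tx":-1.2,"ty":0,"tz":0,"twist":0,"grip":0},{"tx":-0.4,"ty":0,"tz":0,"twist":0,"grip":0},{"tx":0,"ty":0,"tz":0,"twist":0,"grip":0}]'; python3 -c "
from h import *
go(.466,-.186,.18,1.76)
p=cams.snapshot('scene')
im=cv2.cvtColor(p['frame'],cv2.COLOR_RGB2BGR)[100:240,70:230];cv2.imwrite('pics/s38.png',cv2.resize(im,None,fx=4.5,fy=4.2,interpolation=cv2.INTER_CUBIC))
w=cams.snapshot('wrist');save(w,'w38')
"
```

```text
time: 46.88
tool_pos: [0.4996, -0.3528, 0.1752]
ee_rot: [3.141, 0.001, 1.759]
wrist_force: [0.3, 2.6, -1.1]
width: 0.0136
t=46.9 pos [ 0.4996 -0.3528  0.1752] yaw 1.7592 F [ 0.3  2.6 -1.1] T [ 0.58 -0.13  0.03] w 0.0136
SHIFT cm [17.01 -0.18 -0.48] TWIST deg -0.05
```

View pics/s38.png

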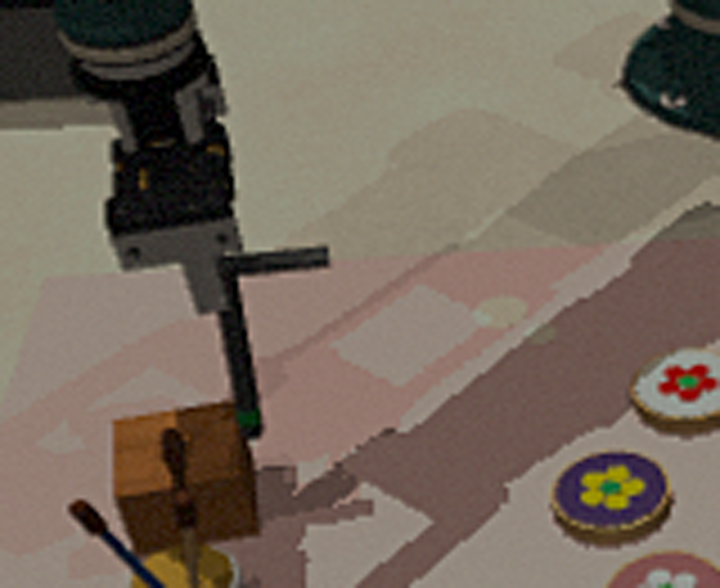

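View pics/w38.png

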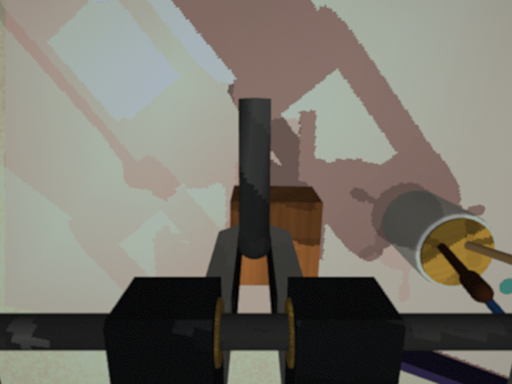

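```bash
python3 - <<'E'
from h import *
s=cams.snapshot('scene');T=toolT();w=cams.snapshot('wrist')
for x in (-.004,0,.004,.008):
  q=T[:3,:3]@np.array([x,0,.135])+T[:3,3]; print(x,q.round(3),((proj(s,q)[0]-(70,100))*[4.5,4.2]).round())
  q=T[:3,:3]@np.array([x+.065,0,-.0149])+T[:3,3]; print('  short',((proj(s,q)[0]-(70,100))*[4.5,4.2]).round(),proj(w,q).round())
go(.526,-.394,.1)
E
```

```text
-0.004 [ 0.5   -0.356  0.04 ] [247. 439.]
  short [303. 259.] [[256. 137.]]
0 [ 0.5   -0.353  0.04 ] [253. 438.]
  short [309. 257.] [[256. 128.]]
0.004 [ 0.499 -0.349  0.04 ] [259. 436.]
  short [316. 256.] [[256. 118.]]
0.008 [ 0.498 -0.345  0.04 ] [265. 435.]
  short [322. 255.] [[256. 109.]]
t=47.1 pos [ 0.4995 -0.3524  0.1753] yaw 1.7596 F [ 0.9  2.1 -3.3] T [ 0.39 -0.15 -0.01] w 0.0134
SHIFT cm [-4.58  1.82  7.53] TWIST deg None
```

```bash
python3 -m crank '[{"tx":0.3,"ty":0,"tz":0,"twist":0,"grip":0},{"tx":0,"ty":0,"tz":-2.2,"twist":0,"grip":0},{"tx":0,"ty":0,"tz":-2,"twist":0,"grip":0},{"tx":-2.4,"ty":0.9,"tz":0,"twist":0,"grip":0},{"tx":-2.5,"ty":0.9,"tz":0,"twist":0,"grip":0},{"tx":0,"ty":0,"tz":0,"twist":0,"grip":0},{"tx":0,"ty":0,"tz":0,"twist":0,"grip":0}]'; python3 -c "
from h import *
go(.5264,-.394,.18,1.76)
s=cams.snapshot('scene');T=toolT()
im=cv2.cvtColor(s['frame'],cv2.COLOR_RGB2BGR)[120:220,70:170];cv2.imwrite('pics/s39.png',cv2.resize(im,None,fx=5.5,fy=5.5,interpolation=cv2.INTER_CUBIC))
for x in (-.004,0,.004):
  q=T[:3,:3]@np.array([x,0,.135])+T[:3,3]; print(x,q.round(3),((proj(s,q)[0]-(70,120))*5.5).round())
"
```

```text
time: 47.95
tool_pos: [0.5255, -0.3938, 0.2174]
ee_rot: [-3.141, -0.0, 1.759]
wrist_force: [-0.3, -0.1, -2.4]
width: 0.0133
t=48.0 pos [ 0.5255 -0.3938  0.2174] yaw 1.7594 F [-0.3 -0.1 -2.4] T [ 0.02 -0.08 -0.01] w 0.0133
SHIFT cm [-0.04  0.09  3.74] TWIST deg -0.03
-0.004 [ 0.526 -0.398  0.083] [200. 446.]
0 [ 0.525 -0.394  0.083] [208. 444.]
0.004 [ 0.525 -0.39   0.083] [216. 443.]
```

View pics/s39.png

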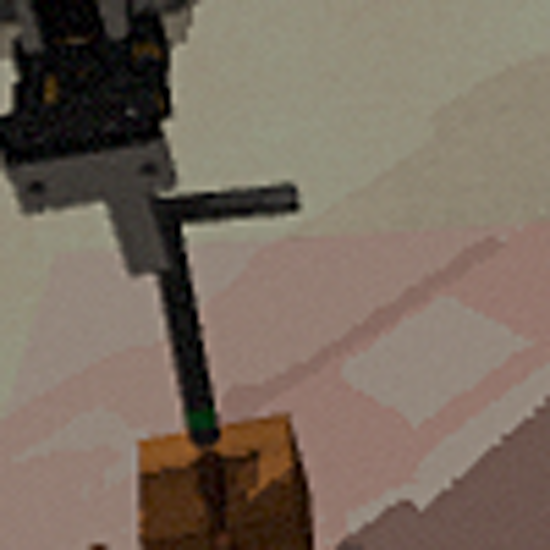

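```bash
python3 -m crank '[{"tx":0,"ty":0.1,"tz":0.8,"twist":0,"grip":0},{"tx":0,"ty":0,"tz":1,"twist":0,"grip":0},{"tx":0,"ty":0,"tz":1,"twist":0,"grip":0},{"tx":0,"ty":0,"tz":0.7,"twist":0,"grip":0},{"tx":0,"ty":0,"tz":0,"twist":0,"grip":0}]'
```

```text
time: 48.62
tool_pos: [0.5263, -0.3936, 0.1812]
ee_rot: [-3.14, -0.002, 1.759]
wrist_force: [-0.2, 0.2, -1.8]
width: 0.0136
```

```bash
python3 -m crank '[{"tx":-0.05,"ty":0,"tz":1,"twist":0,"grip":0},{"tx":-0.05,"ty":0,"tz":1,"twist":0,"grip":0},{"tx":-0.05,"ty":0,"tz":0.8,"twist":0,"grip":0},{"tx":0,"ty":0,"tz":0.4,"twist":0,"grip":0},{"tx":0,"ty":0,"tz":0,"twist":0,"grip":0}]'
```

```text
time: 49.25
tool_pos: [0.5269, -0.3955, 0.1501]
ee_rot: [-3.141, -0.0, 1.759]
wrist_force: [-0.9, -0.9, -2.3]
width: 0.0136
```

```bash
python3 -m crank '[{"tx":0,"ty":0,"tz":0.35,"twist":0,"grip":0},{"tx":0,"ty":0,"tz":0,"twist":0,"grip":0},{"tx":0,"ty":0,"tz":0,"twist":0,"grip":0.4},{"tx":0,"ty":0,"tz":0,"twist":0,"grip":0.4},{"tx":0,"ty":0,"tz":0,"twist":0,"grip":0.4},{"tx":0,"ty":0,"tz":0,"twist":0,"grip":0.4},{"tx":0,"ty":0,"tz":-3,"twist":0,"grip":0.4},{"tx":0,"ty":0,"tz":-4,"twist":0,"grip":0.4},{"tx":0,"ty":0,"tz":0,"twist":0,"grip":0.4}]'; python3 -c "
from h import *
go(.5264,-.394,.18,1.76)
s=cams.snapshot('scene');T=toolT()
im=cv2.cvtColor(s['frame'],cv2.COLOR_RGB2BGR)[120:220,70:170];cv2.imwrite('pics/s40.png',cv2.resize(im,None,fx=5.5,fy=5.5,interpolation=cv2.INTER_CUBIC))
w=cams.snapshot('wrist');save(w,'w40')
"
```

```text
time: 50.38
tool_pos: [0.5285, -0.3966, 0.2221]
ee_rot: [3.136, 0.007, 1.759]
wrist_force: [-1.0, 0.4, 0.3]
width: 0.0378
t=50.4 pos [ 0.5285 -0.3966  0.2221] yaw 1.7594 F [-1.   0.4  0.3] T [-0.04 -0.16 -0.03] w 0.0378
SHIFT cm [ 0.32 -0.18  4.2 ] TWIST deg -0.03
```

View pics/s40.png

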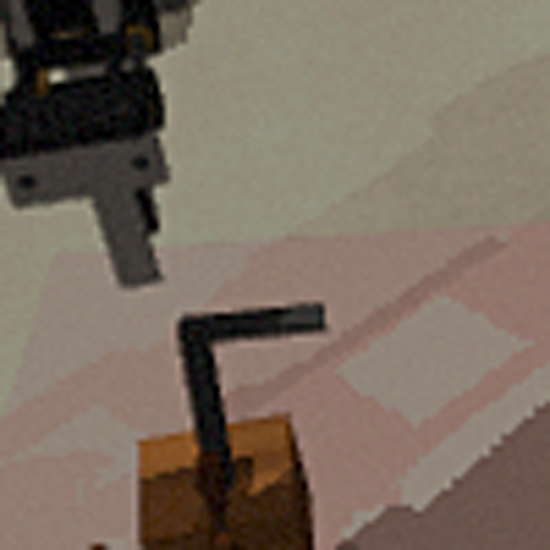

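View pics/w40.png

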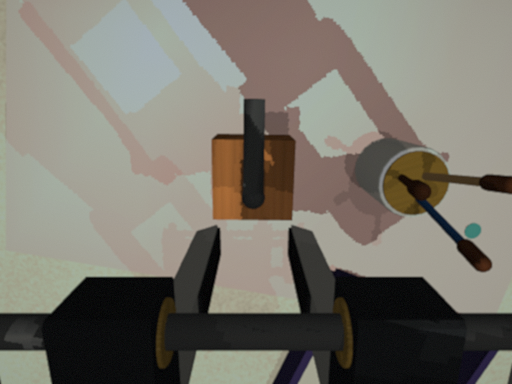

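```bash
python3 -m crank '[{"tx":5,"ty":0,"tz":0,"twist":6.5,"grip":0.53},{"tx":0,"ty":0,"tz":0,"twist":6.3,"grip":0.53},{"tx":0,"ty":0,"tz":0,"twist":0,"grip":0.53}]'; cat >> h.py <<'E'
def plaques():
    "white-ish/violet/mauve disc centres by hough-free approach: network regions + ellipse"
    out=[]
    for n in ('top','scene'):
        p=cams.snapshot(n)
        for q in ('plaque1','plaque2','plaque3'):
            r=cams.outline_of(p,q)
            for k in r:
                if k['conf']<.4: continue
                m=k['region'].astype(np.uint8); c=max(cv2.findContours(m,cv2.RETR_EXTERNAL,cv2.CHAIN_APPROX_NONE)[0],key=len)
                if len(c)<8: continue
                (u,v),ax,_=cv2.fitEllipse(c)
                X=ray(p,(u,v),.010); 
                if not any(np.linalg.norm(X-y[1])<.01 and y[0]==n for y in out): out.append((n,X,round(k['conf'],2),np.round(ax)))
    for o in out: print(o[0],o[1].round(4),o[2],o[3])
E
python3 -c "
from h import *
go(.552,-.174,.1,1.536)
plaques()
p=cams.snapshot('top');save(p,'t41')
p=cams.snapshot('scene');save(p,'s41')
"
```

```text
time: 50.85
tool_pos: [0.517, -0.3453, 0.2148]
ee_rot: [-3.139, -0.002, 1.538]
wrist_force: [0.5, 0.2, -0.4]
width: 0.0497
t=50.9 pos [ 0.517  -0.3453  0.2148] yaw 1.5379 F [ 0.5  0.2 -0.4] T [-0.02 -0.05 -0.01] w 0.0497
SHIFT cm [17.22  2.97 11.51] TWIST deg 0.11
top [ 0.6514 -0.0798  0.01  ] 0.94 [24. 25.]
top [ 0.4434 -0.0607  0.01  ] 0.82 [26. 27.]
top [ 0.5488 -0.1161  0.01  ] 0.69 [24. 25.]
scene [ 0.4458 -0.0629  0.01  ] 0.96 [19. 25.]
scene [ 0.6541 -0.0832  0.01  ] 0.76 [24. 29.]
scene [ 0.5522 -0.1195  0.01  ] 0.62 [21. 26.]
scene [0.6179 0.4333 0.01  ] 0.57 [17. 35.]
```

View pics/t41.png

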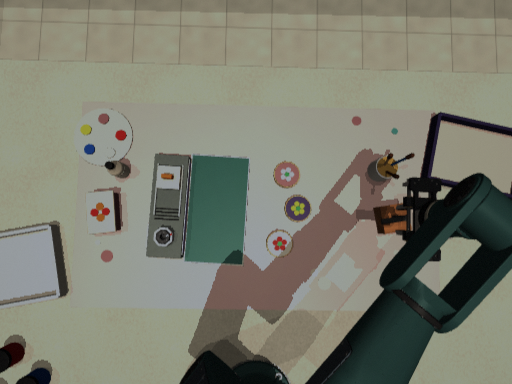

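View pics/s41.png

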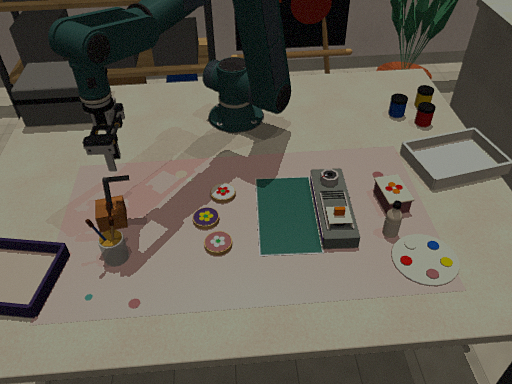

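```bash
python3 -m crank '[{"tx":5.5,"ty":0.9,"tz":0,"twist":0,"grip":0.53},{"tx":5.5,"ty":0.9,"tz":0,"twist":0,"grip":0.53},{"tx":5.5,"ty":0.9,"tz":0,"twist":0,"grip":0.53},{"tx":0,"ty":0,"tz":5,"twist":0,"grip":0.53},{"tx":0,"ty":0,"tz":5,"twist":0,"grip":0.53},{"tx":0,"ty":0,"tz":5,"twist":0,"grip":0.53},{"tx":0,"ty":0,"tz":2.5,"twist":0,"grip":0.53},{"tx":0,"ty":0,"tz":0,"twist":0,"grip":0.53},{"tx":0,"ty":0,"tz":0,"twist":0,"grip":0.53}]'; python3 -c "
from h import *
go(.549,-.18,.018,1.536)
p=cams.snapshot('wrist');save(p,'w42')
"
```

```text
time: 52.48
tool_pos: [0.5514, -0.1828, 0.0436]
ee_rot: [3.139, 0.001, 1.536]
wrist_force: [-0.0, -0.0, 0.3]
width: 0.0497
t=52.5 pos [ 0.5514 -0.1828  0.0436] yaw 1.5360 F [-0.  -0.   0.3] T [-0.03 -0.1  -0.02] w 0.0497
SHIFT cm [ 0.28 -0.26  2.56] TWIST deg 0.0
```

View pics/w42.png

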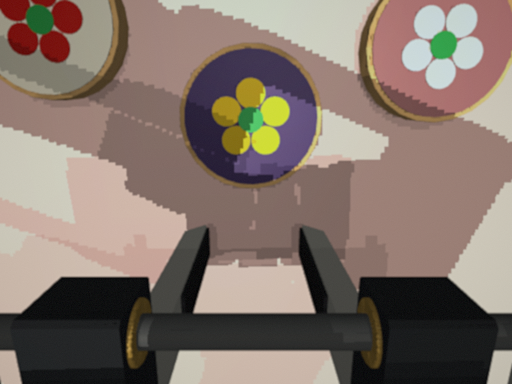

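```bash
python3 -m crank '[{"tx":0,"ty":0,"tz":1.5,"twist":0,"grip":0.53},{"tx":0,"ty":0,"tz":1.05,"twist":0,"grip":0.53},{"tx":0,"ty":0,"tz":0,"twist":0,"grip":0.53},{"tx":1.2,"ty":0,"tz":0,"twist":0,"grip":0.53},{"tx":1.5,"ty":0,"tz":0,"twist":0,"grip":0.53},{"tx":2,"ty":0,"tz":0,"twist":0,"grip":0.53},{"tx":2,"ty":0,"tz":0,"twist":0,"grip":0.53},{"tx":2,"ty":0,"tz":0,"twist":0,"grip":0.53},{"tx":2,"ty":0,"tz":0,"twist":0,"grip":0.53},{"tx":2,"ty":0,"tz":0,"twist":0,"grip":0.53},{"tx":0,"ty":0,"tz":0,"twist":0,"grip":0.53}]'; python3 -c "
from h import *
go(.559,.091,.018,1.536)
p=cams.snapshot('wrist');save(p,'w43')
"
```

```text
time: 53.9
tool_pos: [0.5547, -0.0536, 0.0163]
ee_rot: [-3.141, -0.0, 1.538]
wrist_force: [0.4, 0.3, -0.6]
width: 0.0498
t=53.9 pos [ 0.5547 -0.0536  0.0163] yaw 1.5384 F [ 0.4  0.3 -0.6] T [-0.05 -0.07  0.03] w 0.0498
SHIFT cm [14.47 -0.04 -0.16] TWIST deg 0.13
```

View pics/w43.png

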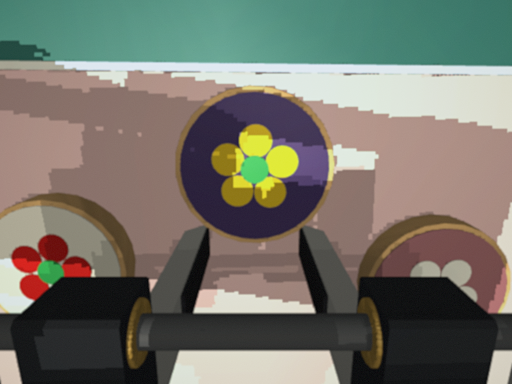

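```bash
python3 -m crank '[{"tx":2,"ty":0,"tz":0,"twist":0,"grip":0.53},{"tx":2,"ty":0,"tz":0,"twist":0,"grip":0.53},{"tx":2,"ty":0,"tz":0,"twist":0,"grip":0.53},{"tx":2,"ty":0,"tz":0,"twist":0,"grip":0.53},{"tx":2,"ty":0,"tz":0,"twist":0,"grip":0.53},{"tx":2,"ty":0,"tz":0,"twist":0,"grip":0.53},{"tx":1.5,"ty":0,"tz":0,"twist":0,"grip":0.53},{"tx":1,"ty":0,"tz":0,"twist":0,"grip":0.53},{"tx":0,"ty":0,"tz":0,"twist":0,"grip":0.53},{"tx":-3,"ty":0,"tz":0,"twist":0,"grip":0.53},{"tx":-3,"ty":0,"tz":-3,"twist":0,"grip":0.53}]'; python3 -c "
from h import *
go(.6487,-.145,.06,1.536)
p=cams.snapshot('wrist');save(p,'w44')
"
```

```text
time: 55.32
tool_pos: [0.5553, 0.0286, 0.0439]
ee_rot: [-3.135, 0.0, 1.536]
wrist_force: [1.1, 0.6, -0.9]
width: 0.0501
t=55.3 pos [0.5553 0.0286 0.0439] yaw 1.5362 F [ 1.1  0.6 -0.9] T [-0.   -0.03  0.06] w 0.0501
SHIFT cm [-17.03   9.92  -1.67] TWIST deg 0.01
```

View pics/w44.png

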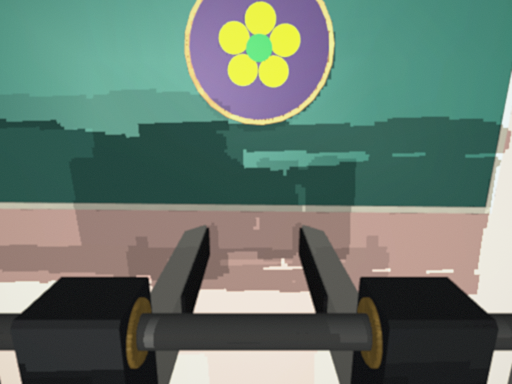

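```bash
python3 -m crank '[{"tx":-2,"ty":0,"tz":-3.5,"twist":0,"grip":0.53},{"tx":-5,"ty":3.4,"tz":0,"twist":0,"grip":0.53},{"tx":-5,"ty":3.4,"tz":0,"twist":0,"grip":0.53},{"tx":-5,"ty":3.3,"tz":0,"twist":0,"grip":0.53},{"tx":0,"ty":0,"tz":3.5,"twist":0,"grip":0.53},{"tx":0,"ty":0,"tz":0,"twist":0,"grip":0.53},{"tx":0,"ty":0,"tz":0,"twist":0,"grip":0.53}]'; python3 -c "
from h import *
go(.6487,-.145,.017,1.536)
p=cams.snapshot('wrist');save(p,'w45')
"
```

```text
time: 56.25
tool_pos: [0.6527, -0.1436, 0.0471]
ee_rot: [3.141, 0.0, 1.536]
wrist_force: [0.2, -0.6, 0.9]
width: 0.0496
t=56.2 pos [ 0.6527 -0.1436  0.0471] yaw 1.5362 F [ 0.2 -0.6  0.9] T [ 0.04 -0.07  0.01] w 0.0496
SHIFT cm [-0.15 -0.4   3.01] TWIST deg 0.01
```

View pics/w45.png

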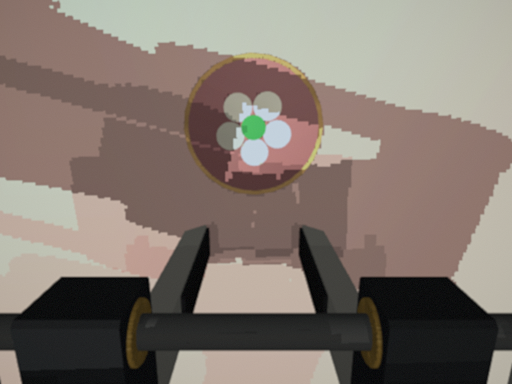

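```bash
python3 -m crank '[{"tx":0,"ty":0,"tz":1.5,"twist":0,"grip":0.53},{"tx":0,"ty":0,"tz":1.45,"twist":0,"grip":0.53},{"tx":0,"ty":0,"tz":0,"twist":0,"grip":0.53},{"tx":1.2,"ty":0,"tz":0,"twist":0,"grip":0.53},{"tx":1.5,"ty":0,"tz":0,"twist":0,"grip":0.53},{"tx":2,"ty":-0.1,"tz":0,"twist":0,"grip":0.53},{"tx":2,"ty":-0.1,"tz":0,"twist":0,"grip":0.53},{"tx":2,"ty":-0.1,"tz":0,"twist":0,"grip":0.53},{"tx":2,"ty":-0.1,"tz":0,"twist":0,"grip":0.53},{"tx":2,"ty":-0.1,"tz":0,"twist":0,"grip":0.53},{"tx":2,"ty":-0.1,"tz":0,"twist":0,"grip":0.53},{"tx":2,"ty":-0.1,"tz":0,"twist":0,"grip":0.53}]'; python3 -m crank '[{"tx":2,"ty":-0.1,"tz":0,"twist":0,"grip":0.53},{"tx":2,"ty":-0.1,"tz":0,"twist":0,"grip":0.53},{"tx":1.5,"ty":-0.1,"tz":0,"twist":0,"grip":0.53},{"tx":1.2,"ty":0,"tz":0,"twist":0,"grip":0.53},{"tx":0,"ty":0,"tz":0,"twist":0,"grip":0.53}]'; python3 -c "
from h import *
go(.655,.091,.017,1.536)
p=cams.snapshot('wrist');save(p,'w46')
"
```

```text
time: 57.8
tool_pos: [0.6516, 0.0246, 0.017]
ee_rot: [3.141, 0.0, 1.536]
wrist_force: [0.5, -1.3, 1.4]
width: 0.0499
time: 58.42
tool_pos: [0.6507, 0.0914, 0.0167]
ee_rot: [-3.141, -0.0, 1.537]
wrist_force: [1.2, -0.6, 0.3]
width: 0.0499
t=58.4 pos [0.6507 0.0914 0.0167] yaw 1.5372 F [ 1.2 -0.6  0.3] T [-0.03 -0.05  0.04] w 0.0499
SHIFT cm [-0.03  0.43 -0.03] TWIST deg 0.07
```

View pics/w46.png

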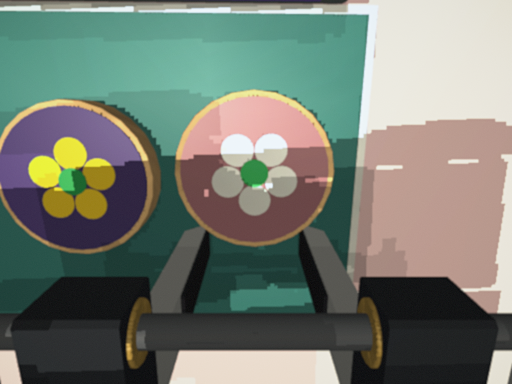

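```bash
python3 -m crank '[{"tx":-3,"ty":0,"tz":0,"twist":0,"grip":0.53},{"tx":-2,"ty":0,"tz":-3.5,"twist":0,"grip":0.53},{"tx":-1,"ty":0,"tz":-3.5,"twist":0,"grip":0.53},{"tx":-4.1,"ty":-5,"tz":0,"twist":0,"grip":0.53},{"tx":-4.1,"ty":-5,"tz":0,"twist":0,"grip":0.53},{"tx":-4.1,"ty":-5,"tz":0,"twist":0,"grip":0.53},{"tx":-4.1,"ty":-5,"tz":0,"twist":0,"grip":0.53},{"tx":0,"ty":0,"tz":4,"twist":0,"grip":0.53},{"tx":0,"ty":0,"tz":0,"twist":0,"grip":0.53},{"tx":0,"ty":0,"tz":0,"twist":0,"grip":0.53}]'; python3 -c "
from h import *
go(.4425,-.126,.017,1.536)
p=cams.snapshot('wrist');save(p,'w47')
"
```

```text
time: 59.72
tool_pos: [0.4508, -0.1215, 0.0478]
ee_rot: [3.141, 0.0, 1.536]
wrist_force: [0.2, 0.3, 1.1]
width: 0.0497
t=59.7 pos [ 0.4508 -0.1215  0.0478] yaw 1.5361 F [0.2 0.3 1.1] T [ 0.01 -0.11 -0.03] w 0.0497
SHIFT cm [-0.48 -0.81  3.08] TWIST deg 0.0
```

View pics/w47.png

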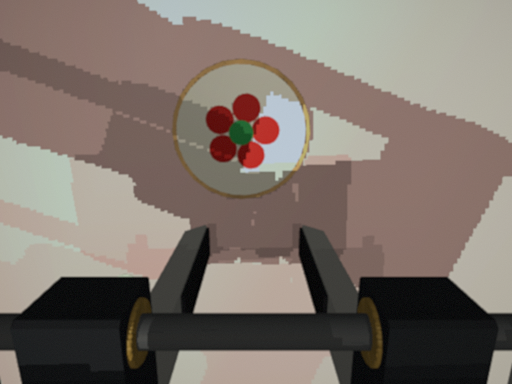

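```bash
python3 -m crank '[{"tx":-0.4,"ty":-0.75,"tz":1.5,"twist":0,"grip":0.53},{"tx":0,"ty":0,"tz":1.55,"twist":0,"grip":0.53},{"tx":0,"ty":0,"tz":0,"twist":0,"grip":0.53},{"tx":1.2,"ty":0,"tz":0,"twist":0,"grip":0.53},{"tx":1.5,"ty":0,"tz":0,"twist":0,"grip":0.53},{"tx":2,"ty":0,"tz":0,"twist":0,"grip":0.53},{"tx":2,"ty":0,"tz":0,"twist":0,"grip":0.53},{"tx":2,"ty":0,"tz":0,"twist":0,"grip":0.53},{"tx":2,"ty":0,"tz":0,"twist":0,"grip":0.53},{"tx":2,"ty":0,"tz":0,"twist":0,"grip":0.53},{"tx":2,"ty":0,"tz":0,"twist":0,"grip":0.53},{"tx":2,"ty":0,"tz":0,"twist":0,"grip":0.53}]'; python3 -m crank '[{"tx":2,"ty":0,"tz":0,"twist":0,"grip":0.53},{"tx":1.8,"ty":0,"tz":0,"twist":0,"grip":0.53},{"tx":1.2,"ty":0,"tz":0,"twist":0,"grip":0.53},{"tx":0,"ty":0,"tz":0,"twist":0,"grip":0.53}]'; python3 -c "
from h import *
go(.45,.091,.017,1.536)
p=cams.snapshot('wrist');save(p,'w48')
"
```

```text
time: 61.28
tool_pos: [0.4483, 0.0435, 0.017]
ee_rot: [3.141, 0.0, 1.537]
wrist_force: [-1.1, 0.6, -0.2]
width: 0.0503
time: 61.78
tool_pos: [0.45, 0.0928, 0.0167]
ee_rot: [3.141, 0.0, 1.538]
wrist_force: [-0.1, 0.0, -0.2]
width: 0.0501
t=61.8 pos [0.45   0.0928 0.0167] yaw 1.5380 F [-0.1  0.  -0.2] T [-0.04 -0.1  -0.07] w 0.0501
SHIFT cm [-0.18  0.   -0.03] TWIST deg 0.12
```

View pics/w48.png

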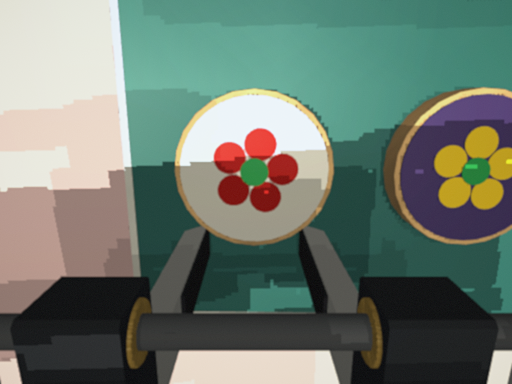

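```bash
python3 -m crank '[{"tx":-3,"ty":0,"tz":0,"twist":0,"grip":0.53},{"tx":-2,"ty":0,"tz":-4,"twist":0,"grip":0.53},{"tx":0,"ty":0,"tz":-6,"twist":0,"grip":0.53},{"tx":1,"ty":4.5,"tz":-6,"twist":0,"grip":0.53},{"tx":4,"ty":4.5,"tz":-2,"twist":0,"grip":0.53},{"tx":4,"ty":4.5,"tz":0,"twist":0,"grip":0.53},{"tx":4,"ty":4.5,"tz":0,"twist":0,"grip":0.53},{"tx":0,"ty":0,"tz":0,"twist":0,"grip":0.53},{"tx":0,"ty":0,"tz":0,"twist":0,"grip":0.53}]'; python3 -c "
from h import *
go(.631,.2646,.17,1.536)
p=cams.snapshot('wrist');save(p,'w49')
p=cams.snapshot('top');save(p,'t49')
"
```

```text
time: 62.95
tool_pos: [0.6237, 0.1626, 0.1851]
ee_rot: [-3.14, 0.001, 1.535]
wrist_force: [-0.2, -1.3, 0.2]
width: 0.0499
t=63.0 pos [0.6237 0.1626 0.1851] yaw 1.5354 F [-0.2 -1.3  0.2] T [ 0.02 -0.11 -0.04] w 0.0499
SHIFT cm [10.22  0.37  1.5 ] TWIST deg -0.03
```

View pics/w49.png

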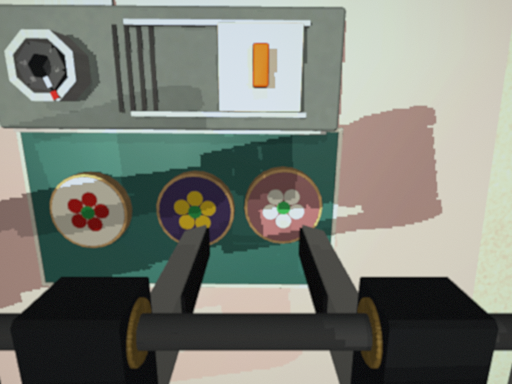

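View pics/t49.png

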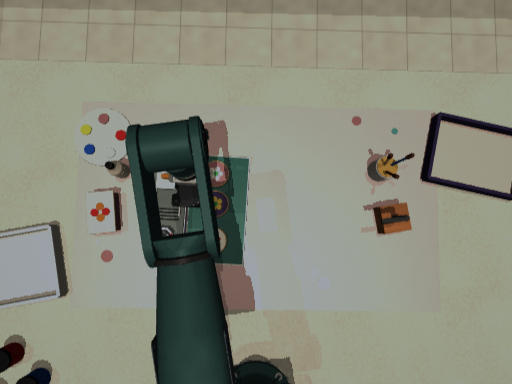

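```bash
python3 - <<'E'
from h import *
w=cams.snapshot('wrist')
X=ray(w,(261,64.5),.093);print(X); go(*X[:2],.13,1.536)
for c in [(253,43),(269,87)]: print(ray(w,c,.093))
for uv in [(88,211),(195,209),(284,206)]: print(ray(w,uv,.016))
M=[ray(w,u,0) for u in [(22,133),(337,131),(45,284),(325,287)]];print(np.round(M,3))
E
```

```text
[0.63121934 0.26347532 0.093     ]
t=63.1 pos [0.6235 0.1623 0.1872] yaw 1.5346 F [ 0.8 -0.   0.6] T [-0.03 -0.   -0.02] w 0.0499
SHIFT cm [10.14  0.4   5.72] TWIST deg -0.08
[0.62602761 0.27788998 0.093     ]
[0.63655465 0.24792244 0.093     ]
[0.45059555 0.13548102 0.016     ]
[0.56094452 0.13365149 0.016     ]
[0.65256101 0.13356928 0.016     ]
[[0.389 0.216 0.   ]
 [0.709 0.206 0.   ]
 [0.379 0.045 0.   ]
 [0.7   0.03  0.   ]]
```

```bash
python3 -m crank '[{"tx":5,"ty":0.2,"tz":0,"twist":0,"grip":0.53},{"tx":5.1,"ty":0.2,"tz":0,"twist":0,"grip":0.53},{"tx":0,"ty":0,"tz":4,"twist":0,"grip":0.53},{"tx":0,"ty":0,"tz":4,"twist":0,"grip":0.53},{"tx":0,"ty":0,"tz":1,"twist":0,"grip":0.53},{"tx":0,"ty":0,"tz":0,"twist":0,"grip":0.53},{"tx":0,"ty":0,"tz":0,"twist":0,"grip":0.53}]'; python3 -c "
from h import *
go(.6312,.2635,.085,1.536)
p=cams.snapshot('wrist');save(p,'w50')
"
```

```text
time: 63.98
tool_pos: [0.633, 0.2642, 0.0988]
ee_rot: [3.137, -0.002, 1.535]
wrist_force: [0.2, 0.5, -0.5]
width: 0.0498
t=64.0 pos [0.633  0.2642 0.0988] yaw 1.5353 F [ 0.2  0.5 -0.5] T [-0.01 -0.11  0.02] w 0.0498
SHIFT cm [-0.08 -0.18  1.38] TWIST deg -0.04
```

View pics/w50.png

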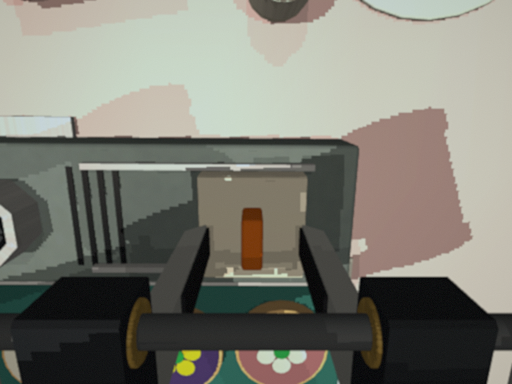

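```bash
python3 -m crank '[{"tx":0,"ty":-0.1,"tz":0.7,"twist":0,"grip":0.53},{"tx":0,"ty":0,"tz":0.6,"twist":0,"grip":0.53},{"tx":0,"ty":0,"tz":0,"twist":0,"grip":0},{"tx":0,"ty":0,"tz":0,"twist":0,"grip":0},{"tx":0,"ty":0,"tz":0,"twist":0,"grip":0},{"tx":0,"ty":0,"tz":0,"twist":0,"grip":0},{"tx":0,"ty":0,"tz":0,"twist":0,"grip":0},{"tx":0,"ty":0,"tz":0,"twist":0,"grip":0}]'; python3 -c "
from h import *
go(.6312,.2635,.085,1.536)
p=cams.snapshot('wrist');save(p,'w51')
"
```

```text
time: 65.03
tool_pos: [0.631, 0.2643, 0.083]
ee_rot: [3.141, -0.0, 1.536]
wrist_force: [0.1, 0.8, 0.2]
width: 0.0118
t=65.0 pos [0.631  0.2643 0.083 ] yaw 1.5357 F [0.1 0.8 0.2] T [-0.03 -0.24 -0.2 ] w 0.0118
SHIFT cm [-0.08  0.03 -0.2 ] TWIST deg -0.02
```

View pics/w51.png

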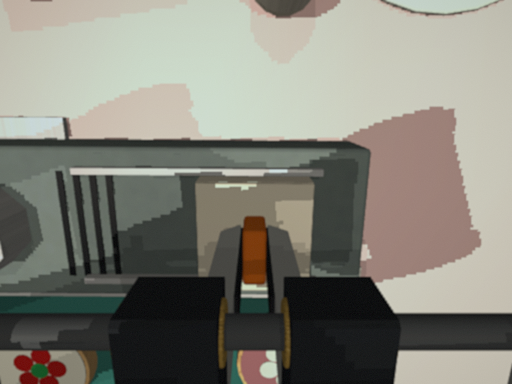

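```bash
python3 -m crank '[{"tx":0,"ty":-1.5,"tz":0,"twist":0,"grip":0},{"tx":0,"ty":-1.5,"tz":0,"twist":0,"grip":0},{"tx":0,"ty":-1.5,"tz":0,"twist":0,"grip":0},{"tx":0,"ty":-1.5,"tz":0,"twist":0,"grip":0},{"tx":0,"ty":-1,"tz":0,"twist":0,"grip":0},{"tx":0,"ty":-0.1,"tz":0,"twist":0,"grip":0},{"tx":0,"ty":0,"tz":0,"twist":0,"grip":0}]'; python3 -c "
from h import *
go(.5612,.2659,.085,1.536)
p=cams.snapshot('wrist');save(p,'w52')
"
```

```text
time: 65.95
tool_pos: [0.5616, 0.2673, 0.0829]
ee_rot: [3.136, -0.002, 1.536]
wrist_force: [7.3, 3.2, -3.3]
width: 0.0114
t=66.0 pos [0.5616 0.2673 0.0829] yaw 1.5358 F [ 7.3  3.2 -3.3] T [ 0.43 -1.17 -0.08] w 0.0114
SHIFT cm [-0.14 -0.03 -0.21] TWIST deg -0.01
```

View pics/w52.png

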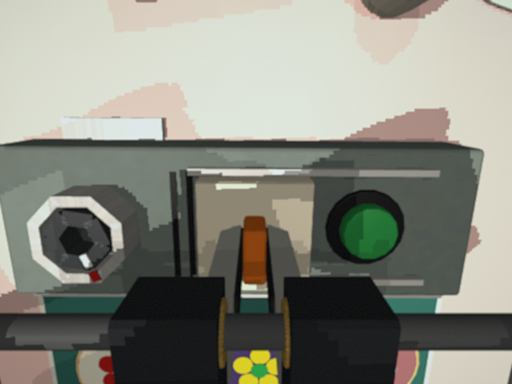

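```bash
python3 -m crank '[{"tx":0,"ty":0.2,"tz":0,"twist":0,"grip":0},{"tx":0,"ty":0,"tz":0,"twist":0,"grip":0.3},{"tx":0,"ty":0,"tz":0,"twist":0,"grip":0.3},{"tx":0,"ty":0,"tz":-2.5,"twist":0,"grip":0.3},{"tx":0,"ty":0,"tz":-3,"twist":0,"grip":0.3},{"tx":0,"ty":3.4,"tz":0,"twist":0,"grip":0},{"tx":0,"ty":3.4,"tz":0,"twist":0,"grip":0},{"tx":0,"ty":0,"tz":0,"twist":0,"grip":0},{"tx":0,"ty":0,"tz":0,"twist":0,"grip":0}]'; python3 -c "
from h import *
go(.631,.2645,.07,1.536)
p=cams.snapshot('wrist');save(p,'w53')
"
```

```text
time: 67.12
tool_pos: [0.6287, 0.2642, 0.1372]
ee_rot: [-3.14, 0.001, 1.536]
wrist_force: [-0.3, -0.6, 0.2]
width: 0.0003
t=67.1 pos [0.6287 0.2642 0.1372] yaw 1.5360 F [-0.3 -0.6  0.2] T [-0.06 -0.06 -0.03] w 0.0003
SHIFT cm [0.05 0.24 6.72] TWIST deg 0.0
```

View pics/w53.png

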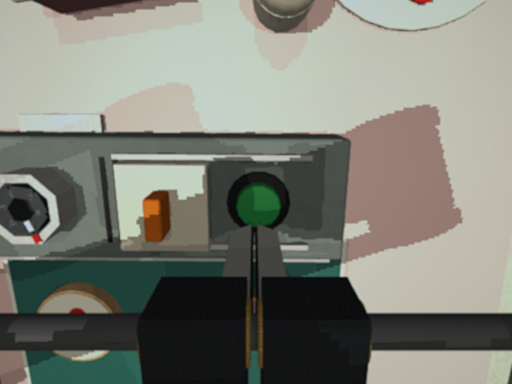

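```bash
python3 - <<'E'
from h import *
w=cams.snapshot('wrist');X=ray(w,(259,204),.059);print(X); go(*X[:2],.07,1.536)
for uv in [(39,322)]: pass
p=cams.snapshot('scene');im=cv2.cvtColor(p['frame'],cv2.COLOR_RGB2BGR)[150:270,230:380];cv2.imwrite('pics/s53.png',cv2.resize(im,None,fx=5,fy=5,interpolation=cv2.INTER_CUBIC))
E
```

```text
[0.63125908 0.26644636 0.059     ]
t=67.2 pos [0.6286 0.2645 0.1378] yaw 1.5366 F [ 0.5 -0.4  0.6] T [-0.03 -0.03  0.06] w 0.0004
SHIFT cm [0.21 0.27 6.78] TWIST deg 0.03
```

View pics/s53.png

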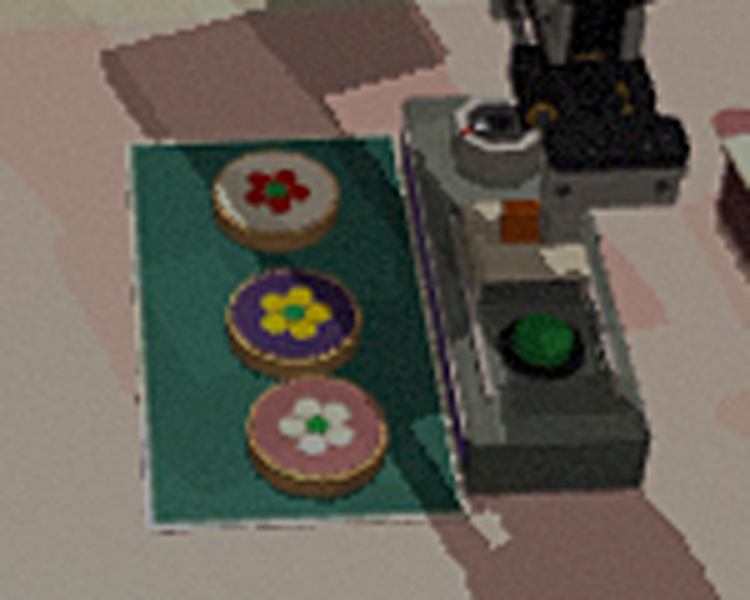

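All three plaques lie wholly on the mat, at scene-crop (277,190), (293,312) and (317,425), and the button is exposed. Pressing it now.

```bash
python3 -m crank '[{"tx":0.1,"ty":0.22,"tz":2.5,"twist":0,"grip":0},{"tx":0,"ty":0,"tz":2.5,"twist":0,"grip":0},{"tx":0,"ty":0,"tz":1.5,"twist":0,"grip":0},{"tx":0,"ty":0,"tz":0.4,"twist":0,"grip":0},{"tx":0,"ty":0,"tz":0.3,"twist":0,"grip":0},{"tx":0,"ty":0,"tz":0,"twist":0,"grip":0}]'; python3 -m crank '[{"tx":0,"ty":0,"tz":0.2,"twist":0,"grip":0},{"tx":0,"ty":0,"tz":0.1,"twist":0,"grip":0},{"tx":0,"ty":0,"tz":0,"twist":0,"grip":0}]'
```

```text
time: 68.03
tool_pos: [0.632, 0.2655, 0.0671]
ee_rot: [3.141, -0.001, 1.536]
wrist_force: [-2.7, -0.3, 2.8]
width: 0.0005
time: 68.4
tool_pos: [0.6324, 0.2656, 0.0643]
ee_rot: [3.14, -0.001, 1.536]
wrist_force: [-2.6, 0.4, 6.7]
width: 0.0004
```

```bash
python3 -m crank '[{"tx":0,"ty":0,"tz":0.2,"twist":0,"grip":0},{"tx":0,"ty":0,"tz":0.2,"twist":0,"grip":0},{"tx":0,"ty":0,"tz":0,"twist":0,"grip":0},{"tx":0,"ty":0,"tz":0,"twist":0,"grip":0}]'
```

```text
time: 68.9
tool_pos: [0.6325, 0.2656, 0.064]
ee_rot: [3.138, -0.001, 1.536]
wrist_force: [-8.2, -1.1, 17.8]
width: 0.0003
```

```bash
python3 -m crank '[{"tx":0,"ty":0,"tz":-2,"twist":0,"grip":0},{"tx":0,"ty":0,"tz":-3,"twist":0,"grip":0},{"tx":0,"ty":0,"tz":-2.5,"twist":0,"grip":0},{"tx":0,"ty":-3.5,"tz":0,"twist":0,"grip":0.4},{"tx":0,"ty":-3.5,"tz":0,"twist":0,"grip":0.4},{"tx":0,"ty":0,"tz":0,"twist":0,"grip":0.4},{"tx":0,"ty":0,"tz":0,"twist":0,"grip":0.4},{"tx":0,"ty":0,"tz":0,"twist":0,"grip":0.4}]'; python3 -c "
from h import *
go(.5625,.2665,.083,1.536)
w=cams.snapshot('wrist');save(w,'w54')
"
```

```text
time: 69.9
tool_pos: [0.5631, 0.2676, 0.1336]
ee_rot: [3.141, 0.0, 1.535]
wrist_force: [0.8, -0.2, -0.3]
width: 0.0374
t=69.9 pos [0.5631 0.2676 0.1336] yaw 1.5353 F [ 0.8 -0.2 -0.3] T [-0.05 -0.09 -0.02] w 0.0374
SHIFT cm [-0.11 -0.06  5.06] TWIST deg -0.04
```

View pics/w54.png

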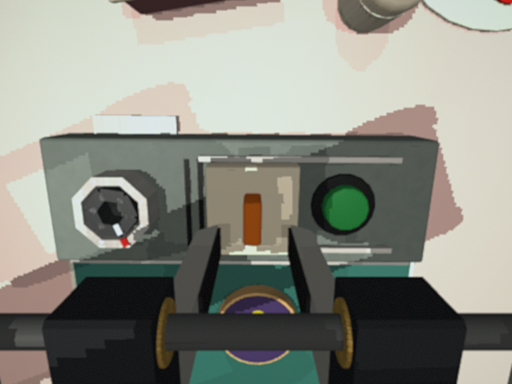

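```bash
python3 -m crank '[{"tx":0,"ty":0,"tz":3,"twist":0,"grip":0.4},{"tx":0,"ty":0,"tz":2,"twist":0,"grip":0.4},{"tx":0,"ty":0,"tz":0,"twist":0,"grip":0.4},{"tx":0,"ty":0,"tz":0,"twist":0,"grip":0},{"tx":0,"ty":0,"tz":0,"twist":0,"grip":0},{"tx":0,"ty":0,"tz":0,"twist":0,"grip":0},{"tx":0,"ty":0,"tz":0,"twist":0,"grip":0},{"tx":0,"ty":0,"tz":0,"twist":0,"grip":0}]'; python3 -m crank '[{"tx":0,"ty":1.5,"tz":0,"twist":0,"grip":0},{"tx":0,"ty":1.5,"tz":0,"twist":0,"grip":0},{"tx":0,"ty":1.5,"tz":0,"twist":0,"grip":0},{"tx":0,"ty":1.5,"tz":0,"twist":0,"grip":0},{"tx":0,"ty":0.8,"tz":0,"twist":0,"grip":0},{"tx":0,"ty":0.3,"tz":0,"twist":0,"grip":0},{"tx":0,"ty":0.2,"tz":0,"twist":0,"grip":0},{"tx":0,"ty":0,"tz":0,"twist":0,"grip":0},{"tx":0,"ty":0,"tz":0,"twist":0,"grip":0}]';python3 -c "
from h import *
go(.631,.2643,.083,1.536)"
```

```text
time: 70.95
tool_pos: [0.5624, 0.2679, 0.0848]
ee_rot: [3.14, -0.001, 1.536]
wrist_force: [-0.5, 0.5, 3.8]
width: 0.0117
time: 72.08
tool_pos: [0.6321, 0.265, 0.0849]
ee_rot: [-3.134, 0.001, 1.536]
wrist_force: [-12.0, -1.6, 9.9]
width: 0.0117
t=72.1 pos [0.6321 0.265  0.0849] yaw 1.5364 F [-12.   -1.6   9.9] T [-0.35  2.01 -0.14] w 0.0117
SHIFT cm [-0.08 -0.11  0.19] TWIST deg 0.02
```

```bash
python3 -m crank '[{"tx":0,"ty":-0.33,"tz":-0.1,"twist":0,"grip":0},{"tx":0,"ty":0,"tz":0,"twist":0,"grip":0},{"tx":0,"ty":0,"tz":0,"twist":0,"grip":0.4},{"tx":0,"ty":0,"tz":0,"twist":0,"grip":0.4},{"tx":0,"ty":0,"tz":0,"twist":0,"grip":0.4},{"tx":0,"ty":0,"tz":-3,"twist":0,"grip":0.4},{"tx":0,"ty":0,"tz":-4,"twist":0,"grip":0.4},{"tx":-5,"ty":0,"tz":-4,"twist":0,"grip":0.4},{"tx":-5,"ty":0,"tz":0,"twist":0,"grip":0.4},{"tx":0,"ty":0,"tz":0,"twist":0,"grip":0.4},{"tx":0,"ty":0,"tz":0,"twist":0,"grip":0.4}]'; python3 -c "
from h import *
go(.6312,.2635,.083,1.536)
w=cams.snapshot('wrist');save(w,'w55')
for uv in [(0,0)]: pass
"
```

```text
time: 73.45
tool_pos: [0.628, 0.1668, 0.1932]
ee_rot: [-3.141, -0.001, 1.536]
wrist_force: [0.1, -0.3, 0.8]
width: 0.0376
t=73.5 pos [0.628  0.1668 0.1932] yaw 1.5358 F [ 0.1 -0.3  0.8] T [-0.04 -0.01  0.03] w 0.0376
SHIFT cm [ 9.670e+00 -1.000e-02  1.103e+01] TWIST deg -0.01
```

View pics/w55.png

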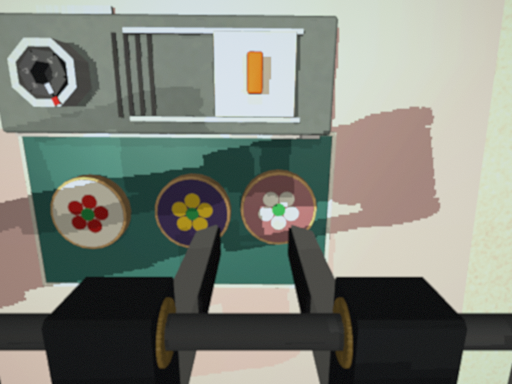

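```bash
python3 - <<'E'
from h import *
w=cams.snapshot('wrist')
print('tab',ray(w,(255,72),.093),'plate edges',ray(w,(214,73),.067),ray(w,(296,73),.067),'lamp end',ray(w,(334,73),.045))
print([ray(w,u,.016).round(3) for u in [(88,213),(193,211),(279,209)]])
im=cv2.cvtColor(w['frame'],cv2.COLOR_RGB2BGR)[20:125,0:310];cv2.imwrite('pics/w55b.png',cv2.resize(im,None,fx=2.5,fy=2.5,interpolation=cv2.INTER_CUBIC))
E
```

```text
tab [0.63058782 0.26446167 0.093     ] plate edges [0.59765166 0.26687426 0.067     ] [0.66367487 0.2646898  0.067     ] lamp end [0.69911999 0.26522396 0.045     ]
[array([0.451, 0.136, 0.016]), array([0.561, 0.135, 0.016]), array([0.652, 0.134, 0.016])]
```

View pics/w55b.png

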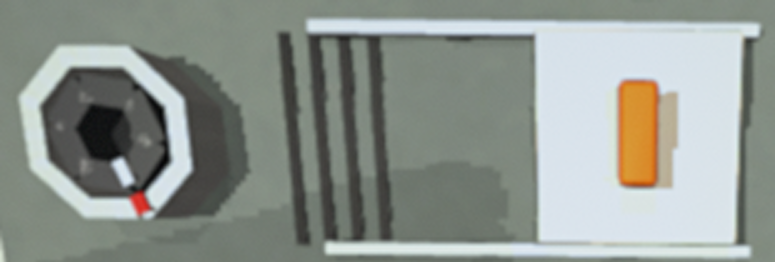

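```bash
python3 -m crank '[{"tx":5,"ty":-1.4,"tz":0,"twist":0,"grip":0},{"tx":4.7,"ty":-1.4,"tz":0,"twist":0,"grip":0},{"tx":0,"ty":0,"tz":4,"twist":0,"grip":0},{"tx":0,"ty":0,"tz":3.5,"twist":0,"grip":0},{"tx":0,"ty":0,"tz":3,"twist":0,"grip":0},{"tx":0,"ty":0,"tz":0,"twist":0,"grip":0},{"tx":0,"ty":0.4,"tz":0,"twist":0,"grip":0},{"tx":0,"ty":0.3,"tz":0,"twist":0,"grip":0},{"tx":0,"ty":0.3,"tz":0,"twist":0,"grip":0},{"tx":0,"ty":0,"tz":0,"twist":0,"grip":0}]'; python3 -c "
from h import *
go(.61,.2643,.086,1.536)
w=cams.snapshot('wrist');save(w,'w56')"
```

```text
time: 74.8
tool_pos: [0.6135, 0.2644, 0.0897]
ee_rot: [-3.142, -0.001, 1.536]
wrist_force: [-2.0, 0.3, 1.8]
width: 0.0002
t=74.8 pos [0.6135 0.2644 0.0897] yaw 1.5360 F [-2.   0.3  1.8] T [ 0.01  0.42 -0.  ] w 0.0002
SHIFT cm [-0.02 -0.35  0.37] TWIST deg 0.0
```

View pics/w56.png

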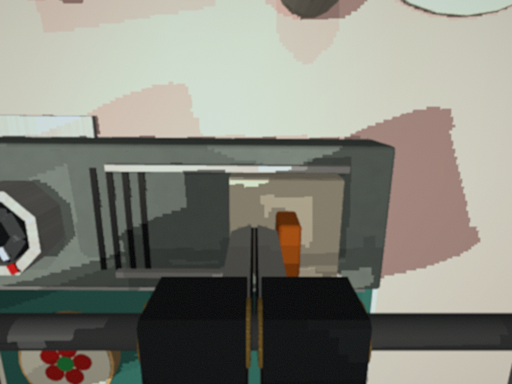

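```bash
python3 -m crank '[{"tx":0,"ty":0.2,"tz":0,"twist":0,"grip":0},{"tx":0,"ty":0.2,"tz":0,"twist":0,"grip":0},{"tx":0,"ty":0,"tz":0,"twist":0,"grip":0}]'; python3 -m crank '[{"tx":0,"ty":-1,"tz":0,"twist":0,"grip":0},{"tx":0,"ty":-1,"tz":-1,"twist":0,"grip":0},{"tx":0,"ty":0,"tz":-4,"twist":0,"grip":0},{"tx":0,"ty":0,"tz":-5,"twist":0,"grip":0},{"tx":-5,"ty":-2,"tz":-3,"twist":0,"grip":0.3},{"tx":-5,"ty":-5,"tz":0,"twist":0,"grip":0.3},{"tx":-5,"ty":-5,"tz":0,"twist":0,"grip":0.3},{"tx":-5,"ty":-5,"tz":0,"twist":0,"grip":0.3},{"tx":-5,"ty":-3,"tz":0,"twist":0,"grip":0.3},{"tx":-5,"ty":0,"tz":0,"twist":0,"grip":0.3},{"tx":-5,"ty":0,"tz":0,"twist":0,"grip":0.3},{"tx":0,"ty":0,"tz":0,"twist":0,"grip":0.3}]'
python3 -c "
from h import *
go(.61,.2643,.086,1.536)
plaques()
p=cams.snapshot('top');save(p,'t57')
p=cams.snapshot('scene');save(p,'s57')
im=cv2.cvtColor(p['frame'],cv2.COLOR_RGB2BGR)[150:270,80:440];cv2.imwrite('pics/s57b.png',cv2.resize(im,None,fx=2.2,fy=2.2,interpolation=cv2.INTER_CUBIC))"
```

```text
time: 75.22
tool_pos: [0.6138, 0.2643, 0.0892]
ee_rot: [-3.133, 0.001, 1.537]
wrist_force: [-10.4, 0.2, 6.9]
width: 0.0003
time: 76.72
tool_pos: [0.4032, -0.0643, 0.2195]
ee_rot: [3.139, 0.002, 1.53]
wrist_force: [0.4, 0.4, -1.1]
width: 0.0282
t=76.7 pos [ 0.4032 -0.0643  0.2195] yaw 1.5296 F [ 0.4  0.4 -1.1] T [ 0.   -0.06 -0.  ] w 0.0282
SHIFT cm [33.7  19.28 13.33] TWIST deg -0.37
top [0.4486 0.1363 0.01  ] 0.58 [25. 27.]
top [0.649  0.1344 0.01  ] 0.57 [24. 25.]
scene [0.653  0.1313 0.01  ] 0.67 [23. 27.]
scene [0.561  0.1313 0.01  ] 0.64 [21. 27.]
scene [0.4515 0.1329 0.01  ] 0.6 [19. 24.]
```

View pics/t57.png

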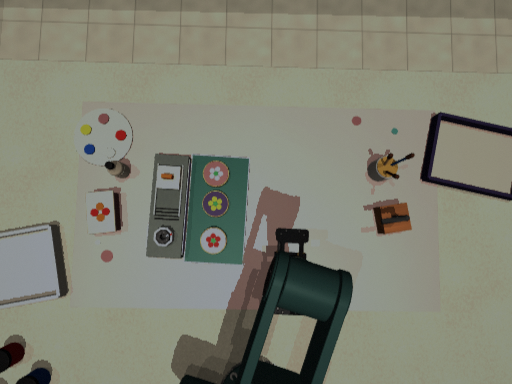

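View pics/s57b.png

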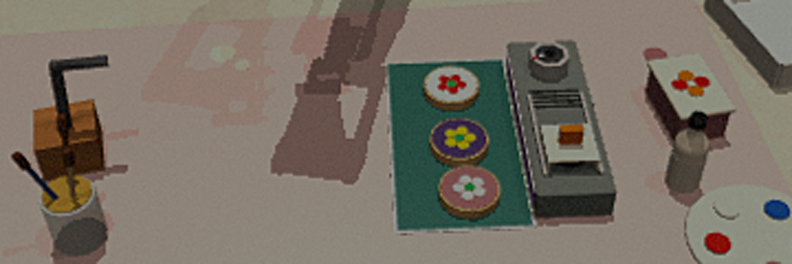

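The final views show all three plaques on the mat, the cover shut, and the key standing in its block. The jar, bottle and box are in their places and the arm is clear. Handing in.

```bash
python3 -c "
from h import *
print(ticket.close_job(), get_obs()['time'])"
```

```text
the job is handed in; nothing more can be done
the job is handed in; nothing more can be done
```

I finished the whole task in the order asked and handed it in at about 77 s of the 208 s allowed; no verdict was reported.

- **Screw:** I flipped the key against its block, set its short arm in the socket, and turned the screw clockwise by the long arm to its hard stop. In the last wrist pictures the white mark lines up with the red mark to within about 1°.
- **Key:** It stands in its block again, long arm down. It went back a quarter turn round from its starting direction.
- **Plaques:** All three were pushed onto the mat, never lifted. Their measured centres are about (0.45, 0.135), (0.561, 0.134) and (0.652, 0.134), each clear of the mat's edges by at least 1 cm. I saw no plaque knocked aside.
- **Button and cover:** I opened the cover fully and pressed the button to its stop, where the force jumped to about 18 N with no further travel. I then closed the cover and pushed it against its shut stop a second time with about 10 N.

**What went wrong along the way:**
- The first flip slipped in the gripper, so I stood the key back in the block and regripped it at the bend.
- The first try at the socket landed a few millimetres off, on the rim, with about 22 N.
- Swinging the key back upright stuck briefly against the block at about 22 N.
- All of these stayed under the 40 N and 120 N limits.

**Last checks:** The top camera's final network readings missed the middle plaque, but the scene camera and the pictures showed it on the mat. The tab position read 0.6 mm short of fully shut before that second push, which is within measuring error. The bottle, jar and box look unmoved.

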